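Load, lock and start the parts washer

ROBOT

A 6-joint arm with a two-finger parallel gripper is mounted at the origin on a cart in front of the work surface, level with it; the furniture and walls round the work are solid. World frame = base frame: x ahead of the robot, y to its left, z up, the work surface at z = 0. Lengths are in m, angles in rad, forces in N, time in s.
With the tool pointing down it reaches from about 0.35 to 0.975 m from the base axis. Payload 17.4 kg.
Tool frame: the origin (TCP) lies at the very end of the fingers, on their centre line; the grasp point (between the pads) lies 19 mm behind it; y points along the fingers, z is the direction in which the jaws open and shut, and the axes are right-handed (so a half turn about y gives the same grasp; the last joint's range is limited). The gripper opens to 85 mm and grips with 20 to 120 N. Pads are 22 mm wide; open, the fingers measure 114 mm over their backs; the gripper's body (76 mm by 85 mm) begins 54 mm behind the grasp point. The pads swing forward as they close: fully open they stand 13 mm farther back than shut.
Start: joints at [1.287, 0.116, 1.442, -0, 1.584, -0.038], TCP at [0.164, 0.655, 0.211] pointing down, gripper open.
Joint ranges: [-2.83, 2.83], [-0.83, 2.19], [0.07, 2.5], [-1.14, 4.28], [0.01, 3], [-2.97, 2.97]. Speed limits (rad/s): [1.89, 1.89, 2.22, 3.14, 3.14, 3.14].

INTERFACE

Orientations are given as a unit quaternion [x, y, z, w].
In Python, from rig import telemetry, eyes, ticket gives the robot as it stands. The module is installed in compiled form; this text tells all that it offers.
- The arm moves only by the shell command python3 -m crank 'ROWS' [FORCE]. ROWS is JSON, a list of rows, each an object of numbers: "x", "y", "z": the shift along the tool's x, y, z in cm; "ax", "ay", "az": the turn, a rotation vector about the tool's x, y, z in degrees; "jaw": the finger opening in cm, from 0 to 8.54. A call has 1 to 12 rows; each row shifts and turns the commanded pose from where the row before left it, along the tool's axes as they then stand; what a row does not reach is not made up. A row lasts 1/10 s, in which the tool goes at most 50 mm and 8.59 degrees, less where a joint would pass 70% of its speed; a pose out of reach is approached as far as the arm can. A call is refused whole if a number of a shift passes 5 or a number of a turn 8.59, either way. A call with a gripper value outside its range is refused whole. The fingers move at their own pace and stop on an object; FORCE is the grip in N (left out, the last holds). Time passes only in rows, so rows that do not move let the fingers close. It gives the time, the measured TCP pose, the force and the opening at its end, in the units of the state.
- telemetry.observe(): the state, without advancing time (a new reading comes with each control period).
- eyes.grab_frame(name): name is "scene" or "top" or "wrist"; returns a dict with "frame" (480x640x3 uint8, red, green, blue), "fx", "fy", "cx", "cy" (pixels), "R" (3x3) and "t" (3): a world point X has camera coordinates R X + t; the wrist camera has in their place "mount" (4x4, takes a point from camera to tool coordinates, whose origin is the TCP and whose axes are the tool frame's). Camera axes: x right, y down, z forward; pixel columns grow to the right and rows downward; lengths in m; the calibration is good to about 2 mm. A picture is of the moment at which its call begins: read the wrist's pose just before it. There is no depth.
- ticket.finish_job(): hands the job in, once; it reports no verdict.
The state is a dict: "time": time; "q": joint angles; "joint_velocities": joint speeds; "joint_efforts": joint torques, N m; "ee_pos": TCP position; "ee_rot": TCP orientation; "force": force on the tool from outside, world axes, zero at the start; "wrist_torque": the same for the moment, N m; "gripper_width": finger opening in m.
Only numpy, scipy, OpenCV 4.12 (cv2) and the standard library are available. Lean on these libraries where they do the work, as an engineer would, in place of code of your own. Each camera call takes 0.05 s, during which the arm holds its last target.

TASK

Wash the press fittings: drop every flanged bush on the bench into the washer's left basket and every hexagon nut into its right basket, setting the diverter lever for that basket before you let the part go. Then shut the lid and push the lock rod from the right through all three ears until its grip is home against the first. Last, press power, long wash and start in that order, one key at a time and never the short-wash key; never press start while the lid is not shut and locked, and do not knock over the two ink tins.

Things in the scene. Friction and masses are not known exactly. Their poses are not given: they have to be found in the camera images.
- washer: parts washer, fixed: white hollow feed tower 90 x 160 x 203 mm (x, y, z), window in front, grey pod 130 x 108 x 157 mm on its left with 4 keys on top. Origin: under the tower's centre, on the bench; x away from the robot, y left, z up. Inside, a partition at y = 0 up to z = 105 mm parts two baskets, each 80 x 72 mm with floor at z = 20 mm: left (+y) for bushes, right (-y) for nuts
- mouth (a point): centre of the feed mouth in the tower's flat top, an open rectangle 80 mm (x) by 84 mm (y), at the rim (z = 205 mm). What is let go here falls on the diverter flap and slides into one basket
- diverter (a joint): flap and lever, one piece on a shaft along x at z = 110 mm, rad: 0 upright; +0.48 (stop) = lever and flap lean right (-y), the flap covers the right side and parts slide into the LEFT basket; -0.48 (stop) = they lean left and parts go into the RIGHT basket. Stays where put; takes about 1 N at the knob
- lever_knob (a point): centre of the black ball knob, 24 mm across, on the diverter lever in front of the tower: at x = -92 mm of the washer, 80 mm above the shaft; it swings 37 mm to either side. Nothing stands beside it; the lock ears (x = -46 to -74 mm) are behind and above it
- lid (a joint): lid of the mouth, rad: 0 = shut flat, 2.0 = leaning open behind it. Plate 93 x 96 x 4 mm with an ear (10 mm thick, 16 mm hole) at its free edge, 121 mm from hinge to the ear's end. Hinge along y at x = +47 mm, z = 212 mm of the washer; the free edge swings up and back (+x). Below about 1.4 it falls shut by itself, softly; above about 1.65 it stays open
- ear_right (a point): centre of the 16 mm hole on the outer (-y) face of the right housing ear, where the rod goes in. Ear 8 mm thick, z = 188 to 236 mm, hole chamfered. The line of holes runs along the washer's y at x = -60 mm, z = 216 mm: on through the lid's ear in the middle (in line when the lid is shut) and the left housing ear, whose outer face is 80 mm from this point
- rod_grip (a point): lock rod, loose on the bench: square grip 26 x 56 x 26 mm and 12 mm round shaft, 105 mm long with a tapered end, 0.16 kg. This point is the grip's centre (13 mm up as it lies; the shaft stays level above the bench); its y axis points along the shaft to the tip. The grip's end face, where the shaft begins, is 28 mm from this point, the shaft's end 133 mm
- key_power_top (a point): centre of the top of the power key (front left on the pod's key panel): a small round key, 20 mm, with a broken-ring mark; z = 166 mm at rest. Keys are 48 to 50 mm apart
- key_power (a joint): travel of the power key, m: 0 = up, 0.005 = fully down (about 4 N; springs back). It counts as pressed from 0.0035
- key_short_top (a point): centre of the top of the short wash key (rear left on the pod's key panel): a square key, 20 mm, with one bar; z = 166 mm at rest. Keys are 48 to 50 mm apart
- key_short (a joint): travel of the short wash key, m: 0 = up, 0.005 = fully down (about 4 N; springs back). It counts as pressed from 0.0035
- key_long_top (a point): centre of the top of the long wash key (rear right on the pod's key panel): a square key, 20 mm, with three bars; z = 166 mm at rest. Keys are 48 to 50 mm apart
- key_long (a joint): travel of the long wash key, m: 0 = up, 0.005 = fully down (about 4 N; springs back). It counts as pressed from 0.0035
- key_start_top (a point): centre of the top of the start key (front right on the pod's key panel): a large round key, 28 mm, with a triangle mark; z = 166 mm at rest. Keys are 48 to 50 mm apart
- key_start (a joint): travel of the start key, m: 0 = up, 0.005 = fully down (about 4 N; springs back). It counts as pressed from 0.0035
- bush_1_c (a point): a flanged brass bush: flange 42 mm across and 6 mm thick (at the bottom as it stands), barrel 32 mm across, 30 mm high in all with a 21 mm bore, 0.11 kg. This point is half-way up on its axis (15 mm); its z axis points from the flange along the bore. Some starts lack it
- bush_2_c (a point): a flanged brass bush: flange 42 mm across and 6 mm thick (at the bottom as it stands), barrel 32 mm across, 30 mm high in all with a 21 mm bore, 0.11 kg. This point is half-way up on its axis (15 mm); its z axis points from the flange along the bore. Some starts lack it
- bush_3_c (a point): a flanged brass bush: flange 42 mm across and 6 mm thick (at the bottom as it stands), barrel 32 mm across, 30 mm high in all with a 21 mm bore, 0.11 kg. This point is half-way up on its axis (15 mm); its z axis points from the flange along the bore. Some starts lack it
- nut_1_c (a point): a steel hexagon nut, 36 mm across flats, 18 mm thick, 0.11 kg. This point is its centre; its z axis is the bore's, and its y axis is square to a pair of flats. Some starts lack it
- nut_2_c (a point): a steel hexagon nut, 36 mm across flats, 18 mm thick, 0.11 kg. This point is its centre; its z axis is the bore's, and its y axis is square to a pair of flats. Some starts lack it
- nut_3_c (a point): a steel hexagon nut, 36 mm across flats, 18 mm thick, 0.11 kg. This point is its centre; its z axis is the bore's, and its y axis is square to a pair of flats. Some starts lack it
- tin_front (a point): ink tin 71 mm across, 49 mm high, at the front edge of the work; centre, half-way up, z axis up. A bystander
- tin_rear (a point): ink tin 71 mm across, 51 mm high, at the rear of the work; centre, half-way up, z axis up. A bystander
There are look-alikes about, which are no part of the job. Leave any orange look-alike of the part that bears nut_3_c alone. What is shaped like the part that bears nut_1_c but green is not meant.

How it is judged:
By the outcome, as a careful person would: the job done as asked, in the order asked, and still so for the second after the job is handed in, with the robot touching nothing.
Of bush_1, bush_2, bush_3, nut_1, nut_2, nut_3 only 4 to 5 are there at a start; the rules pass over those that are not, and their reading is None.
At some moment in a run one of bush_1, bush_2, bush_3, nut_1, nut_2, nut_3, lock_rod may be knocked a few centimetres aside while the robot is not near it.
Once in a run the grip may slacken for a moment while it holds something.
It also fails if it takes over 210 s, if anything falls off the work surface, if the arm or the gripper's body presses on something with over 40 N, if the wrist force passes 120 N, or if a joint passes its speed limit or range.

## Working session

There is one attempt and no reset: what is moved stays moved. The work goes in short steps, Python scripts to look and compute and a shell command to move; the robot and the scene stay as the last step left them, time stands still between calls to the robot, and variables do not carry over. Pictures are saved under pics/ and viewed, and the job is handed in when it is done.

```bash
mkdir -p pics; ls
python3 - <<'E'
from rig import telemetry, eyes
import cv2,numpy as np
print(telemetry.observe())
for n in ("scene","top","wrist"):
    f=eyes.grab_frame(n); cv2.imwrite(f"pics/{n}0.png",f["frame"][:,:,::-1])
    print(n,{k:(np.round(v,4).tolist() if k!="frame" else 0) for k,v in f.items()})
E
```

```text
pics
{'time': 0.0, 'q': array([ 1.28720289e+00,  1.16498820e-01,  1.44226429e+00, -3.06085623e-06,
        1.58402217e+00, -3.78217893e-02]), 'joint_velocities': array([ 0.00139134, -0.00067992, -0.00025818,  0.00069218, -0.00164452,
       -0.00161605]), 'joint_efforts': array([ 5.77596129e-04, -7.31986070e+01, -6.32494283e+01, -6.31888270e-05,
        6.30060240e-03,  2.44434608e-05]), 'ee_pos': array([0.16419316, 0.6544993 , 0.21045414]), 'ee_rot': array([ 0.70219079, -0.08674127,  0.08660846, -0.70135799]), 'force': array([ 0.16338641,  0.12726441, -0.11090282]), 'wrist_torque': array([-0.02888635,  0.00014461,  0.03825296]), 'gripper_width': 0.08529567315386662}
scene {'frame': 0, 'fx': 460.457, 'fy': 460.457, 'cx': 315.7997, 'cy': 239.6201, 'R': [[0.7729, -0.6345, -0.0038], [-0.2698, -0.3232, -0.9071], [0.5743, 0.7021, -0.421]], 't': [-0.3751, 0.2728, 0.8561]}
top {'frame': 0, 'fx': 573.0205, 'fy': 573.0205, 'cx': 334.1874, 'cy': 236.8751, 'R': [[-0.0209, -0.9994, -0.0277], [-0.9855, 0.0252, -0.1676], [0.1682, 0.0238, -0.9855]], 't': [0.0657, 0.5189, 1.6781]}
wrist {'frame': 0, 'fx': 345.0934, 'fy': 345.0934, 'cx': 323.5368, 'cy': 234.5016, 'mount': [[-0.0006, 0.947, 0.3213, -0.0818], [-0.0008, -0.3213, 0.947, -0.1622], [1.0, 0.0003, 0.001, 0.0007], [0.0, 0.0, 0.0, 1.0]]}
```

View pics/scene0.png

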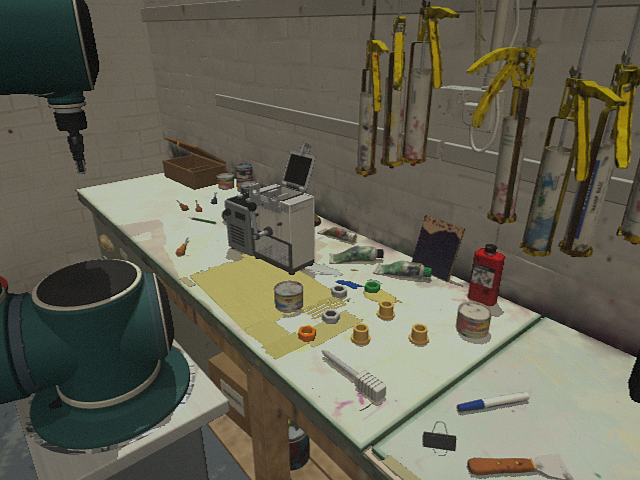

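View pics/top0.png

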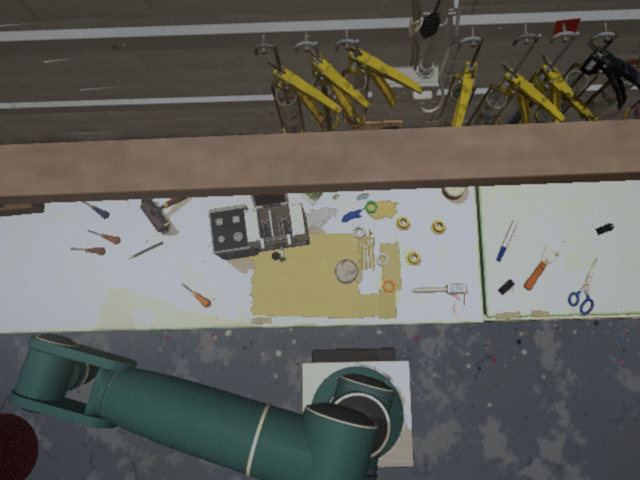

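View pics/wrist0.png

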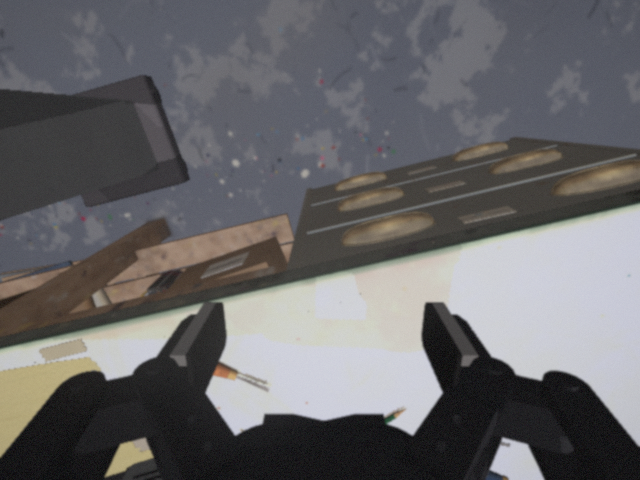

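The scene picture shows two grey nuts, (340,290) and (331,316); an orange look-alike at (307,332) and a green one at (372,287); three brass bushes, (386,310), (361,334) and (419,334); the rod at (355,375); and the washer with its lid open. I'll enlarge crops of both views to check these.

Run:
```python
import cv2
a=cv2.imread("pics/top0.png")[180:320,200:480]; cv2.imwrite("pics/t1.png",cv2.resize(a,(800,400),interpolation=cv2.INTER_CUBIC))
a=cv2.imread("pics/scene0.png")[260:420,250:500]; cv2.imwrite("pics/s1.png",cv2.resize(a,(800,512),interpolation=cv2.INTER_CUBIC))
a=cv2.imread("pics/scene0.png")[140:290,200:400]; cv2.imwrite("pics/s2.png",cv2.resize(a,(800,600),interpolation=cv2.INTER_CUBIC))
```

```text
(no output)
```

View pics/t1.png

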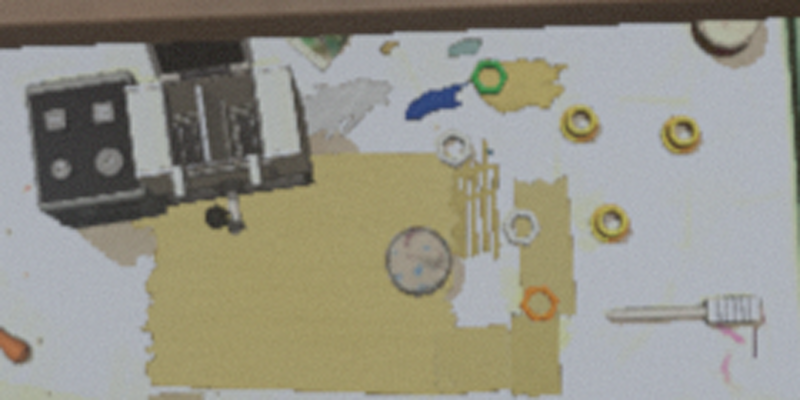

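View pics/s1.png

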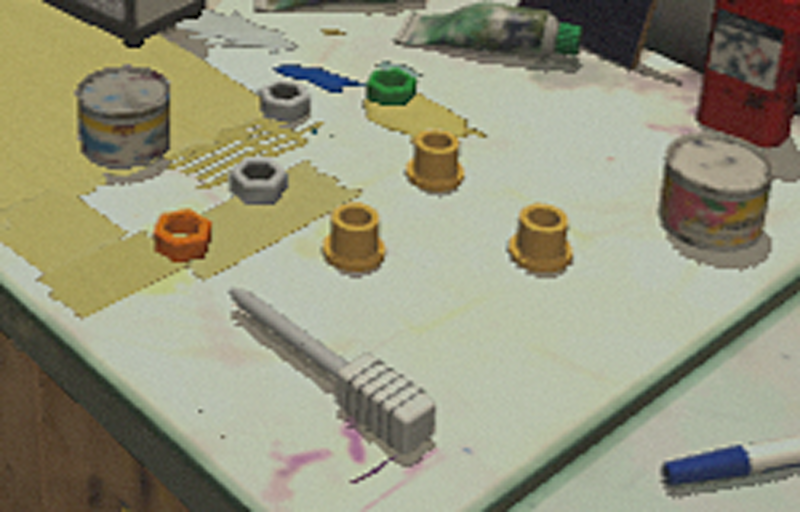

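View pics/s2.png

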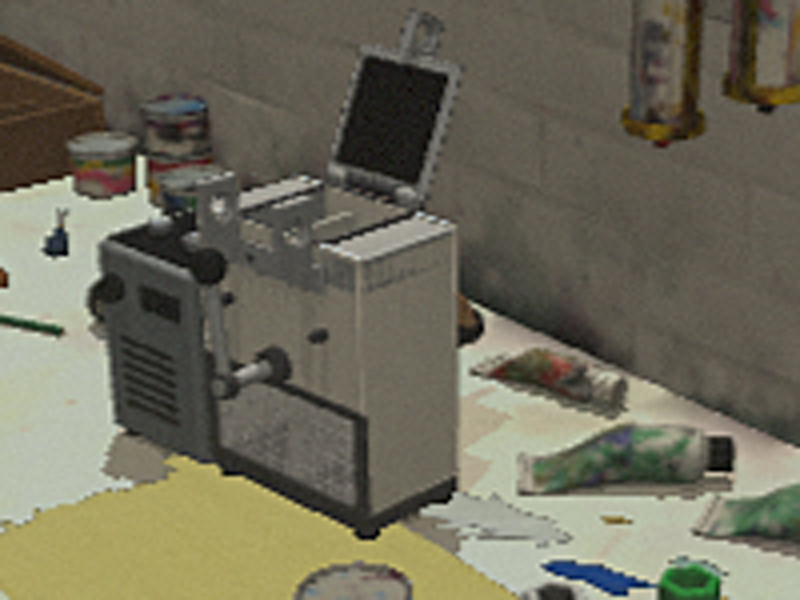

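```bash
cat > h.py <<'E'
import numpy as np,cv2
from rig import telemetry,eyes
from scipy.spatial.transform import Rotation as Ro
def grab(n,save=None):
    s=telemetry.observe(); f=eyes.grab_frame(n)
    if n=="wrist":
        M=np.array(f["mount"]); Rt=Ro.from_quat(s["ee_rot"]).as_matrix()
        Rc=Rt@M[:3,:3]; c=Rt@M[:3,3]+s["ee_pos"]
    else:
        R=np.array(f["R"]); Rc=R.T; c=-R.T@np.array(f["t"])
    f["Rc"]=Rc; f["c"]=c
    if save: cv2.imwrite("pics/"+save,f["frame"][:,:,::-1])
    return f
def ray(f,u,v):
    d=f["Rc"]@np.array([(u-f["cx"])/f["fx"],(v-f["cy"])/f["fy"],1.]); return f["c"],d/np.linalg.norm(d)
def plane(f,u,v,z):
    c,d=ray(f,u,v); return c+d*(z-c[2])/d[2]
def tri(obs):
    A=np.zeros((3,3));b=np.zeros(3);
    for f,u,v in obs:
        c,d=ray(f,u,v);P=np.eye(3)-np.outer(d,d);A+=P;b+=P@c
    X=np.linalg.solve(A,b); return X
def proj(f,X):
    p=f["Rc"].T@(np.array(X)-f["c"]); return np.array([f["fx"]*p[0]/p[2]+f["cx"],f["fy"]*p[1]/p[2]+f["cy"]])
def delta(target):
    s=telemetry.observe(); R=Ro.from_quat(s["ee_rot"]).as_matrix()
    return R.T@(np.array(target)-s["ee_pos"])*100
E
python3 - <<'E'
from h import *
np.set_printoptions(precision=4,suppress=True)
f=grab("top"); g=grab("scene")
T=lambda x,y:(x/2.857+200,y/2.857+180)
S1=lambda x,y:(x/3.2+250,y/3.2+260)
S2=lambda x,y:(x/4+200,y/4+140)
K={n:plane(f,*T(*p),.166) for n,p in dict(power=(61,168),start=(109,162),short=(55,118),long=(103,112)).items()}
for k in K:print(k,K[k])
for n,p,z in [("bush A",(582,121),.03),("bush B",(683,131),.03),("bush C",(611,221),.03),("nut A",(455,148),.018),("nut B",(521,226),.018),("orange",(540,303),.018),("green",(489,77),.018),("grip",(735,310),.026),("tip",(612,316),.013),("shaftbase",(706,311),.013),("tinF",(419,260),.049)]:
    print(n,plane(f,*T(*p),z))
print("knob",tri([(f,*T(217,215)),(g,*S2(208,264))]))
print("shaftend",tri([(f,*T(236,228)),(g,*S2(224,384))]))
print("ear R hole?",tri([(f,*T(255,172)),(g,*S2(295,236))]))
for n,p,z in [("bA",(436,140),.03),("bB",(542,215),.03),("bC",(356,214),.03),("nA",(285,92),.018),("nB",(258,172),.018)]:
    print(n,plane(g,*S1(*p),z))
print(telemetry.observe()["ee_pos"],Ro.from_quat(telemetry.observe()["ee_rot"]).as_matrix())
E
```

```text
power [0.5022 0.3674 0.166 ]
start [0.507 0.32  0.166]
short [0.5524 0.3739 0.166 ]
long [0.5572 0.3264 0.166 ]
bush A [ 0.5621 -0.158   0.03  ]
bush B [ 0.5485 -0.2643  0.03  ]
bush C [ 0.4543 -0.184   0.03  ]
nut A [ 0.5386 -0.0227  0.018 ]
nut B [ 0.4529 -0.0902  0.018 ]
orange [ 0.3709 -0.1072  0.018 ]
green [ 0.6153 -0.0615  0.018 ]
grip [ 0.3583 -0.309   0.026 ]
tip [ 0.3559 -0.1826  0.013 ]
shaftbase [ 0.3589 -0.2811  0.013 ]
tinF [0.4159 0.0186 0.049 ]
knob [0.4484 0.2114 0.1874]
shaftend [0.4472 0.2019 0.1062]
ear R hole? [0.4874 0.1714 0.2082]
bA [ 0.561  -0.1617  0.03  ]
bB [ 0.5477 -0.268   0.03  ]
bC [ 0.4543 -0.189   0.03  ]
nA [ 0.536  -0.0288  0.018 ]
nB [ 0.4485 -0.0976  0.018 ]
[0.1642 0.6546 0.2109] [[ 0.9699 -0.0002  0.2433]
 [-0.2433 -0.0005  0.9699]
 [-0.     -1.     -0.0006]]
```

```bash
python3 -m crank '[{"y":-5,"ay":-5},{"y":-5,"ay":-5},{"y":-5,"ay":-5},{"y":-5,"ay":-5.5},{"x":0}]'
python3 - <<'E'
from h import *
print(delta([.45,.23,.42]))
E
```

```text
[ 38.0498609  -20.89600506 -34.24318451]$[0]: bad value
```

```bash
python3 -m crank '[{"x":0,"y":-4.9,"z":0,"ax":0,"ay":-5,"az":0,"jaw":0}]'; python3 -m crank --help | head -20
```

```text
time: 0.35
ee_pos: [0.1638, 0.653, 0.2536]
ee_rot: [0.709, -0.057, 0.055, -0.701]
force: [0.1, 0.6, -0.3]
gripper_width: 0.0732invalid input: not JSON, or not a number
```

```bash
python3 -m crank '[{"y":-4.9,"ay":-5},{"y":-4.9,"ay":-5},{"y":-4.9,"ay":-5.5}]'; python3 -m crank '[{"x":0,"y":-5,"z":0,"ax":0,"ay":-5,"az":0,"jaw":0},{"x":0,"y":-5,"z":0,"ax":0,"ay":-5,"az":0,"jaw":0},{"x":0,"y":-5,"z":0,"ax":0,"ay":-5.5,"az":0,"jaw":0}]';  python3 - <<'E'
from h import *
print(delta([.45,.23,.42]))
E
```

```text
time: 0.65
ee_pos: [0.1641, 0.6543, 0.4123]
ee_rot: [-0.706, -0.041, 0.041, 0.706]
force: [0.4, 0.2, -0.4]
gripper_width: 0.028
[ 23.50127851  -0.77735992 -45.44471547]$[0]: bad value
```

```bash
python3 -m crank '[{"x":2.1,"z":-4.1},{"x":2.1,"z":-4.1},{"x":2.1,"z":-4.1},{"x":2.1,"z":-4.1},{"x":2.1,"z":-4.1},{"x":2.1,"z":-4.1},{"x":2.1,"z":-4.1},{"x":2.1,"z":-4.1},{"x":2.1,"z":-4.1},{"x":2.1,"z":-4.1},{"x":2.1,"z":-4.1},{"x":0}]';  python3 - <<'E'
from h import *
f=grab("wrist","w1.png")
print(f["c"],delta([.45,.23,.42]))
E
```

```text
[0.08301027 0.64517239 0.57441125] [ 23.19195631  -0.15787036 -45.60370637]$[0]: bad value
```

View pics/w1.png

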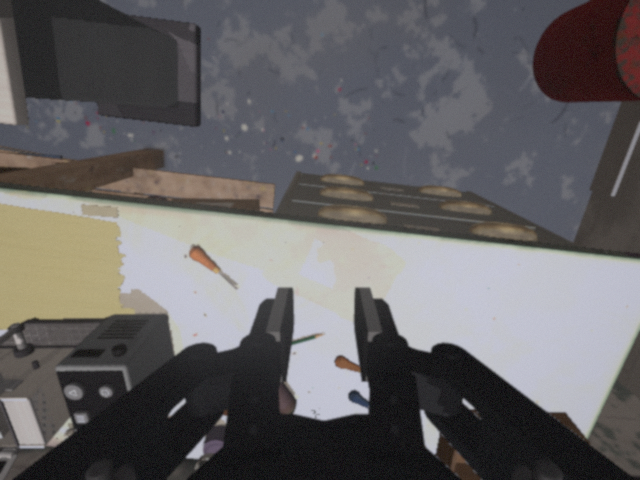

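```bash
python3 -m crank '[{"x":2.1,"z":-4.1},{"x":2.1,"z":-4.1},{"x":2.1,"z":-4.1},{"x":2.1,"z":-4.1},{"x":2.1,"z":-4.1},{"x":2.1,"z":-4.1},{"x":2.1,"z":-4.1},{"x":2.1,"z":-4.1},{"x":2.1,"z":-4.1},{"x":2.1,"z":-4.1},{"x":2.1,"z":-4.1}]'; python3 -m crank '[{"x":0.1,"z":-0.1}]'
```

```text
$[0]: bad value
$[0]: bad value
```

```bash
python3 -m crank '[{"x":0.1}]';echo; python3 -m crank '[{"z":-0.1}]';echo; python3 -m crank '[{"x":0.1,"y":0.0,"z":-0.1,"ax":0,"ay":0,"az":0,"jaw":3}]'
```

```text
time: 0.8
ee_pos: [0.1654, 0.6542, 0.4143]
ee_rot: [-0.704, -0.041, 0.039, 0.708]
force: [0.0, 0.7, -0.4]
gripper_width: 0.03$[0]: bad value
$[0]: bad value
```

All seven keys are required in each row. The wrist view from the far left shows only the pod, at (100,390), so I'm moving over the washer.

```bash
python3 -m crank '[{"x":2.1,"y":0,"z":-4.1,"ax":0,"ay":0,"az":0,"jaw":5},{"x":2.1,"y":0,"z":-4.1,"ax":0,"ay":0,"az":0,"jaw":5},{"x":2.1,"y":0,"z":-4.1,"ax":0,"ay":0,"az":0,"jaw":5},{"x":2.1,"y":0,"z":-4.1,"ax":0,"ay":0,"az":0,"jaw":5},{"x":2.1,"y":0,"z":-4.1,"ax":0,"ay":0,"az":0,"jaw":5},{"x":2.1,"y":0,"z":-4.1,"ax":0,"ay":0,"az":0,"jaw":5},{"x":2.1,"y":0,"z":-4.1,"ax":0,"ay":0,"az":0,"jaw":5},{"x":2.1,"y":0,"z":-4.1,"ax":0,"ay":0,"az":0,"jaw":5},{"x":2.1,"y":0,"z":-4.1,"ax":0,"ay":0,"az":0,"jaw":5},{"x":2.1,"y":0,"z":-4.1,"ax":0,"ay":0,"az":0,"jaw":5},{"x":2.1,"y":0,"z":-4.1,"ax":0,"ay":0,"az":0,"jaw":5},{"x":0,"y":0,"z":0,"ax":0,"ay":0,"az":0,"jaw":5}]';  python3 - <<'E'
from h import *
f=grab("wrist","w2.png")
print(f["c"],delta([.45,.23,.42]))
E
```

```text
time: 2.0
ee_pos: [0.4473, 0.2277, 0.4087]
ee_rot: [0.707, 0.037, -0.038, -0.706]
force: [-0.2, 1.3, 0.1]
gripper_width: 0.0501
[0.36636889 0.21958318 0.57097446] [ 0.36920199 -1.1117765   0.01145984]
```

View pics/w2.png

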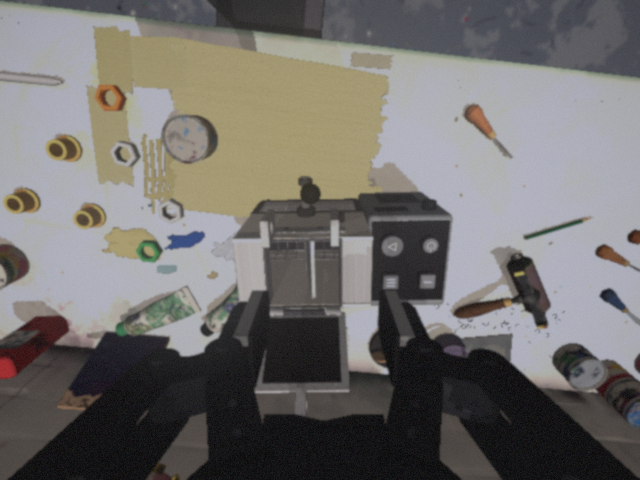

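Run:
```python
import cv2
a=cv2.imread("pics/w2.png")[165:345,220:460]; cv2.imwrite("pics/w2c.png",cv2.resize(a,(800,600),interpolation=cv2.INTER_CUBIC))
a=cv2.imread("pics/w2.png")[60:280,0:220]; cv2.imwrite("pics/w2d.png",cv2.resize(a,(600,600),interpolation=cv2.INTER_CUBIC))
```

```text
(no output)
```

View pics/w2c.png

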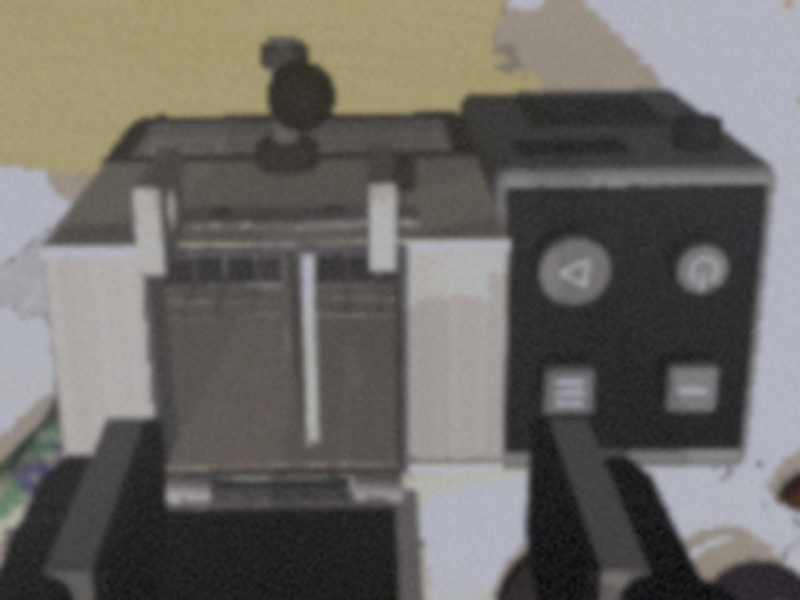

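View pics/w2d.png

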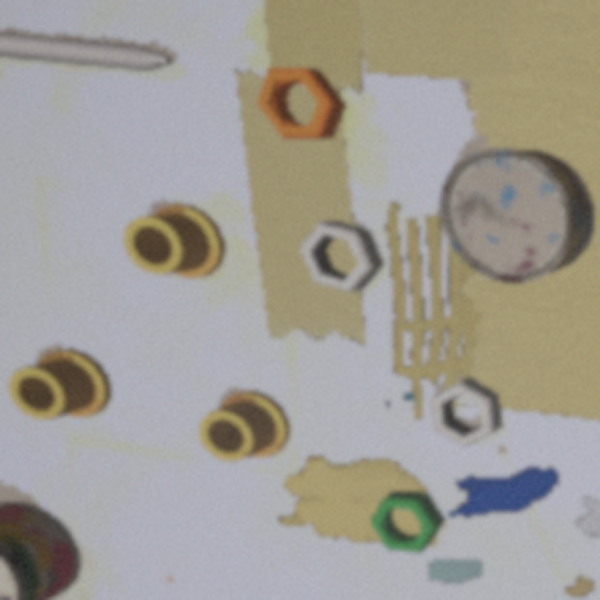

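```bash
cat >> h.py <<'E'
def wframe(pairs):
    "2D rigid fit: list of (washer xy, world xy)"
    a=np.array([p[0] for p in pairs]);b=np.array([p[1] for p in pairs])
    ac=a-a.mean(0);bc=b-b.mean(0)
    th=np.arctan2((ac[:,0]*bc[:,1]-ac[:,1]*bc[:,0]).sum(),(ac*bc).sum())
    R=np.array([[np.cos(th),-np.sin(th)],[np.sin(th),np.cos(th)]])
    o=b.mean(0)-R@a.mean(0); return th,o,b-(a@R.T+o)
E
python3 - <<'E'
from h import *
np.set_printoptions(precision=4,suppress=True)
f=grab("wrist")
C=lambda x,y:(x/3.3333+220,y/3.3333+165)
pts=dict(start=(574,271,.166),power=(703,268,.166),long=(569,390,.166),short=(692,387,.166),
 towFR=(47,247,.203),towFL=(508,240,.203),mouthFRtop=(167,255,.205),knob=(301,96,.19),earRtop=(150,230,.236),earLtop=(383,225,.236),earRtopback=(153,272,.236),earLtopback=(384,268,.236),flaptopF=(307,253,.19),flaptopB=(313,440,.19))
P={k:plane(f,*C(v[0],v[1]),v[2]) for k,v in pts.items()}
for k,v in P.items(): print(k,v)
th,o,res=wframe([((-.045,-.08),P["towFR"][:2]),((-.045,.08),P["towFL"][:2]),((-.046,-.036),P["earRtopback"][:2]),((-.046,.036),P["earLtopback"][:2])])
print("washer",np.degrees(th),o,res)
R=np.array([[np.cos(th),-np.sin(th)],[np.sin(th),np.cos(th)]])
for k,v in P.items(): print(k,R.T@(v[:2]-o))
E
```

```text
start [0.5077 0.3233 0.166 ]
power [0.5013 0.3713 0.166 ]
long [0.5569 0.3299 0.166 ]
short [0.5504 0.3773 0.166 ]
towFR [0.5054 0.1347 0.203 ]
towFL [0.4861 0.2899 0.203 ]
mouthFRtop [0.5032 0.1756 0.205 ]
knob [0.4471 0.2152 0.19  ]
earRtop [0.4839 0.1738 0.236 ]
earLtop [0.4746 0.2448 0.236 ]
earRtopback [0.4976 0.1755 0.236 ]
earLtopback [0.4885 0.2468 0.236 ]
flaptopF [0.5027 0.2227 0.19  ]
flaptopB [0.5762 0.2321 0.19  ]
washer 7.133084267964716 [0.5396 0.2174] [[ 0.0006  0.0023]
 [ 0.0011 -0.0013]
 [-0.0008 -0.0005]
 [-0.0009 -0.0006]]
start [-0.0184  0.1091]
power [-0.0188  0.1575]
long [0.0312 0.1095]
short [0.0307 0.1574]
towFR [-0.0441 -0.0778]
towFL [-0.0441  0.0786]
mouthFRtop [-0.0413 -0.0369]
knob [-0.092   0.0094]
earRtop [-0.0606 -0.0363]
earLtop [-0.0611  0.0353]
earRtopback [-0.0468 -0.0364]
earLtopback [-0.047   0.0355]
flaptopF [-0.0359  0.0099]
flaptopB [0.0382 0.0101]
```

```bash
cat >> h.py <<'E'
WO=np.array([.5396,.2174]);WY=np.radians(7.13)
def w2(x,y,z):
    c,s=np.cos(WY),np.sin(WY); return np.array([WO[0]+c*x-s*y,WO[1]+s*x+c*y,z])
def yaw():
    R=Ro.from_quat(telemetry.observe()["ee_rot"]).as_matrix(); return np.degrees(np.arctan2(R[1,0],R[0,0]))
def go(t):
    s=telemetry.observe()
    print("delta cm",np.round(delta(t),2),"yaw",round(yaw(),2),"y-axis",np.round(Ro.from_quat(s["ee_rot"]).as_matrix()[:,1],3),"F",np.round(s["force"],1),"w",round(s["gripper_width"],4),"t",s["time"])
E
python3 - <<'E'
from h import *
go(w2(-.097,-.03,.26))
E
```

```text
delta cm [-0.43 14.92 -5.49] yaw 6.27 y-axis [-0.001 -0.    -1.   ] F [-0.5  0.4 -0.2] w 0.0499 t 2.1
```

```bash
python3 -m crank '[{"x":-0.1,"y":3.7,"z":-1.4,"ax":0,"ay":-0.8,"az":0,"jaw":0},{"x":-0.1,"y":3.7,"z":-1.4,"ax":0,"ay":0,"az":0,"jaw":0},{"x":-0.1,"y":3.7,"z":-1.4,"ax":0,"ay":0,"az":0,"jaw":0},{"x":-0.1,"y":3.7,"z":-1.3,"ax":0,"ay":0,"az":0,"jaw":0},{"x":0,"y":0,"z":0,"ax":0,"ay":0,"az":0,"jaw":0},{"x":0,"y":0,"z":0,"ax":0,"ay":0,"az":0,"jaw":0}]';  python3 - <<'E'
from h import *
go(w2(-.097,-.03,.175))
f=grab("wrist","w3.png")
E
```

```text
time: 2.7
ee_pos: [0.4476, 0.1773, 0.2629]
ee_rot: [-0.706, -0.045, 0.045, 0.706]
force: [0.6, 0.5, 0.7]
gripper_width: -0.0001
delta cm [-0.07  8.79 -0.17] yaw 7.25 y-axis [-0.  0. -1.] F [0.6 0.5 0.7] w -0.0001 t 2.7
```

View pics/w3.png

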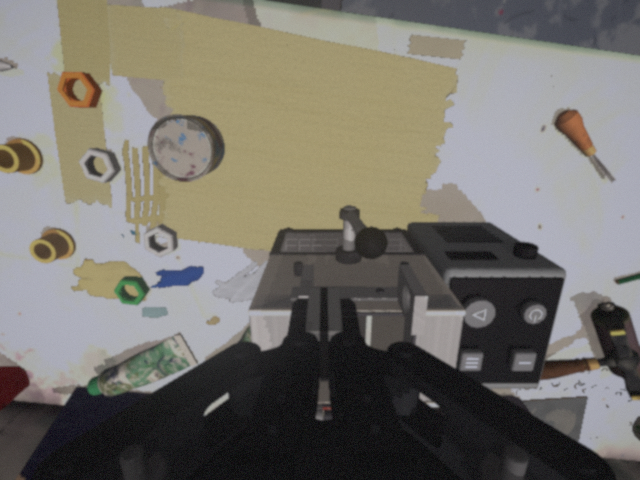

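The closed fingers stand to the right of the knob (372,240). I'm descending and pushing it left.

```bash
python3 -m crank '[{"x":-0.1,"y":3,"z":-0.1,"ax":0,"ay":0,"az":0,"jaw":0},{"x":0,"y":3,"z":0,"ax":0,"ay":0,"az":0,"jaw":0},{"x":0,"y":2.8,"z":0,"ax":0,"ay":0,"az":0,"jaw":0},{"x":0,"y":0,"z":1.5,"ax":0,"ay":0,"az":0,"jaw":0},{"x":0,"y":0,"z":1.2,"ax":0,"ay":0,"az":0,"jaw":0},{"x":0,"y":0,"z":0.8,"ax":0,"ay":0,"az":0,"jaw":0},{"x":0,"y":0,"z":0.6,"ax":0,"ay":0,"az":0,"jaw":0},{"x":0,"y":0,"z":0,"ax":0,"ay":0,"az":0,"jaw":0}]';  python3 - <<'E'
from h import *
go(w2(-.097,.012,.175))
f=grab("wrist","w4.png")
E
```

```text
time: 3.55
ee_pos: [0.4422, 0.2169, 0.1751]
ee_rot: [-0.705, -0.045, 0.045, 0.706]
force: [-0.2, -0.2, 1.7]
gripper_width: 0.0001
delta cm [-0.03  0.01  0.04] yaw 7.28 y-axis [ 0.001  0.001 -1.   ] F [-0.2 -0.2  1.7] w 0.0001 t 3.55
```

View pics/w4.png

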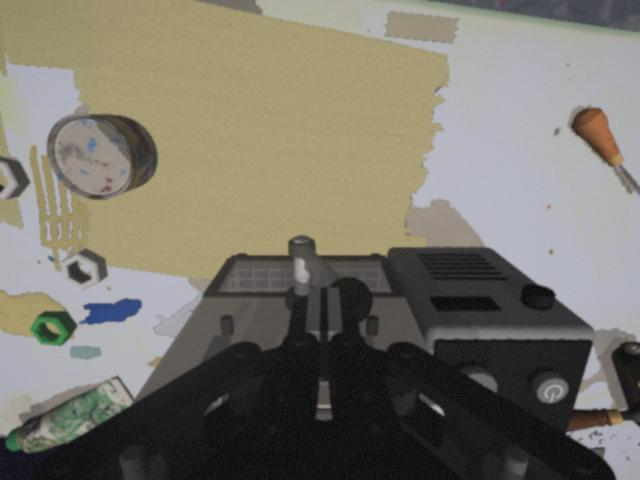

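```bash
python3 -m crank '[{"x":0,"y":0,"z":0.4,"ax":0,"ay":0,"az":0,"jaw":0},{"x":0,"y":0,"z":0.2,"ax":0,"ay":0,"az":0,"jaw":0}]';python3 -m crank '[{"x":0,"y":0,"z":0.3,"ax":0,"ay":0,"az":0,"jaw":0},{"x":0,"y":0,"z":0,"ax":0,"ay":0,"az":0,"jaw":0}]'; python3 -m crank '[{"x":0,"y":0,"z":0.3,"ax":0,"ay":0,"az":0,"jaw":0},{"x":0,"y":0,"z":0,"ax":0,"ay":0,"az":0,"jaw":0}]'
python3 - <<'E'
from h import *
go(w2(-.097,.012,.175))
f=grab("wrist","w4.png")
E
```

```text
time: 3.8
ee_pos: [0.4413, 0.2219, 0.1743]
ee_rot: [-0.706, -0.044, 0.044, 0.706]
force: [0.1, -0.1, 0.4]
gripper_width: 0.0005
time: 4.0
ee_pos: [0.4409, 0.2251, 0.1742]
ee_rot: [-0.706, -0.045, 0.045, 0.706]
force: [-0.2, 0.2, 0.6]
gripper_width: -0.0
time: 4.2
ee_pos: [0.4405, 0.2281, 0.1742]
ee_rot: [-0.706, -0.045, 0.045, 0.706]
force: [-1.0, 0.9, 0.6]
gripper_width: -0.0003
delta cm [-0.   -0.08 -1.09] yaw 7.22 y-axis [-0.  0. -1.] F [-1.   0.9  0.6] w -0.0003 t 4.2
```

View pics/w4.png

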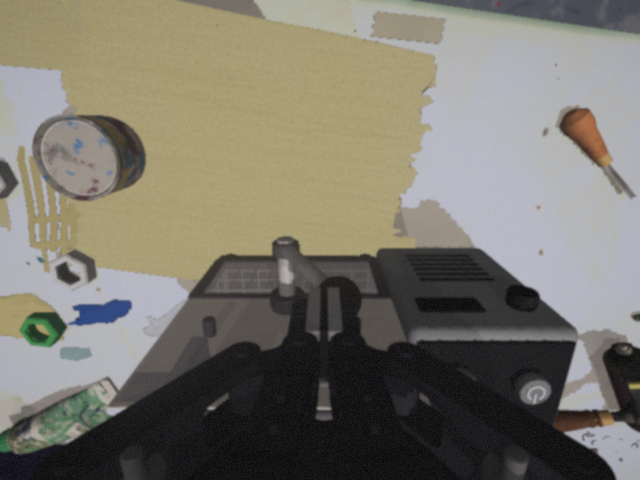

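```bash
for i in 1; do python3 -m crank '[{"x":0,"y":0,"z":0.4,"ax":0,"ay":0,"az":0,"jaw":0},{"x":0,"y":0,"z":0,"ax":0,"ay":0,"az":0,"jaw":0}]'; done; python3 -m crank '[{"x":0,"y":0,"z":0.3,"ax":0,"ay":0,"az":0,"jaw":0},{"x":0,"y":0,"z":0,"ax":0,"ay":0,"az":0,"jaw":0}]'
python3 - <<'E'
from h import *
go(w2(-.097,.012,.175))
f=grab("wrist","w5.png")
g=grab("scene","s5.png")
cv2.imwrite("pics/s5c.png",cv2.resize(g["frame"][140:290,180:380,::-1],(800,600),interpolation=cv2.INTER_CUBIC))
E
```

```text
time: 4.45
ee_pos: [0.44, 0.2322, 0.1742]
ee_rot: [-0.706, -0.045, 0.045, 0.706]
force: [0.6, -0.2, 0.3]
gripper_width: -0.0004
time: 4.65
ee_pos: [0.4396, 0.2351, 0.1742]
ee_rot: [-0.706, -0.045, 0.045, 0.706]
force: [-0.5, -0.5, 1.2]
gripper_width: -0.0003
delta cm [-0.   -0.08 -1.8 ] yaw 7.23 y-axis [-0.  0. -1.] F [-0.5 -0.5  1.2] w -0.0003 t 4.65
```

View pics/s5c.png

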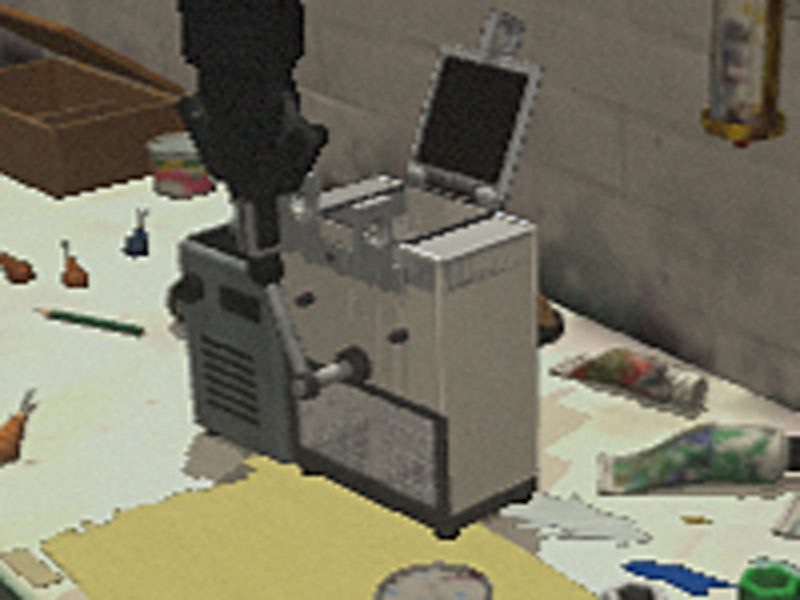

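```bash
python3 -m crank '[{"x":0,"y":0,"z":0.3,"ax":0,"ay":0,"az":0,"jaw":0},{"x":0,"y":0,"z":0,"ax":0,"ay":0,"az":0,"jaw":0}]'; python3 -m crank '[{"x":0,"y":0,"z":0.3,"ax":0,"ay":0,"az":0,"jaw":0},{"x":0,"y":0,"z":0,"ax":0,"ay":0,"az":0,"jaw":0}]'
python3 - <<'E'
from h import *
f=grab("wrist","w5.png")
cv2.imwrite("pics/w5c.png",cv2.resize(f["frame"][200:400,200:440,::-1],(720,600),interpolation=cv2.INTER_CUBIC))
E
```

```text
time: 4.95
ee_pos: [0.4392, 0.238, 0.1742]
ee_rot: [-0.706, -0.045, 0.045, 0.706]
force: [0.4, 0.9, 0.6]
gripper_width: -0.0003
time: 5.15
ee_pos: [0.4389, 0.241, 0.1742]
ee_rot: [-0.706, -0.045, 0.045, 0.706]
force: [-0.3, 0.6, 0.4]
gripper_width: 0.0003
```

View pics/w5c.png

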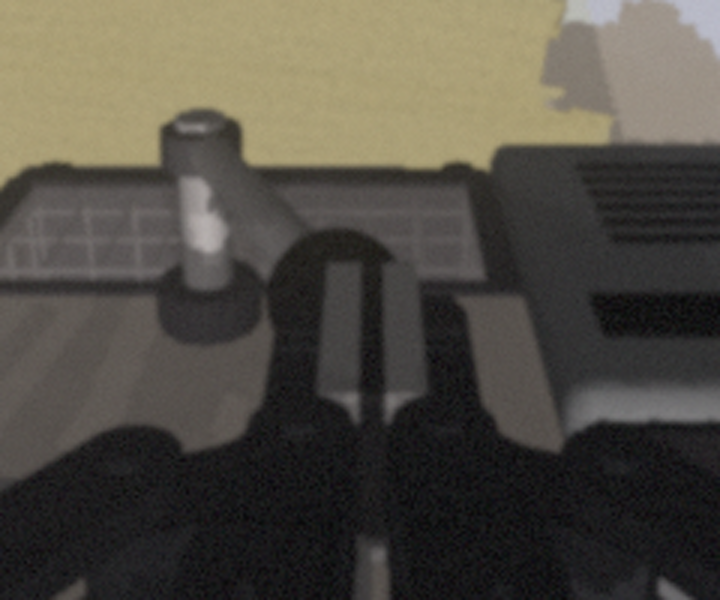

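Run:
```python
from h import *
f=grab("wrist")
for z in (.175,.181,.185,.19):
    p=plane(f,310,294,z); d=p[:2]-WO; c,s=np.cos(WY),np.sin(WY); print(z,c*d[0]+s*d[1],-s*d[0]+c*d[1])
print(proj(f,w2(-.092,.037,.181)),proj(f,telemetry.observe()["ee_pos"]))
go(w2(-.097,.03,.175))
```

```text
0.175 -0.09083062461432076 0.029249670768697254
0.181 -0.09409496944113548 0.029500320633700908
0.185 -0.0962711993256786 0.029667420543703353
0.19 -0.09899148668135753 0.029876295431206408
[324.83478564 297.70730859] [322.50302841 282.69050321]
delta cm [ 0.   -0.08 -0.58] yaw 7.23 y-axis [-0.  0. -1.] F [-0.2  1.  -0.1] w 0.0 t 5.25
```

```bash
python3 -m crank '[{"x":-2,"y":0,"z":0,"ax":0,"ay":0,"az":0,"jaw":0},{"x":-2,"y":0,"z":0,"ax":0,"ay":0,"az":0,"jaw":0},{"x":0,"y":-3,"z":-4,"ax":0,"ay":0,"az":0,"jaw":0},{"x":0,"y":0,"z":-2,"ax":0,"ay":0,"az":0,"jaw":0},{"x":0,"y":0,"z":0,"ax":0,"ay":0,"az":0,"jaw":0}]'
python3 - <<'E'
from h import *
f=grab("wrist","w6.png")
go(w2(-.097,.03,.175))
cv2.imwrite("pics/w6c.png",cv2.resize(f["frame"][200:400,250:490,::-1],(720,600),interpolation=cv2.INTER_CUBIC))
print(proj(f,w2(-.092,.037,.181)),proj(f,w2(-.092,.0295,.1845)))
E
```

```text
time: 5.75
ee_pos: [0.4071, 0.1747, 0.2051]
ee_rot: [-0.706, -0.044, 0.043, 0.706]
force: [0.6, 0.2, 0.0]
gripper_width: -0.0
delta cm [3.98 2.96 5.51] yaw 7.11 y-axis [ 0.001  0.    -1.   ] F [ 0.   0.2 -0.6] w 0.0002 t 5.8
[422.7436937  329.31266514] [412.1850547  332.61143451]
```

View pics/w6c.png

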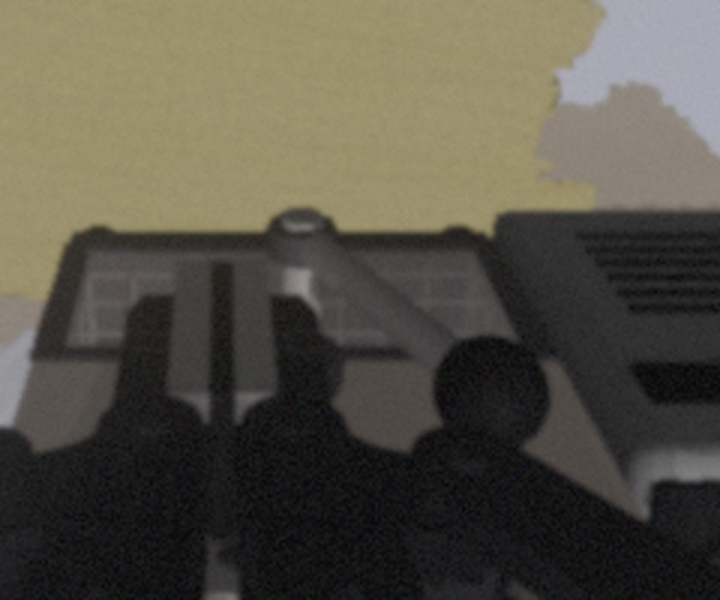

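The knob stands at (414,331), about y = +30 mm and not at the stop, so the fingertip slid past it. I'll take hold of the knob and carry it to the stop.

```bash
python3 -m crank '[{"x":0,"y":-3,"z":3,"ax":0,"ay":0,"az":0,"jaw":6},{"x":2,"y":-3,"z":2.5,"ax":0,"ay":0,"az":0,"jaw":6},{"x":2.5,"y":0,"z":0,"ax":0,"ay":0,"az":0,"jaw":6},{"x":0,"y":0,"z":0,"ax":0,"ay":0,"az":0,"jaw":6},{"x":0,"y":0,"z":0,"ax":0,"ay":0,"az":0,"jaw":6}]'
python3 - <<'E'
from h import *
go(w2(-.092,.0305,.174))
E
```

```text
time: 6.3
ee_pos: [0.4443, 0.2369, 0.2632]
ee_rot: [0.706, 0.044, -0.045, -0.705]
force: [0.2, -0.1, 0.8]
gripper_width: 0.0599
delta cm [ 0.03  8.92 -0.07] yaw 7.24 y-axis [-0.002 -0.001 -1.   ] F [ 0.2 -0.1  0.8] w 0.0599 t 6.3
```

```bash
python3 -m crank '[{"x":0,"y":4,"z":-0.1,"ax":0,"ay":0,"az":0,"jaw":6},{"x":0,"y":3,"z":0,"ax":0,"ay":0,"az":0,"jaw":6},{"x":0,"y":1.9,"z":0,"ax":0,"ay":0,"az":0,"jaw":6},{"x":0,"y":0,"z":0,"ax":0,"ay":0,"az":0,"jaw":2},{"x":0,"y":0,"z":0,"ax":0,"ay":0,"az":0,"jaw":2},{"x":0,"y":0,"z":0,"ax":0,"ay":0,"az":0,"jaw":2},{"x":0,"y":0,"z":0,"ax":0,"ay":0,"az":0,"jaw":2}]' 20
python3 - <<'E'
from h import *
go(w2(-.092,.037,.17))
f=grab("wrist","w7.png")
E
```

```text
time: 7.0
ee_pos: [0.4449, 0.2356, 0.1765]
ee_rot: [-0.705, -0.045, 0.044, 0.706]
force: [0.9, 0.2, -0.4]
gripper_width: 0.0201
delta cm [-0.03  0.65  0.72] yaw 7.22 y-axis [ 0.002  0.001 -1.   ] F [ 0.9  0.2 -0.4] w 0.0201 t 7.0
```

View pics/w7.png

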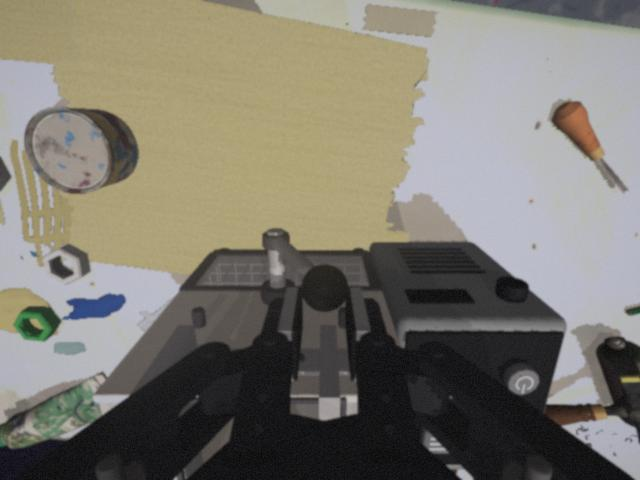

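```bash
python3 -m crank '[{"x":0,"y":0,"z":0,"ax":0,"ay":0,"az":0,"jaw":4},{"x":0,"y":0.4,"z":0,"ax":0,"ay":0,"az":0,"jaw":4},{"x":-0.2,"y":0.4,"z":0,"ax":0,"ay":0,"az":0,"jaw":4},{"x":0,"y":0,"z":0,"ax":0,"ay":0,"az":0,"jaw":1.5},{"x":0,"y":0,"z":0,"ax":0,"ay":0,"az":0,"jaw":1.5},{"x":0,"y":0,"z":0,"ax":0,"ay":0,"az":0,"jaw":1.5},{"x":0,"y":0,"z":0,"ax":0,"ay":0,"az":0,"jaw":1.5}]' 20
python3 - <<'E'
from h import *
go(w2(-.092,.037,.165))
f=grab("wrist","w7.png")
E
```

```text
time: 7.75
ee_pos: [0.4424, 0.2352, 0.167]
ee_rot: [0.706, 0.044, -0.045, -0.706]
force: [-2.3, -0.6, -2.8]
gripper_width: 0.0186
delta cm [0.23 0.2  0.73] yaw 7.22 y-axis [-0.001 -0.    -1.   ] F [-2.3 -0.6 -2.8] w 0.0186 t 7.75
```

View pics/w7.png

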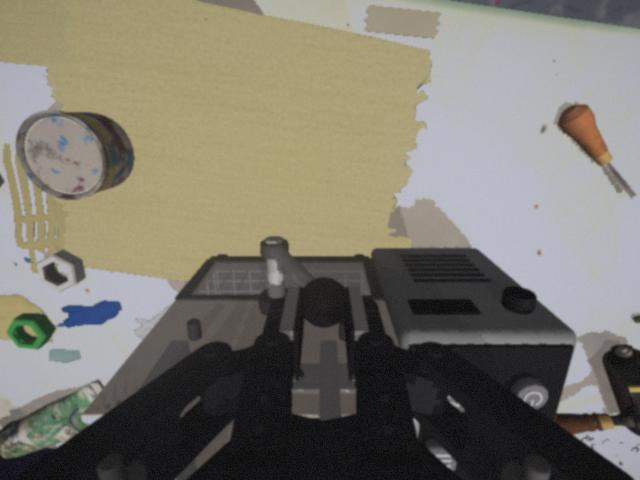

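```bash
python3 -m crank '[{"x":0,"y":0.1,"z":0.4,"ax":0,"ay":0,"az":0,"jaw":1.5},{"x":0,"y":0.1,"z":0.4,"ax":0,"ay":0,"az":0,"jaw":1.5},{"x":0,"y":0,"z":0,"ax":0,"ay":0,"az":0,"jaw":1.5}]' 20;  python3 -m crank '[{"x":0,"y":0,"z":0.3,"ax":0,"ay":0,"az":0,"jaw":1.5},{"x":0,"y":0,"z":0,"ax":0,"ay":0,"az":0,"jaw":1.5}]'
python3 - <<'E'
from h import *
go(w2(-.092,.037,.165))
f=grab("wrist","w7.png")
E
```

```text
time: 8.1
ee_pos: [0.4423, 0.24, 0.1662]
ee_rot: [0.709, 0.044, -0.043, -0.703]
force: [-2.7, -35.6, 12.1]
gripper_width: 0.0174
time: 8.3
ee_pos: [0.4423, 0.2409, 0.166]
ee_rot: [0.71, 0.044, -0.043, -0.701]
force: [-1.4, -52.9, 13.6]
gripper_width: 0.0175
delta cm [0.17 0.1  0.16] yaw 7.04 y-axis [ 0.002 -0.012 -1.   ] F [ -1.4 -52.9  13.6] w 0.0175 t 8.3
```

View pics/w7.png

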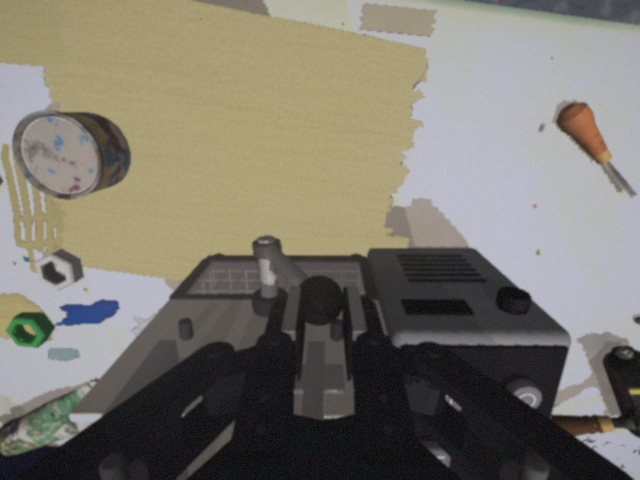

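```bash
python3 -m crank '[{"x":0,"y":-0.2,"z":-0.9,"ax":0,"ay":0,"az":0,"jaw":1.7},{"x":0,"y":0,"z":0,"ax":0,"ay":0,"az":0,"jaw":5},{"x":0,"y":0,"z":0,"ax":0,"ay":0,"az":0,"jaw":5},{"x":0,"y":-4,"z":0,"ax":0,"ay":0,"az":0,"jaw":5},{"x":0,"y":-4.5,"z":0,"ax":0,"ay":0,"az":0,"jaw":5},{"x":0,"y":-4,"z":-2,"ax":0,"ay":0,"az":0,"jaw":5},{"x":0,"y":0,"z":-4,"ax":0,"ay":0,"az":0,"jaw":5},{"x":0,"y":0,"z":0,"ax":0,"ay":0,"az":0,"jaw":5}]' 40
python3 - <<'E'
from h import *
f=grab("wrist","w8.png")
go([.52,-.03,.25])
cv2.imwrite("pics/w8c.png",cv2.resize(f["frame"][150:400,250:570,::-1],(768,600),interpolation=cv2.INTER_CUBIC))
print(proj(f,w2(-.092,.037,.181)))
E
```

```text
time: 9.15
ee_pos: [0.4507, 0.1757, 0.2936]
ee_rot: [0.706, 0.045, -0.043, -0.706]
force: [-0.2, 0.0, -0.1]
gripper_width: 0.05
delta cm [  4.35   4.27 -21.39] yaw 7.11 y-axis [ 0.001  0.    -1.   ] F [-0.4 -0.5 -0.4] w 0.0501 t 9.2
[403.91775984 222.39673828]
```

View pics/w8c.png

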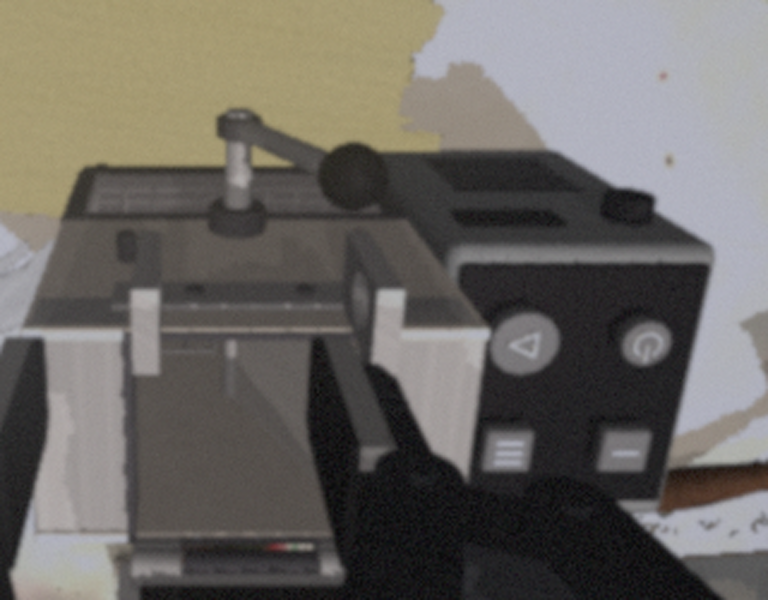

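The knob reads (398,223) against (404,222) expected for the stop, so it may have been dragged back 3–4 mm. I'm nudging it once more and opening before I retreat.

```bash
python3 - <<'E'
from h import *
go(w2(-.093,.032,.166))
E
python3 -m crank '[{"x":0,"y":0,"z":4,"ax":0,"ay":0,"az":0,"jaw":5},{"x":0,"y":2,"z":1.5,"ax":0,"ay":0,"az":0,"jaw":5},{"x":0,"y":2,"z":0,"ax":0,"ay":0,"az":0,"jaw":5},{"x":0,"y":0,"z":0,"ax":0,"ay":0,"az":0,"jaw":5}]'
python3 - <<'E'
from h import *
go(w2(-.093,.032,.166))
E
```

```text
delta cm [ 0.04 12.67  6.11] yaw 7.11 y-axis [ 0.001  0.    -1.   ] F [-0.4 -0.5 -0.4] w 0.0501 t 9.2
time: 9.6
ee_pos: [0.4419, 0.2332, 0.2491]
ee_rot: [0.706, 0.044, -0.047, -0.705]
force: [-0.5, -0.6, -0.7]
gripper_width: 0.0503
delta cm [0.23 8.3  0.43] yaw 7.31 y-axis [-0.004 -0.002 -1.   ] F [-0.5 -0.6 -0.7] w 0.0503 t 9.6
```

```bash
python3 -m crank '[{"x":0.1,"y":4,"z":0.2,"ax":0,"ay":0,"az":0,"jaw":5},{"x":0.1,"y":4.3,"z":0.2,"ax":0,"ay":0,"az":0,"jaw":5},{"x":0,"y":0,"z":0,"ax":0,"ay":0,"az":0,"jaw":1.5},{"x":0,"y":0,"z":0,"ax":0,"ay":0,"az":0,"jaw":1.5},{"x":0,"y":0,"z":0,"ax":0,"ay":0,"az":0,"jaw":1.5},{"x":0,"y":0,"z":0.3,"ax":0,"ay":0,"az":0,"jaw":1.5},{"x":0,"y":0,"z":0,"ax":0,"ay":0,"az":0,"jaw":1.5}]' 20
python3 - <<'E'
from h import *
go(w2(-.093,.037,.166))
E
```

```text
time: 10.3
ee_pos: [0.4446, 0.2399, 0.1709]
ee_rot: [-0.705, -0.045, 0.044, 0.706]
force: [0.7, -0.4, 1.6]
gripper_width: 0.0149
delta cm [-0.16  0.49  0.29] yaw 7.22 y-axis [ 0.002  0.001 -1.   ] F [ 0.7 -0.4  1.6] w 0.0149 t 10.3
```

Run:
```python
from h import *
f=grab("wrist","w9.png")
cv2.imwrite("pics/w9c.png",cv2.resize(f["frame"][220:420,220:460,::-1],(720,600),interpolation=cv2.INTER_CUBIC))
go(w2(-.093,.037,.166))
```

```text
delta cm [-0.14  0.45  0.3 ] yaw 7.22 y-axis [ 0.002  0.001 -1.   ] F [1.6 0.2 2.7] w 0.0149 t 10.35
```

View pics/w9c.png

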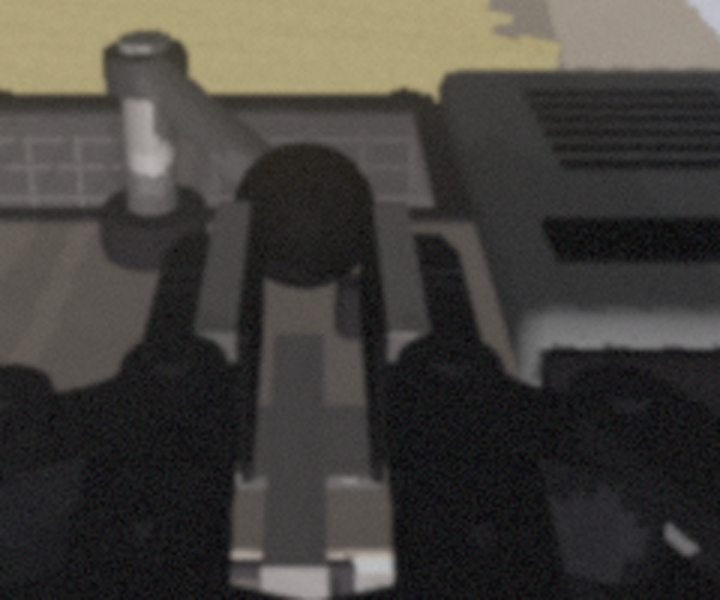

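The pads grip only the top of the ball, because the real finger ends sit about 20 mm above the reported TCP. I'll go back to the z = 0.166 that worked before.

```bash
python3 -m crank '[{"x":0,"y":0,"z":-0.2,"ax":0,"ay":0,"az":0,"jaw":4},{"x":-0.2,"y":0.3,"z":-0.1,"ax":0,"ay":0,"az":0,"jaw":4},{"x":0,"y":0.3,"z":0,"ax":0,"ay":0,"az":0,"jaw":4},{"x":0,"y":0,"z":0,"ax":0,"ay":0,"az":0,"jaw":4},{"x":0,"y":0,"z":0,"ax":0,"ay":0,"az":0,"jaw":1.5},{"x":0,"y":0,"z":0,"ax":0,"ay":0,"az":0,"jaw":1.5},{"x":0,"y":0,"z":0,"ax":0,"ay":0,"az":0,"jaw":1.5}]' 20
python3 - <<'E'
from h import *
go(w2(-.093,.037,.166))
E
```

```text
time: 11.05
ee_pos: [0.4426, 0.2364, 0.1635]
ee_rot: [-0.706, -0.045, 0.044, 0.706]
force: [-1.9, 1.5, 3.4]
gripper_width: 0.0207
delta cm [ 0.09 -0.24  0.61] yaw 7.23 y-axis [ 0.  0. -1.] F [-1.9  1.5  3.4] w 0.0207 t 11.05
```

```bash
python3 -m crank '[{"x":0,"y":0,"z":0.4,"ax":0,"ay":0,"az":0,"jaw":1.5},{"x":0,"y":0,"z":0.2,"ax":0,"ay":0,"az":0,"jaw":1.5},{"x":0,"y":0,"z":0,"ax":0,"ay":0,"az":0,"jaw":1.5}]' 20
python3 - <<'E'
from h import *
go(w2(-.093,.037,.166))
E
```

```text
time: 11.35
ee_pos: [0.4422, 0.2394, 0.1629]
ee_rot: [0.708, 0.044, -0.044, -0.703]
force: [3.1, -26.3, 2.4]
gripper_width: 0.021
delta cm [ 0.09 -0.32  0.31] yaw 7.13 y-axis [ 0.    -0.007 -1.   ] F [  3.1 -26.3   2.4] w 0.021 t 11.35
```

```bash
python3 -m crank '[{"x":0,"y":0,"z":0,"ax":0,"ay":0,"az":0,"jaw":5},{"x":0,"y":0,"z":0,"ax":0,"ay":0,"az":0,"jaw":5},{"x":0,"y":-4,"z":0,"ax":0,"ay":0,"az":0,"jaw":5},{"x":0,"y":-4.5,"z":0,"ax":0,"ay":0,"az":0,"jaw":5},{"x":0,"y":-3.5,"z":-2,"ax":0,"ay":0,"az":0,"jaw":5},{"x":0,"y":0,"z":-4,"ax":0,"ay":0,"az":0,"jaw":5},{"x":0,"y":0,"z":-4,"ax":0,"ay":0,"az":0,"jaw":5},{"x":0,"y":0,"z":0,"ax":0,"ay":0,"az":0,"jaw":5}]' 40
python3 - <<'E'
from h import *
f=grab("wrist","w10.png")
go([.52,-.03,.25])
cv2.imwrite("pics/w10c.png",cv2.resize(f["frame"][150:400,250:570,::-1],(768,600),interpolation=cv2.INTER_CUBIC))
print(proj(f,w2(-.092,.037,.181)))
E
```

```text
time: 12.15
ee_pos: [0.4547, 0.1401, 0.2836]
ee_rot: [0.706, 0.044, -0.043, -0.706]
force: [0.2, 0.1, 0.7]
gripper_width: 0.0502
delta cm [  4.38   3.34 -17.84] yaw 7.06 y-axis [ 0.001  0.    -1.   ] F [-0.2 -0.  -0.9] w 0.0501 t 12.2
[451.2270185  226.61340386]
```

View pics/w10.png

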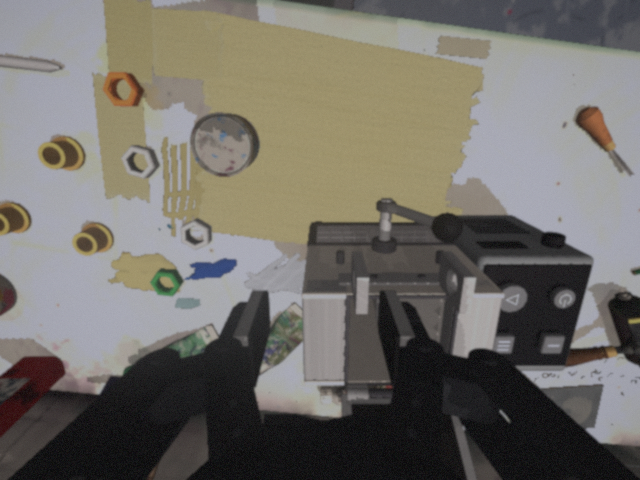

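```bash
python3 -m crank '[{"x":1.1,"y":1.5,"z":-4.4,"ax":0,"ay":0,"az":0,"jaw":6.5},{"x":1.1,"y":1.5,"z":-4.4,"ax":0,"ay":0,"az":0,"jaw":6.5},{"x":1.1,"y":2.0,"z":-4.4,"ax":0,"ay":0,"az":0,"jaw":6.5},{"x":2,"y":3,"z":-4.4,"ax":0,"ay":0,"az":0,"jaw":6.5},{"x":0,"y":0,"z":0,"ax":0,"ay":0,"az":0,"jaw":6.5},{"x":0,"y":0,"z":0,"ax":0,"ay":0,"az":0,"jaw":6.5}]'
python3 - <<'E'
from h import *
f=grab("wrist","w11.png")
go([.537,-.027,.25])
E
```

```text
time: 12.8
ee_pos: [0.526, -0.0197, 0.206]
ee_rot: [-0.705, -0.044, 0.045, 0.706]
force: [0.5, 0.6, 0.3]
gripper_width: 0.0648
delta cm [ 0.99 -4.3  -0.92] yaw 7.24 y-axis [-0.  0. -1.] F [-0.1 -0.1 -0.3] w 0.0648 t 12.85
```

View pics/w11.png

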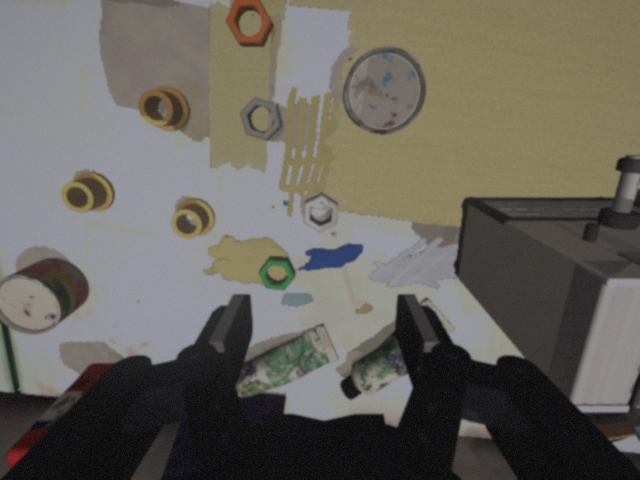

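Run:
```python
import cv2
a=cv2.imread("pics/w11.png")
cv2.imwrite("pics/w11a.png",cv2.resize(a[180:245,285:355],(700,650)[:2],interpolation=cv2.INTER_CUBIC)[:600])
cv2.imwrite("pics/w11b.png",cv2.resize(a[85:150,226:296],(700,650),interpolation=cv2.INTER_CUBIC)[:600])
```

```text
(no output)
```

View pics/w11a.png

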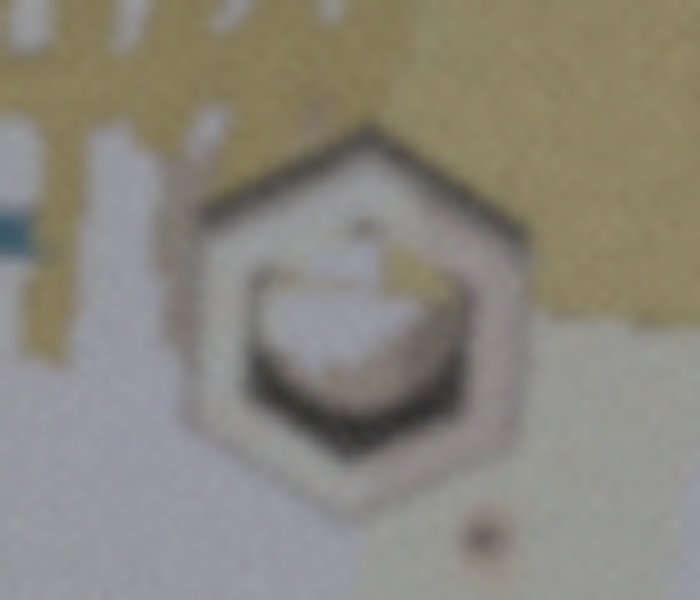

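View pics/w11b.png

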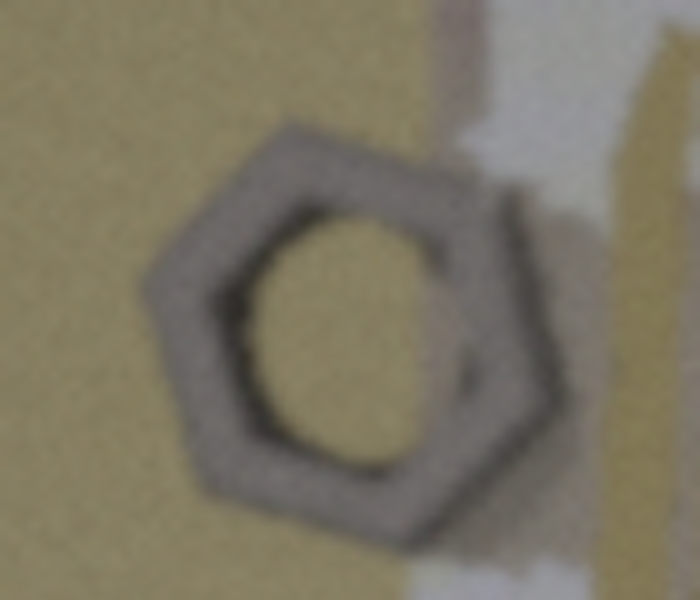

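```bash
cat >> h.py <<'E'
def hexfit(f,cs,z):
    P=np.array([plane(f,u,v,z) for u,v in cs]); c=P.mean(0)
    # orientation: corners angle mod 60; flat normals at +30
    a=np.degrees(np.arctan2(P[:,1]-c[1],P[:,0]-c[0])); r=np.linalg.norm(P-c,axis=1)
    m=np.degrees(np.angle(np.exp(1j*np.radians(a*6)).mean()))/6
    return c,m,r
E
python3 - <<'E'
from h import *
f=grab("wrist")
A=[(285+x/10,180+y/10) for x,y in [(372,150),(525,235),(522,425),(355,520),(188,425),(205,225)]]
B=[(226+x/10,85+y/10) for x,y in [(290,125),(150,285),(210,490),(410,545),(545,400),(500,190)]]
for n,c in (("A",A),("B",B)):
    p,m,r=hexfit(f,c,.018); print(n,p,"corner angle mod60",m,"flat normal",m+30,r)
    go(np.array([p[0],p[1],.1]))
for n,(u,v) in dict(a=(192,219),b=(163,107),c=(87,192)).items(): print(n,plane(f,u,v,.03))
E
```

```text
A [ 0.54006466 -0.01912808  0.018     ] corner angle mod60 5.397183733851481 flat normal 35.39718373385148 [0.01947657 0.02003958 0.01990877 0.02088815 0.02106432 0.01989975]
delta cm [ 1.37 10.76 -0.21] yaw 7.28 y-axis [ 0.001  0.    -1.   ] F [-0.4 -0.2 -0.1] w 0.0653 t 12.9
B [ 0.45424099 -0.08824397  0.018     ] corner angle mod60 20.89083816324278 flat normal 50.890838163242776 [0.01996064 0.01966296 0.02006736 0.01956221 0.01928098 0.02027591]
delta cm [-8.01 10.75 -5.98] yaw 7.28 y-axis [ 0.001  0.    -1.   ] F [-0.4 -0.2 -0.1] w 0.0653 t 12.9
a [ 0.55957605 -0.14956717  0.03      ]
b [ 0.45477701 -0.17661324  0.03      ]
c [ 0.5445932  -0.25332058  0.03      ]
```

```bash
python3 -m crank '[{"x":1.4,"y":3,"z":-0.2,"ax":0,"ay":1.9,"az":0,"jaw":6.5},{"x":0,"y":4,"z":0,"ax":0,"ay":0,"az":0,"jaw":6.5},{"x":0,"y":4,"z":0,"ax":0,"ay":0,"az":0,"jaw":6.5},{"x":0,"y":2.5,"z":0,"ax":0,"ay":0,"az":0,"jaw":6.5},{"x":0,"y":0,"z":0,"ax":0,"ay":0,"az":0,"jaw":6.5}]'
python3 - <<'E'
from h import *
f=grab("wrist","w12.png")
go([.540,-.019,.02])
E
```

```text
time: 13.4
ee_pos: [0.5385, -0.0188, 0.0694]
ee_rot: [-0.706, -0.032, 0.035, 0.707]
force: [-0.6, 0.3, 1.1]
gripper_width: 0.0653
delta cm [ 0.03  5.2  -0.  ] yaw 5.41 y-axis [-0.001  0.    -1.   ] F [0.3 0.2 1.1] w 0.0649 t 13.45
```

View pics/w12.png

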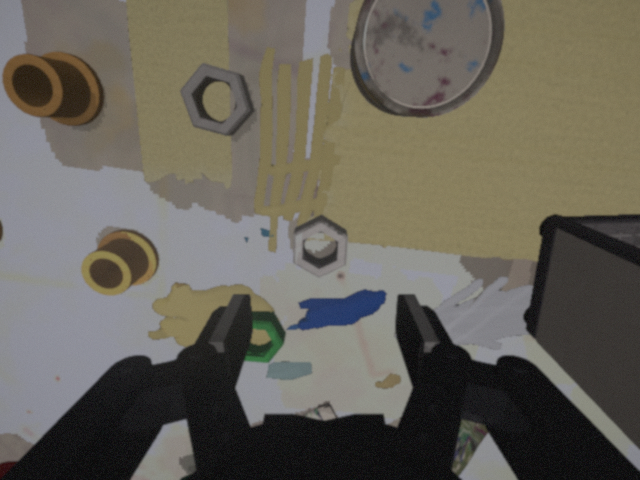

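```bash
python3 -m crank '[{"x":0,"y":3,"z":0,"ax":0,"ay":0,"az":0,"jaw":6.5},{"x":0,"y":2,"z":0,"ax":0,"ay":0,"az":0,"jaw":6.5},{"x":0,"y":0,"z":0,"ax":0,"ay":0,"az":0,"jaw":6.5}]'
python3 - <<'E'
from h import *
f=grab("wrist","w13.png")
go([.540,-.019,.0])
E
```

```text
time: 13.75
ee_pos: [0.5399, -0.0196, 0.022]
ee_rot: [-0.706, -0.033, 0.033, 0.706]
force: [-0.6, 0.4, 0.1]
gripper_width: 0.0652
delta cm [-0.06  2.35  0.09] yaw 5.36 y-axis [ 0.001 -0.    -1.   ] F [ 0.4 -0.9  0.3] w 0.0652 t 13.8
```

View pics/w13.png

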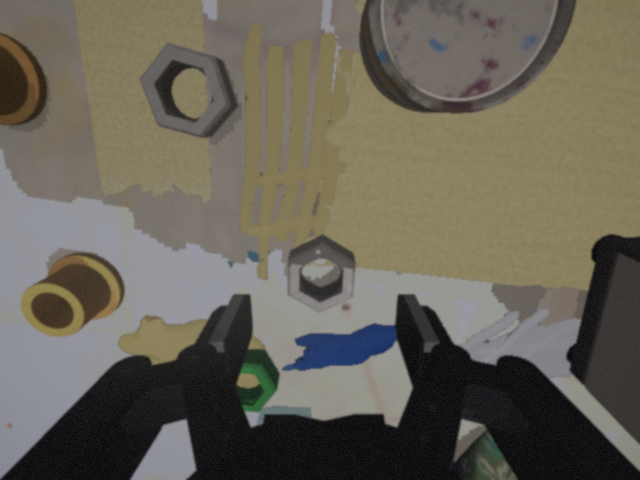

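```bash
python3 - <<'E'
from h import *
f=grab("wrist")
p=plane(f,321,272,.018);print(p); go([p[0],p[1],.003])
E
python3 -m crank '[{"x":0,"y":1,"z":0.1,"ax":0,"ay":0,"az":0,"jaw":6.5},{"x":0,"y":0.8,"z":0,"ax":0,"ay":0,"az":0,"jaw":6.5},{"x":0,"y":0,"z":0,"ax":0,"ay":0,"az":0,"jaw":6.5}]'
```

```text
[ 0.53712445 -0.02093805  0.018     ]
delta cm [-0.41  2.13 -0.06] yaw 5.35 y-axis [ 0.002 -0.    -1.   ] F [ 0.7 -0.6  0.8] w 0.0651 t 13.85
time: 14.15
ee_pos: [0.5396, -0.0192, 0.003]
ee_rot: [-0.706, -0.032, 0.033, 0.706]
force: [-0.1, -1.4, -0.1]
gripper_width: 0.065
```

```bash
python3 -m crank '[{"x":-0.3,"y":0.2,"z":-0.2,"ax":0,"ay":0,"az":0,"jaw":6.5},{"x":0,"y":0,"z":0,"ax":0,"ay":0,"az":0,"jaw":2.5},{"x":0,"y":0,"z":0,"ax":0,"ay":0,"az":0,"jaw":2.5},{"x":0,"y":0,"z":0,"ax":0,"ay":0,"az":0,"jaw":2.5},{"x":0,"y":0,"z":0,"ax":0,"ay":0,"az":0,"jaw":2.5},{"x":0,"y":0,"z":0,"ax":0,"ay":0,"az":0,"jaw":2.5},{"x":0,"y":0,"z":0,"ax":0,"ay":0,"az":0,"jaw":2.5}]' 50
python3 - <<'E'
from h import *
f=grab("wrist","w14.png")
go([.540,-.019,.0])
E
```

```text
time: 14.85
ee_pos: [0.5372, -0.0215, 0.0019]
ee_rot: [0.706, 0.033, -0.033, -0.706]
force: [-0.5, -0.0, -0.0]
gripper_width: 0.025
delta cm [0.3  0.18 0.23] yaw 5.32 y-axis [-0.  0. -1.] F [ 0.4 -0.3  0. ] w 0.0251 t 14.9
```

View pics/w14.png

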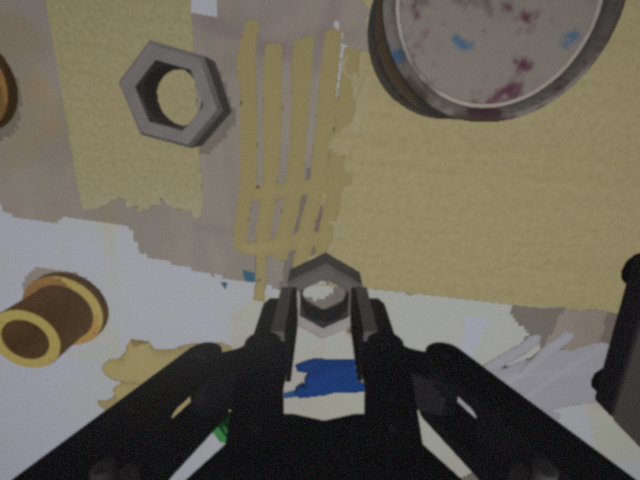

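The fingers closed above the nut, which confirms that their ends are about 20 mm above the reported TCP. I'm opening and going lower in small steps.

```bash
python3 -m crank '[{"x":0,"y":0,"z":0,"ax":0,"ay":0,"az":0,"jaw":5.5},{"x":0,"y":0,"z":0,"ax":0,"ay":0,"az":0,"jaw":5.5},{"x":0,"y":0,"z":0,"ax":0,"ay":0,"az":0,"jaw":5.5},{"x":0,"y":0.7,"z":0,"ax":0,"ay":0,"az":0,"jaw":5.5},{"x":0,"y":0.5,"z":0,"ax":0,"ay":0,"az":0,"jaw":5.5},{"x":0,"y":0,"z":0,"ax":0,"ay":0,"az":0,"jaw":5.5}]' 50; python3 -m crank '[{"x":0,"y":0.4,"z":0,"ax":0,"ay":0,"az":0,"jaw":5.5},{"x":0,"y":0,"z":0,"ax":0,"ay":0,"az":0,"jaw":5.5}]'
```

```text
time: 15.5
ee_pos: [0.5366, -0.0215, -0.0113]
ee_rot: [-0.706, -0.032, 0.033, 0.706]
force: [0.3, 0.1, -0.1]
gripper_width: 0.0551
time: 15.7
ee_pos: [0.5369, -0.0215, -0.0147]
ee_rot: [-0.706, -0.033, 0.033, 0.706]
force: [-0.0, 0.1, -0.4]
gripper_width: 0.055
```

```bash
python3 -m crank '[{"x":0,"y":0,"z":0,"ax":0,"ay":0,"az":0,"jaw":2.5},{"x":0,"y":0,"z":0,"ax":0,"ay":0,"az":0,"jaw":2.5},{"x":0,"y":0,"z":0,"ax":0,"ay":0,"az":0,"jaw":2.5},{"x":0,"y":0,"z":0,"ax":0,"ay":0,"az":0,"jaw":2.5}]' 50
python3 - <<'E'
from h import *
f=grab("wrist","w15.png")
E
```

```text
time: 16.1
ee_pos: [0.5375, -0.0216, -0.0137]
ee_rot: [0.706, 0.033, -0.033, -0.706]
force: [-1.6, 0.0, 2.8]
gripper_width: 0.0348
```

View pics/w15.png

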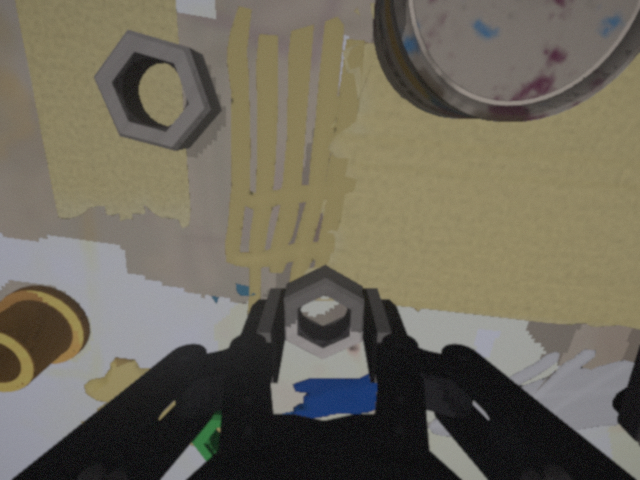

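```bash
python3 -m crank '[{"x":0,"y":-3,"z":0,"ax":0,"ay":0,"az":0,"jaw":2.5},{"x":0,"y":-5,"z":0,"ax":0,"ay":0,"az":0,"jaw":2.5},{"x":0,"y":-5,"z":0,"ax":0,"ay":-1.8,"az":0,"jaw":2.5},{"x":0,"y":-5,"z":0,"ax":0,"ay":0,"az":0,"jaw":2.5},{"x":0,"y":-5,"z":0,"ax":0,"ay":0,"az":0,"jaw":2.5},{"x":0,"y":-4,"z":0,"ax":0,"ay":0,"az":0,"jaw":2.5},{"x":0,"y":0,"z":0,"ax":0,"ay":0,"az":0,"jaw":2.5}]' 60
python3 - <<'E'
from h import *
go(w2(0,-.01,.215))
E
```

```text
time: 16.85
ee_pos: [0.5385, -0.0217, 0.2619]
ee_rot: [0.706, 0.047, -0.041, -0.705]
force: [-0.1, 0.1, -0.7]
gripper_width: 0.0344
delta cm [ 3.04  4.67 22.72] yaw 7.12 y-axis [ 0.008 -0.001 -1.   ] F [-0.1  0.1 -0.7] w 0.0344 t 16.85
```

```bash
python3 -m crank '[{"x":0.5,"y":0,"z":4.5,"ax":0,"ay":0,"az":0,"jaw":2.5},{"x":0.5,"y":0,"z":4.5,"ax":0,"ay":0,"az":0,"jaw":2.5},{"x":0.6,"y":0,"z":4.5,"ax":0,"ay":0,"az":0,"jaw":2.5},{"x":0.7,"y":0,"z":4.6,"ax":0,"ay":0,"az":0,"jaw":2.5},{"x":0.7,"y":0,"z":4.6,"ax":0,"ay":0,"az":0,"jaw":2.5},{"x":0,"y":0,"z":0,"ax":0,"ay":0,"az":0,"jaw":2.5}]'
python3 - <<'E'
from h import *
go(w2(0,-.01,.215))
f=grab("wrist","w16.png")
E
```

```text
time: 17.45
ee_pos: [0.5381, 0.2117, 0.2541]
ee_rot: [-0.705, -0.045, 0.046, 0.706]
force: [0.6, -0.7, -1.0]
gripper_width: 0.0342
delta cm [ 0.23  3.91 -0.46] yaw 7.36 y-axis [-0.002  0.    -1.   ] F [ 0.6 -0.7 -1. ] w 0.0342 t 17.45
```

View pics/w16.png

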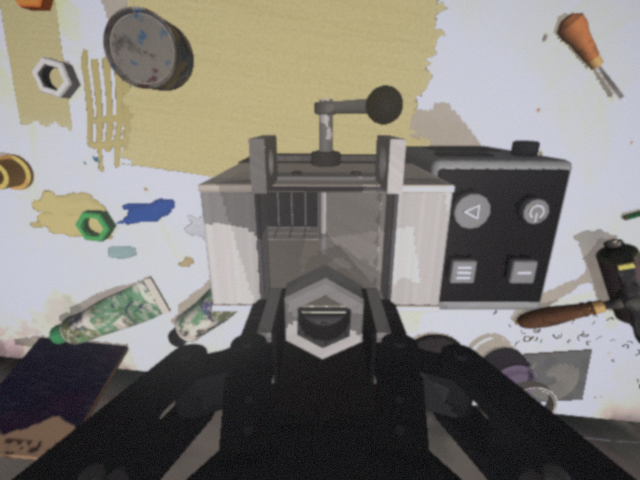

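```bash
python3 -m crank '[{"x":0.1,"y":2,"z":-0.3,"ax":0,"ay":0,"az":0,"jaw":2.5},{"x":0.1,"y":2,"z":-0.4,"ax":0,"ay":0,"az":0,"jaw":2.5},{"x":0,"y":0.5,"z":0,"ax":0,"ay":0,"az":0,"jaw":2.5},{"x":0,"y":0,"z":0,"ax":0,"ay":0,"az":0,"jaw":2.5},{"x":0,"y":0,"z":0,"ax":0,"ay":0,"az":0,"jaw":5},{"x":0,"y":0,"z":0,"ax":0,"ay":0,"az":0,"jaw":5},{"x":0,"y":0,"z":0,"ax":0,"ay":0,"az":0,"jaw":5},{"x":0,"y":0,"z":0,"ax":0,"ay":0,"az":0,"jaw":5},{"x":0,"y":-3,"z":0,"ax":0,"ay":0,"az":0,"jaw":5},{"x":0,"y":-3,"z":0,"ax":0,"ay":0,"az":0,"jaw":5},{"x":0,"y":0,"z":0,"ax":0,"ay":0,"az":0,"jaw":5}]'
python3 - <<'E'
from h import *
go([.454,-.09,.2])
f=grab("wrist","w17.png")
E
```

```text
time: 18.6
ee_pos: [0.5426, 0.2011, 0.2755]
ee_rot: [-0.705, -0.046, 0.042, 0.706]
force: [-0.0, 0.4, 0.6]
gripper_width: 0.0499
delta cm [-12.45   7.45 -27.79] yaw 7.12 y-axis [ 0.006  0.002 -1.   ] F [-0.   0.4  0.6] w 0.0499 t 18.6
```

View pics/w17.png

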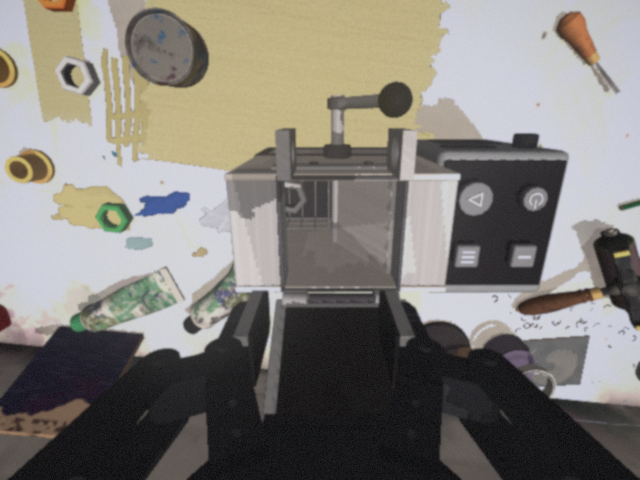

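The nut lies in the right basket at (293,198). Next is the second nut.

```bash
python3 -m crank '[{"x":-1.2,"y":0,"z":-4.5,"ax":0,"ay":0,"az":0,"jaw":6.5},{"x":-1.2,"y":0,"z":-4.5,"ax":0,"ay":0,"az":0,"jaw":6.5},{"x":-2,"y":1.5,"z":-4.5,"ax":0,"ay":0,"az":0,"jaw":6.5},{"x":-2,"y":3,"z":-3.4,"ax":0,"ay":0,"az":0,"jaw":6.5},{"x":-2,"y":3,"z":-3.4,"ax":0,"ay":0,"az":0,"jaw":6.5},{"x":-2,"y":3,"z":-3.4,"ax":0,"ay":0,"az":0,"jaw":6.5},{"x":-2,"y":3,"z":-3.4,"ax":0,"ay":0,"az":0,"jaw":6.5},{"x":0,"y":2,"z":0,"ax":0,"ay":-7,"az":0,"jaw":6.5},{"x":0,"y":1,"z":0,"ax":0,"ay":-6.8,"az":0,"jaw":6.5},{"x":0,"y":0,"z":0,"ax":0,"ay":0,"az":0,"jaw":6.5}]'
python3 - <<'E'
from h import *
go([.454,-.09,.0])
f=grab("wrist","w18.png")
E
```

```text
time: 19.65
ee_pos: [0.4514, -0.0822, 0.104]
ee_rot: [-0.695, -0.128, 0.13, 0.696]
force: [0.4, 0.6, -0.8]
gripper_width: 0.065
delta cm [-1.00e-02  1.04e+01 -8.40e-01] yaw 21.0 y-axis [-0.003  0.001 -1.   ] F [ 0.4  0.6 -0.8] w 0.065 t 19.65
```

View pics/w18.png

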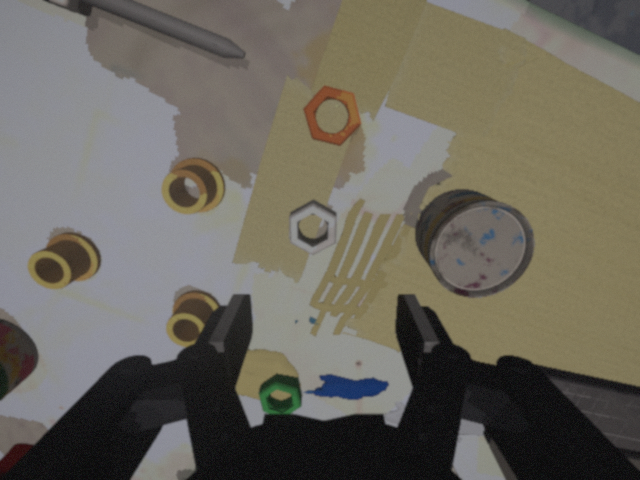

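Run:
```python
from h import *
f=grab("wrist")
p=plane(f,313.5,229.5,.018);print(p); go([p[0],p[1],-.0135])
cv2.imwrite("pics/w18a.png",cv2.resize(f["frame"][195:260,280:350,::-1],(646,600),interpolation=cv2.INTER_CUBIC))
```

```text
[ 0.45379772 -0.08923406  0.018     ]
delta cm [-0.13 11.97 -0.72] yaw 20.72 y-axis [-0.  0. -1.] F [-0.7 -0.2  0.5] w 0.0649 t 19.75
```

View pics/w18a.png

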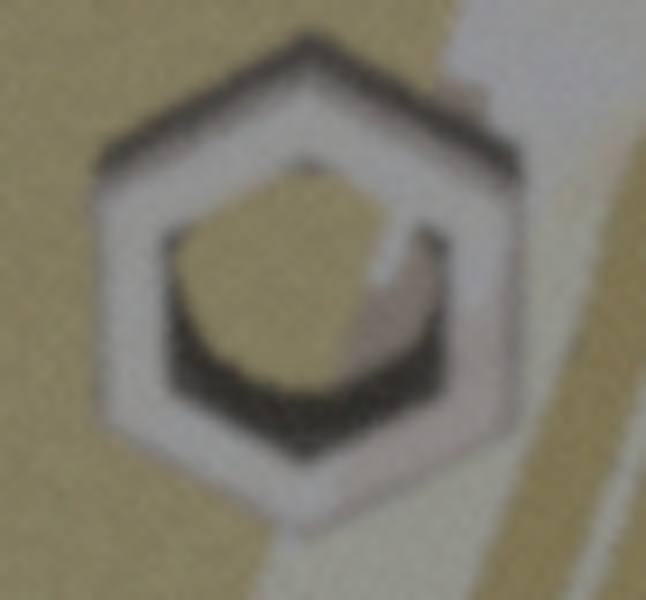

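```bash
python3 -m crank '[{"x":-0.1,"y":4,"z":-0.4,"ax":0,"ay":0,"az":0,"jaw":6.5},{"x":-0.2,"y":4,"z":-0.3,"ax":0,"ay":0,"az":0,"jaw":6.5},{"x":0,"y":2.5,"z":0,"ax":0,"ay":0,"az":0,"jaw":6},{"x":0,"y":1,"z":0,"ax":0,"ay":0,"az":0,"jaw":5.5},{"x":0,"y":0.3,"z":0,"ax":0,"ay":0,"az":0,"jaw":5.5},{"x":0,"y":0,"z":0,"ax":0,"ay":0,"az":0,"jaw":5.5}]'
python3 - <<'E'
from h import *
go([.4538,-.0892,-.0135])
f=grab("wrist","w19.png")
E
```

```text
time: 20.35
ee_pos: [0.4531, -0.0898, -0.0106]
ee_rot: [0.696, 0.129, -0.128, -0.695]
force: [0.4, -0.4, 0.1]
gripper_width: 0.0546
delta cm [0.09 0.29 0.03] yaw 20.88 y-axis [ 0.001 -0.    -1.   ] F [ 0.4 -0.4  0.1] w 0.0546 t 20.35
```

View pics/w19.png

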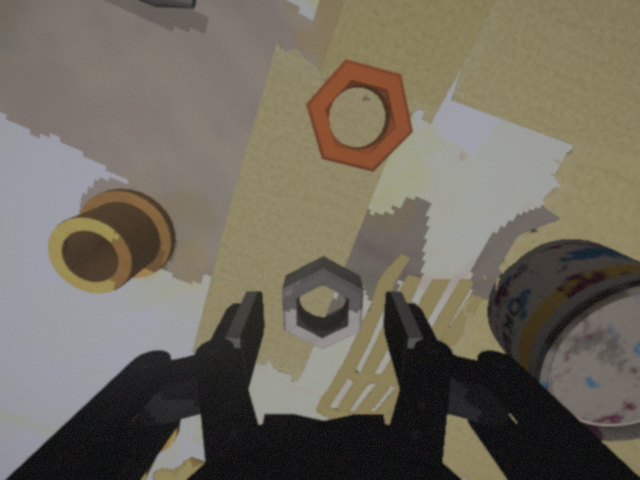

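```bash
python3 -m crank '[{"x":0,"y":0.3,"z":0,"ax":0,"ay":0,"az":0,"jaw":5.5},{"x":0,"y":0,"z":0,"ax":0,"ay":0,"az":0,"jaw":2.5},{"x":0,"y":0,"z":0,"ax":0,"ay":0,"az":0,"jaw":2.5},{"x":0,"y":0,"z":0,"ax":0,"ay":0,"az":0,"jaw":2.5},{"x":0,"y":0,"z":0,"ax":0,"ay":0,"az":0,"jaw":2.5},{"x":0,"y":-3,"z":0,"ax":0,"ay":0,"az":0,"jaw":2.5},{"x":0,"y":-5,"z":0,"ax":0,"ay":0,"az":0,"jaw":2.5},{"x":0,"y":-5,"z":0,"ax":0,"ay":4,"az":0,"jaw":2.5},{"x":0,"y":-5,"z":0,"ax":0,"ay":5,"az":0,"jaw":2.5},{"x":0,"y":-5,"z":0,"ax":0,"ay":4.8,"az":0,"jaw":2.5},{"x":0,"y":-4,"z":0,"ax":0,"ay":0,"az":0,"jaw":2.5},{"x":0,"y":0,"z":0,"ax":0,"ay":0,"az":0,"jaw":2.5}]' 60
python3 - <<'E'
from h import *
go(w2(0,-.01,.255))
E
```

```text
time: 21.6
ee_pos: [0.4535, -0.0901, 0.2614]
ee_rot: [0.707, 0.047, -0.041, -0.705]
force: [-0.3, 0.3, -2.0]
gripper_width: 0.0341
delta cm [12.34  0.64 28.45] yaw 7.11 y-axis [ 0.008 -0.002 -1.   ] F [-0.3  0.3 -2. ] w 0.0341 t 21.6
```

```bash
python3 -m crank '[{"x":1.8,"y":0,"z":4.1,"ax":0,"ay":0,"az":0,"jaw":2.5},{"x":1.8,"y":0,"z":4.1,"ax":0,"ay":0,"az":0,"jaw":2.5},{"x":1.8,"y":0,"z":4.1,"ax":0,"ay":0,"az":0,"jaw":2.5},{"x":1.8,"y":0,"z":4.1,"ax":0,"ay":0,"az":0,"jaw":2.5},{"x":1.8,"y":0,"z":4.1,"ax":0,"ay":0,"az":0,"jaw":2.5},{"x":1.8,"y":0,"z":4.1,"ax":0,"ay":0,"az":0,"jaw":2.5},{"x":1.6,"y":0,"z":3.7,"ax":0,"ay":0,"az":0,"jaw":2.5},{"x":0,"y":0,"z":0,"ax":0,"ay":0,"az":0,"jaw":2.5}]'
python3 - <<'E'
from h import *
go(w2(0,-.012,.213))
f=grab("wrist","w20.png")
E
```

```text
time: 22.4
ee_pos: [0.5405, 0.21, 0.2536]
ee_rot: [-0.706, -0.044, 0.046, 0.706]
force: [0.0, -0.8, -1.8]
gripper_width: 0.0347
delta cm [ 0.01  4.06 -0.46] yaw 7.32 y-axis [-0.002  0.    -1.   ] F [ 0.  -0.8 -1.8] w 0.0347 t 22.4
```

View pics/w20.png

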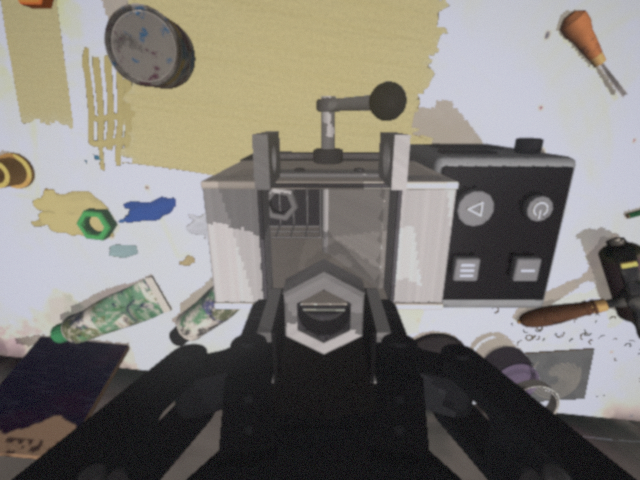

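```bash
python3 -m crank '[{"x":0,"y":2,"z":-0.3,"ax":0,"ay":0,"az":0,"jaw":2.5},{"x":0,"y":2,"z":-0.3,"ax":0,"ay":0,"az":0,"jaw":2.5},{"x":0,"y":0.5,"z":0,"ax":0,"ay":0,"az":0,"jaw":2.5},{"x":0,"y":0,"z":0,"ax":0,"ay":0,"az":0,"jaw":2.5},{"x":0,"y":0,"z":0,"ax":0,"ay":0,"az":0,"jaw":5},{"x":0,"y":0,"z":0,"ax":0,"ay":0,"az":0,"jaw":5},{"x":0,"y":0,"z":0,"ax":0,"ay":0,"az":0,"jaw":5},{"x":0,"y":0,"z":0,"ax":0,"ay":0,"az":0,"jaw":5},{"x":0,"y":-3,"z":0,"ax":0,"ay":0,"az":0,"jaw":5},{"x":0,"y":-3,"z":0,"ax":0,"ay":0,"az":0,"jaw":5},{"x":0,"y":0,"z":0,"ax":0,"ay":0,"az":0,"jaw":5}]'
python3 - <<'E'
from h import *
go(w2(-.094,.035,.25))
f=grab("wrist","w21.png")
cv2.imwrite("pics/w21c.png",cv2.resize(f["frame"][60:310,220:480,::-1],(624,600),interpolation=cv2.INTER_CUBIC))
E
```

```text
time: 23.55
ee_pos: [0.542, 0.2008, 0.2749]
ee_rot: [-0.705, -0.046, 0.042, 0.706]
force: [1.0, 0.4, -0.7]
gripper_width: 0.05
delta cm [-9.45  2.44  5.18] yaw 7.12 y-axis [ 0.006  0.002 -1.   ] F [ 1.   0.4 -0.7] w 0.05 t 23.55
```

View pics/w21c.png

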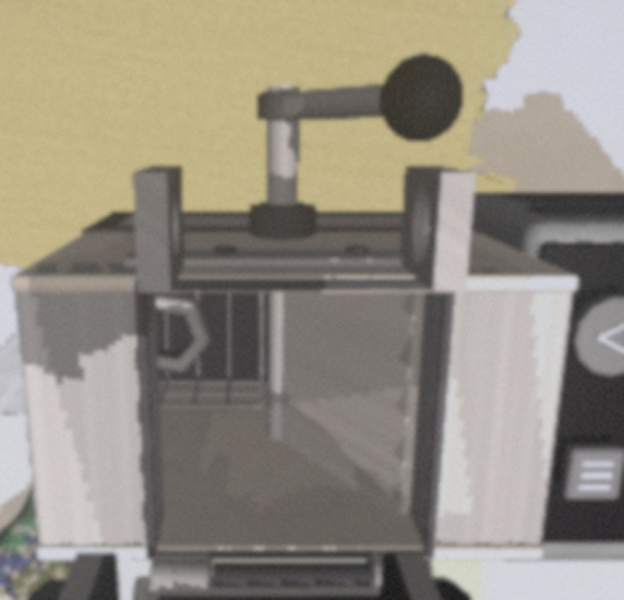

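```bash
python3 -m crank '[{"x":-2.4,"y":0,"z":1.3,"ax":0,"ay":0,"az":0,"jaw":5},{"x":-2.4,"y":0,"z":1.3,"ax":0,"ay":0,"az":0,"jaw":5},{"x":-2.4,"y":0,"z":1.3,"ax":0,"ay":0,"az":0,"jaw":5},{"x":-2.3,"y":0,"z":1.2,"ax":0,"ay":0,"az":0,"jaw":5},{"x":0,"y":2.5,"z":0,"ax":0,"ay":0,"az":0,"jaw":5},{"x":0,"y":0,"z":0,"ax":0,"ay":0,"az":0,"jaw":5}]' 20
python3 - <<'E'
from h import *
go(w2(-.094,.034,.164))
E
```

```text
time: 24.2
ee_pos: [0.4391, 0.2391, 0.242]
ee_rot: [0.706, 0.043, -0.046, -0.705]
force: [-0.1, 0.1, -0.0]
gripper_width: 0.0502
delta cm [0.33 7.8  0.01] yaw 7.17 y-axis [-0.004 -0.002 -1.   ] F [-0.1  0.1 -0. ] w 0.0502 t 24.2
```

```bash
python3 -m crank '[{"x":0.2,"y":4,"z":0,"ax":0,"ay":0,"az":0,"jaw":5},{"x":0.1,"y":3.8,"z":0,"ax":0,"ay":0,"az":0,"jaw":5},{"x":0,"y":0.3,"z":0,"ax":0,"ay":0,"az":0,"jaw":5},{"x":0,"y":0,"z":0,"ax":0,"ay":0,"az":0,"jaw":1.5},{"x":0,"y":0,"z":0,"ax":0,"ay":0,"az":0,"jaw":1.5},{"x":0,"y":0,"z":0,"ax":0,"ay":0,"az":0,"jaw":1.5},{"x":0,"y":0,"z":0,"ax":0,"ay":0,"az":0,"jaw":1.5}]' 20
python3 - <<'E'
from h import *
go(w2(-.094,.034,.164))
E
```

```text
time: 24.9
ee_pos: [0.4443, 0.239, 0.1665]
ee_rot: [0.706, 0.045, -0.043, -0.705]
force: [1.7, -8.4, 0.7]
gripper_width: 0.0172
delta cm [-0.22  0.25  0.07] yaw 7.08 y-axis [ 0.003 -0.001 -1.   ] F [ 1.7 -8.4  0.7] w 0.0172 t 24.9
```

```bash
python3 -m crank '[{"x":-0.1,"y":-0.3,"z":-1,"ax":0,"ay":0,"az":0,"jaw":1.5},{"x":0,"y":-0.2,"z":-1,"ax":0,"ay":0,"az":0,"jaw":1.5},{"x":0,"y":-0.1,"z":-1,"ax":0,"ay":0,"az":0,"jaw":1.5},{"x":0,"y":0,"z":-1,"ax":0,"ay":0,"az":0,"jaw":1.5},{"x":0,"y":0.2,"z":-1,"ax":0,"ay":0,"az":0,"jaw":1.5},{"x":0,"y":0.3,"z":-1,"ax":0,"ay":0,"az":0,"jaw":1.5},{"x":0,"y":0.4,"z":-0.6,"ax":0,"ay":0,"az":0,"jaw":1.5},{"x":0,"y":0,"z":0,"ax":0,"ay":0,"az":0,"jaw":1.5}]' 20
python3 - <<'E'
from h import *
go(w2(-.094,-.037,.163))
f=grab("wrist","w22.png")
E
```

```text
time: 25.7
ee_pos: [0.4536, 0.1726, 0.1692]
ee_rot: [0.706, 0.047, -0.039, -0.705]
force: [-6.1, -17.3, 46.4]
gripper_width: 0.0151
delta cm [-0.32  0.62 -0.32] yaw 7.02 y-axis [ 0.011 -0.    -1.   ] F [ -6.1 -17.3  46.4] w 0.0151 t 25.7
```

View pics/w22.png

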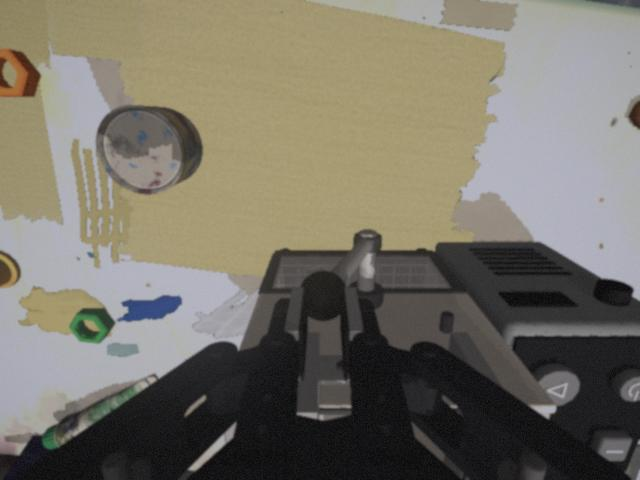

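```bash
python3 -m crank '[{"x":0,"y":-0.6,"z":0.2,"ax":0,"ay":0,"az":0,"jaw":1.5},{"x":0,"y":0,"z":0,"ax":0,"ay":0,"az":0,"jaw":5},{"x":0,"y":0,"z":0,"ax":0,"ay":0,"az":0,"jaw":5},{"x":0,"y":0,"z":0,"ax":0,"ay":0,"az":0,"jaw":5}]' 20
python3 - <<'E'
from h import *
go(w2(-.094,-.037,.163))
f=grab("wrist","w22.png")
cv2.imwrite("pics/w22c.png",cv2.resize(f["frame"][200:400,200:440,::-1],(720,600),interpolation=cv2.INTER_CUBIC))
print(proj(f,w2(-.092,-.039,.181)))
E
```

```text
time: 26.15
ee_pos: [0.4504, 0.176, 0.1677]
ee_rot: [-0.706, -0.044, 0.044, 0.706]
force: [-0.4, 0.7, -0.3]
gripper_width: 0.0499
delta cm [-0.04  0.47 -0.7 ] yaw 7.12 y-axis [ 0.  0. -1.] F [-0.4  0.7 -0.3] w 0.0499 t 26.15
[304.03456102 298.16864969]
```

View pics/w22c.png

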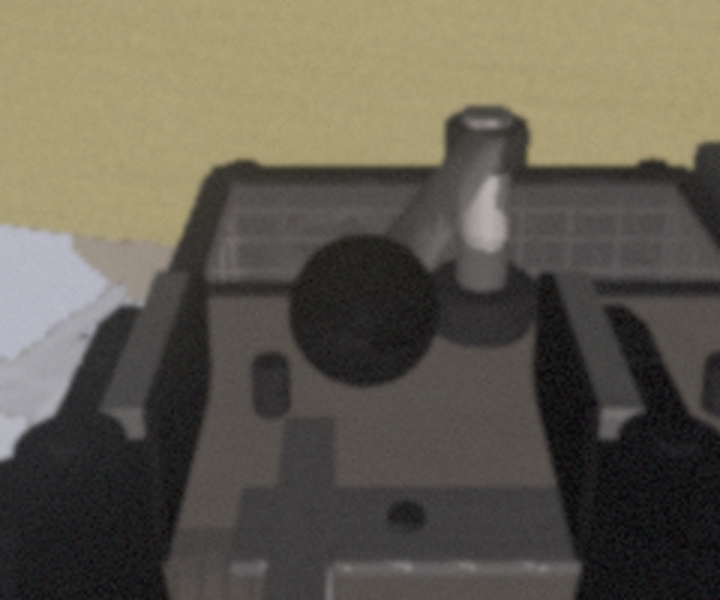

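```bash
python3 -m crank '[{"x":0,"y":0.6,"z":0,"ax":0,"ay":0,"az":0,"jaw":3.5},{"x":0,"y":0,"z":0,"ax":0,"ay":0,"az":0,"jaw":3.5},{"x":0,"y":0,"z":-0.6,"ax":0,"ay":0,"az":0,"jaw":3.5},{"x":0,"y":0,"z":-0.5,"ax":0,"ay":0,"az":0,"jaw":3.5},{"x":0,"y":0,"z":0,"ax":0,"ay":0,"az":0,"jaw":3.5}]' 40;python3 -m crank '[{"x":0,"y":0,"z":-0.3,"ax":0,"ay":0,"az":0,"jaw":3.5},{"x":0,"y":0,"z":0,"ax":0,"ay":0,"az":0,"jaw":3.5}]' 40
python3 - <<'E'
from h import *
go(w2(-.094,-.037,.163))
E
```

```text
time: 26.7
ee_pos: [0.4519, 0.1644, 0.1613]
ee_rot: [0.706, 0.044, -0.044, -0.706]
force: [-0.8, 0.9, 0.4]
gripper_width: 0.0349
time: 26.9
ee_pos: [0.4522, 0.1618, 0.1613]
ee_rot: [0.706, 0.044, -0.044, -0.706]
force: [0.9, -1.0, 0.3]
gripper_width: 0.0346
delta cm [-0.04 -0.17  0.73] yaw 7.1 y-axis [ 0.  0. -1.] F [ 0.9 -1.   0.3] w 0.0346 t 26.9
```

```bash
python3 -m crank '[{"x":0,"y":0,"z":-0.4,"ax":0,"ay":0,"az":0,"jaw":3.5},{"x":0,"y":0,"z":0,"ax":0,"ay":0,"az":0,"jaw":3.5}]' 40; python3 -m crank '[{"x":0,"y":0,"z":-0.3,"ax":0,"ay":0,"az":0,"jaw":3.5},{"x":0,"y":0,"z":0,"ax":0,"ay":0,"az":0,"jaw":3.5}]' 40
python3 - <<'E'
from h import *
go(w2(-.094,-.037,.163))
f=grab("wrist","w22.png")
cv2.imwrite("pics/w22d.png",cv2.resize(f["frame"][200:400,200:440,::-1],(720,600),interpolation=cv2.INTER_CUBIC))
print(proj(f,w2(-.092,-.039,.181)))
E
```

```text
time: 27.1
ee_pos: [0.4526, 0.1586, 0.1613]
ee_rot: [-0.705, -0.044, 0.044, 0.706]
force: [-1.4, 7.4, -0.1]
gripper_width: 0.0348
time: 27.3
ee_pos: [0.4527, 0.1575, 0.1613]
ee_rot: [-0.704, -0.044, 0.044, 0.708]
force: [-1.7, 25.1, -1.6]
gripper_width: 0.0354
delta cm [-0.04 -0.16  1.17] yaw 7.2 y-axis [-0.     0.006 -1.   ] F [-1.7 25.1 -1.6] w 0.0354 t 27.3
[343.33258016 304.8557128 ]
```

View pics/w22d.png

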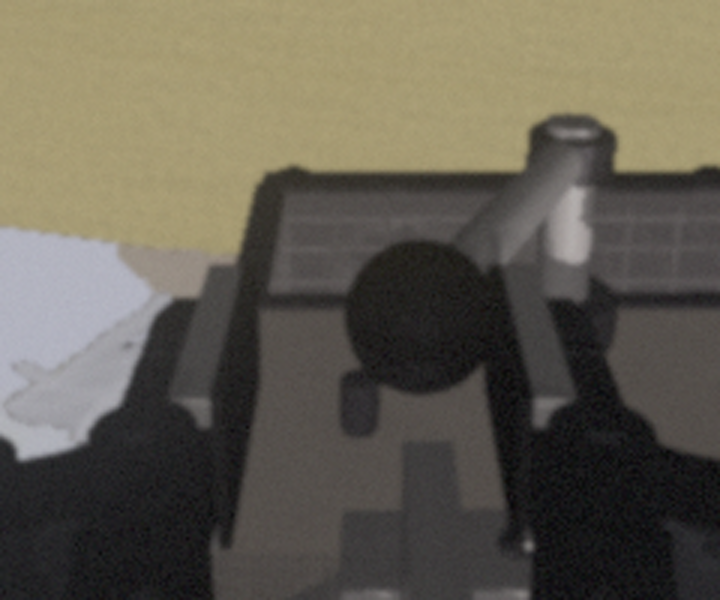

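```bash
sed -i 's/^WO=.*;WY/WO=np.array([.5400,.2149]);WY/' h.py; python3 -m crank '[{"x":0,"y":0,"z":0.9,"ax":0,"ay":0,"az":0,"jaw":4.5},{"x":0,"y":0,"z":0,"ax":0,"ay":0,"az":0,"jaw":4.5},{"x":0,"y":-4.5,"z":0,"ax":0,"ay":0,"az":0,"jaw":4.5},{"x":0,"y":-4.5,"z":0,"ax":0,"ay":0,"az":0,"jaw":5},{"x":0,"y":-3,"z":-3,"ax":0,"ay":0,"az":0,"jaw":6},{"x":0,"y":0,"z":-4.5,"ax":0,"ay":0,"az":0,"jaw":6.5},{"x":0,"y":0,"z":-4.5,"ax":0,"ay":0,"az":0,"jaw":6.5},{"x":0,"y":0,"z":0,"ax":0,"ay":0,"az":0,"jaw":6.5}]' 40
python3 - <<'E'
from h import *
go([.5596,-.150,.12])
f=grab("wrist","w23.png")
print(proj(f,w2(-.092,-.037,.181)))
E
```

```text
time: 28.15
ee_pos: [0.467, 0.0407, 0.2815]
ee_rot: [0.706, 0.042, -0.042, -0.705]
force: [0.9, -0.6, 0.2]
gripper_width: 0.0651
delta cm [  6.91  16.18 -20.02] yaw 6.86 y-axis [ 0.    -0.001 -1.   ] F [ 0.9 -0.6  0.2] w 0.0651 t 28.15
[481.85251047 227.28778448]
```

View pics/w23.png

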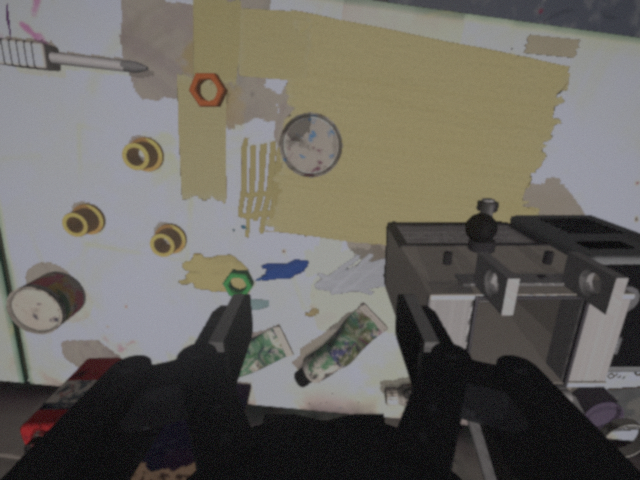

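The knob at (481,227) matches the right stop. Going to the first bush.

```bash
python3 -m crank '[{"x":1.4,"y":2.2,"z":-4,"ax":0,"ay":0,"az":0,"jaw":6.5},{"x":1.4,"y":2.2,"z":-4,"ax":0,"ay":0,"az":0,"jaw":6.5},{"x":1.4,"y":2.2,"z":-4,"ax":0,"ay":0,"az":0,"jaw":6.5},{"x":1.4,"y":2.2,"z":-4,"ax":0,"ay":0,"az":0,"jaw":6.5},{"x":1.4,"y":2.2,"z":-4,"ax":0,"ay":0,"az":0,"jaw":6.5},{"x":0,"y":4,"z":0,"ax":0,"ay":0,"az":0,"jaw":6.5},{"x":0,"y":0,"z":0,"ax":0,"ay":0,"az":0,"jaw":6.5}]'
python3 - <<'E'
from h import *
go([.5596,-.150,.1])
f=grab("wrist","w24.png")
E
```

```text
time: 28.9
ee_pos: [0.5591, -0.1441, 0.1258]
ee_rot: [-0.705, -0.041, 0.046, 0.707]
force: [-0.2, 0.5, -0.5]
gripper_width: 0.0651
delta cm [-0.    2.57 -0.6 ] yaw 7.09 y-axis [-0.008  0.002 -1.   ] F [-0.2  0.5 -0.5] w 0.0651 t 28.9
```

View pics/w24.png

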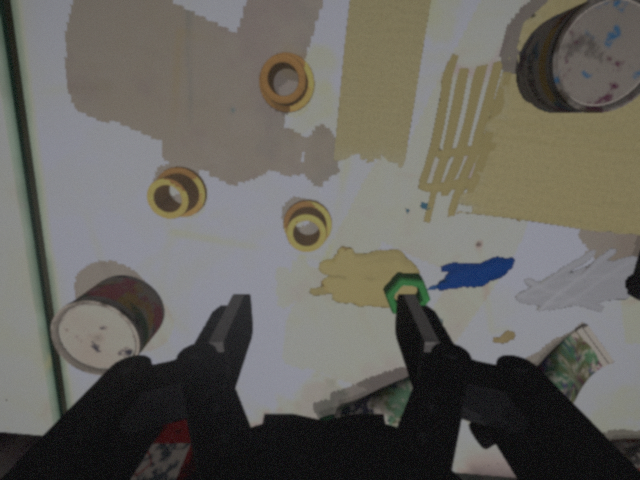

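Run:
```python
from h import *
f=grab("wrist")
for u,v in [(308,229),(174,198),(287,82)]: print(plane(f,u,v,.03))
p=plane(f,308,229,.03); go([p[0],p[1],.02])
cv2.imwrite("pics/w24a.png",cv2.resize(f["frame"][190:265,270:345,::-1],(600,600),interpolation=cv2.INTER_CUBIC))
```

```text
[ 0.56350917 -0.15504391  0.03      ]
[ 0.55137577 -0.2604034   0.03      ]
[ 0.45854838 -0.18144098  0.03      ]
delta cm [ 0.13 11.18 -1.15] yaw 7.17 y-axis [-0.001  0.    -1.   ] F [-0.7  0.9  0.9] w 0.065 t 29.0
```

View pics/w24a.png

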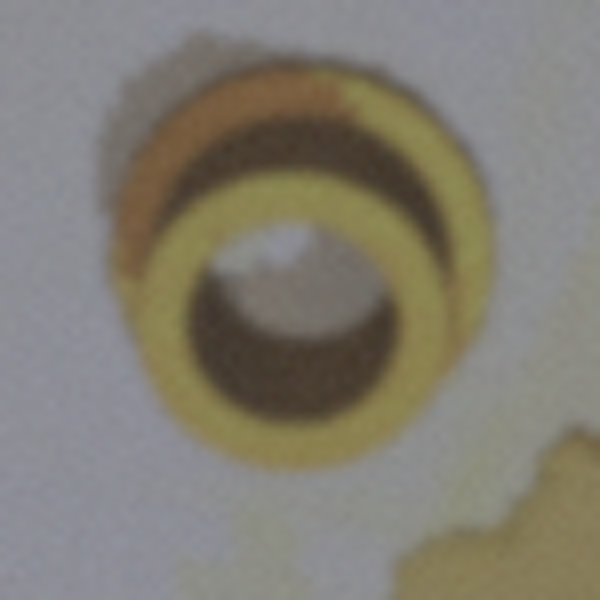

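```bash
python3 -m crank '[{"x":0,"y":4,"z":-0.6,"ax":0,"ay":0,"az":0,"jaw":6.5},{"x":0,"y":4,"z":-0.6,"ax":0,"ay":0,"az":0,"jaw":6.5},{"x":0,"y":2,"z":0,"ax":0,"ay":0,"az":0,"jaw":6.5},{"x":0,"y":0,"z":0,"ax":0,"ay":0,"az":0,"jaw":6.5}]'
python3 - <<'E'
from h import *
f=grab("wrist","w25.png")
go([.5635,-.155,.0])
E
```

```text
time: 29.4
ee_pos: [0.5621, -0.1556, 0.031]
ee_rot: [-0.705, -0.044, 0.045, 0.706]
force: [0.3, 0.5, 1.0]
gripper_width: 0.0647
delta cm [0.06 3.29 0.09] yaw 7.18 y-axis [ 0.001 -0.    -1.   ] F [ 0.9 -0.3  0.3] w 0.065 t 29.45
```

View pics/w25.png

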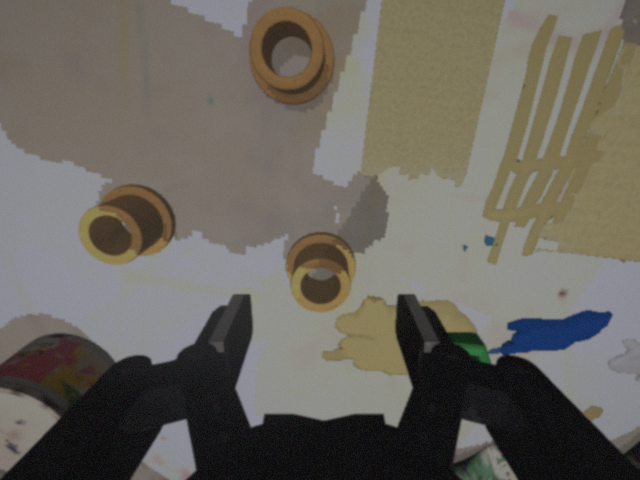

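```bash
python3 -m crank '[{"x":0,"y":2,"z":-0.1,"ax":0,"ay":0,"az":0,"jaw":6.5},{"x":0,"y":1.6,"z":0,"ax":0,"ay":0,"az":0,"jaw":6.5},{"x":0,"y":0,"z":0,"ax":0,"ay":0,"az":0,"jaw":2.2},{"x":0,"y":0,"z":0,"ax":0,"ay":0,"az":0,"jaw":2.2},{"x":0,"y":0,"z":0,"ax":0,"ay":0,"az":0,"jaw":2.2},{"x":0,"y":0,"z":0,"ax":0,"ay":0,"az":0,"jaw":2.2},{"x":0,"y":0,"z":0,"ax":0,"ay":0,"az":0,"jaw":2.2}]' 60
python3 - <<'E'
from h import *
f=grab("wrist","w26.png")
E
```

```text
time: 30.15
ee_pos: [0.5634, -0.1578, -0.003]
ee_rot: [0.706, 0.045, -0.043, -0.706]
force: [-1.0, 1.0, 7.0]
gripper_width: 0.0294
```

View pics/w26.png

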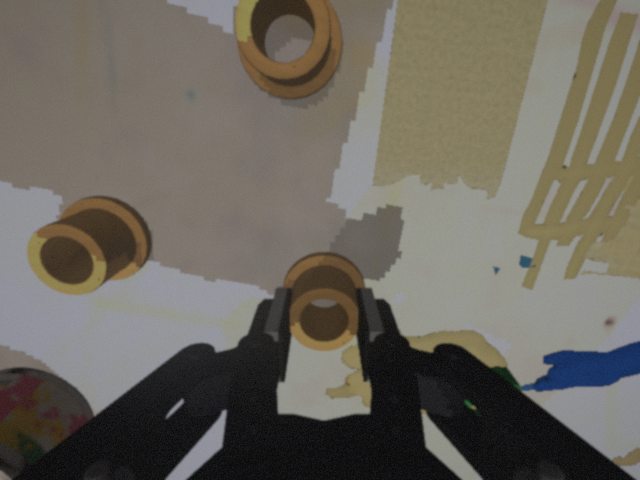

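```bash
python3 -m crank '[{"x":0,"y":-3,"z":0,"ax":0,"ay":0,"az":0,"jaw":2.2},{"x":0,"y":-5,"z":0,"ax":0,"ay":0,"az":0,"jaw":2.2},{"x":0,"y":-5,"z":0,"ax":0,"ay":0,"az":0,"jaw":2.2},{"x":0,"y":-5,"z":0,"ax":0,"ay":0,"az":0,"jaw":2.2},{"x":0,"y":-5,"z":0,"ax":0,"ay":0,"az":0,"jaw":2.2},{"x":0,"y":-4.5,"z":0,"ax":0,"ay":0,"az":0,"jaw":2.2},{"x":0,"y":0,"z":0,"ax":0,"ay":0,"az":0,"jaw":2.2}]' 80
python3 - <<'E'
from h import *
go(w2(0,.012,.265))
E
```

```text
time: 30.9
ee_pos: [0.5638, -0.1581, 0.2784]
ee_rot: [0.707, 0.047, -0.041, -0.704]
force: [-0.5, -1.2, -0.8]
gripper_width: 0.0284
delta cm [ 2.24  1.19 38.51] yaw 7.12 y-axis [ 0.01  -0.003 -1.   ] F [-0.5 -1.2 -0.8] w 0.0284 t 30.9
```

```bash
python3 -m crank '[{"x":0.2,"y":0,"z":4.8,"ax":0,"ay":0,"az":0,"jaw":2.2},{"x":0.3,"y":0,"z":4.8,"ax":0,"ay":0,"az":0,"jaw":2.2},{"x":0.3,"y":0,"z":4.8,"ax":0,"ay":0,"az":0,"jaw":2.2},{"x":0.3,"y":0,"z":4.8,"ax":0,"ay":0,"az":0,"jaw":2.2},{"x":0.3,"y":0,"z":4.8,"ax":0,"ay":0,"az":0,"jaw":2.2},{"x":0.3,"y":0,"z":4.8,"ax":0,"ay":0,"az":0,"jaw":2.2},{"x":0.3,"y":0,"z":4.8,"ax":0,"ay":0,"az":0,"jaw":2.2},{"x":0.2,"y":0,"z":4.8,"ax":0,"ay":0,"az":0,"jaw":2.2},{"x":0,"y":0,"z":0,"ax":0,"ay":0,"az":0,"jaw":2.2}]' 80
python3 - <<'E'
from h import *
go(w2(0,.012,.212))
f=grab("wrist","w27.png")
E
```

```text
time: 31.8
ee_pos: [0.5357, 0.2306, 0.27]
ee_rot: [-0.705, -0.045, 0.046, 0.706]
force: [0.6, -1.6, -0.8]
gripper_width: 0.0289
delta cm [ 0.23  5.8  -0.42] yaw 7.38 y-axis [-0.001  0.001 -1.   ] F [ 0.6 -1.6 -0.8] w 0.0289 t 31.8
```

View pics/w27.png

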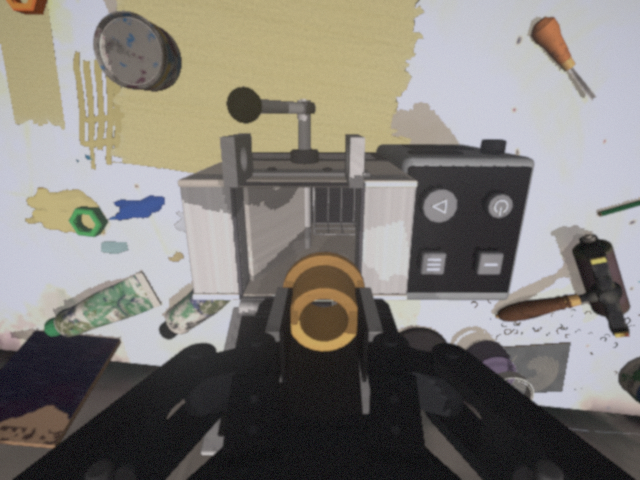

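```bash
python3 -m crank '[{"x":0.1,"y":2.8,"z":-0.2,"ax":0,"ay":0,"az":0,"jaw":2.2},{"x":0.1,"y":2.8,"z":-0.2,"ax":0,"ay":0,"az":0,"jaw":2.2},{"x":0,"y":0.4,"z":0,"ax":0,"ay":0,"az":0,"jaw":2.2},{"x":0,"y":0,"z":0,"ax":0,"ay":0,"az":0,"jaw":2.2},{"x":0,"y":0,"z":0,"ax":0,"ay":0,"az":0,"jaw":5},{"x":0,"y":0,"z":0,"ax":0,"ay":0,"az":0,"jaw":5},{"x":0,"y":0,"z":0,"ax":0,"ay":0,"az":0,"jaw":5},{"x":0,"y":0,"z":0,"ax":0,"ay":0,"az":0,"jaw":5},{"x":0,"y":-3,"z":0,"ax":0,"ay":0,"az":0,"jaw":5},{"x":0,"y":-3,"z":0,"ax":0,"ay":0,"az":0,"jaw":5},{"x":0,"y":0,"z":0,"ax":0,"ay":0,"az":0,"jaw":5}]'
python3 - <<'E'
from h import *
go([.4565,-.181,.12])
f=grab("wrist","w28.png")
E
```

```text
time: 32.95
ee_pos: [0.5402, 0.2227, 0.275]
ee_rot: [-0.705, -0.046, 0.042, 0.706]
force: [-0.4, 0.3, -0.3]
gripper_width: 0.0501
delta cm [-13.4   15.37 -39.04] yaw 7.12 y-axis [ 0.006  0.002 -1.   ] F [-0.4  0.3 -0.3] w 0.0501 t 32.95
```

View pics/w28.png

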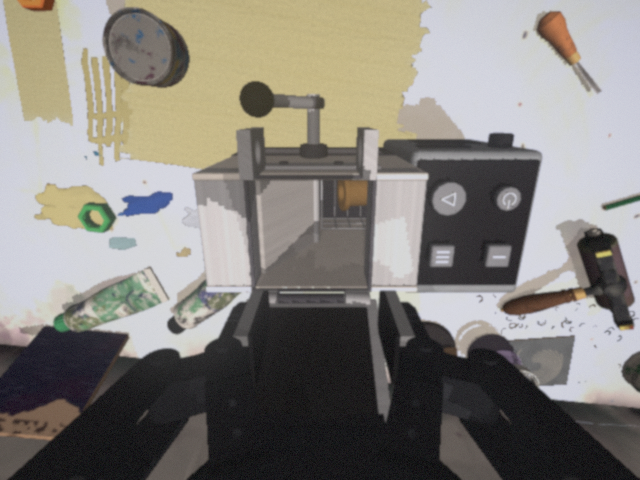

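The first bush lies in the left basket at (350,195). Next is the bush near (0.456, -0.181).

```bash
python3 -m crank '[{"x":-0.5,"y":-0.5,"z":-4.8,"ax":0,"ay":0,"az":0,"jaw":6.5},{"x":-0.5,"y":0,"z":-4.8,"ax":0,"ay":0,"az":0,"jaw":6.5},{"x":-1.5,"y":0,"z":-4.7,"ax":0,"ay":0,"az":0,"jaw":6.5},{"x":-1.5,"y":0,"z":-4.7,"ax":0,"ay":0,"az":0,"jaw":6.5},{"x":-1.8,"y":2.5,"z":-3.9,"ax":0,"ay":0,"az":0,"jaw":6.5},{"x":-1.8,"y":2.5,"z":-3.9,"ax":0,"ay":0,"az":0,"jaw":6.5},{"x":-1.8,"y":2.5,"z":-3.9,"ax":0,"ay":0,"az":0,"jaw":6.5},{"x":-1.8,"y":2.5,"z":-3.9,"ax":0,"ay":0,"az":0,"jaw":6.5},{"x":-1.8,"y":2.5,"z":-3.9,"ax":0,"ay":0,"az":0,"jaw":6.5},{"x":0,"y":2.5,"z":0,"ax":0,"ay":0,"az":0,"jaw":6.5},{"x":0,"y":0,"z":0,"ax":0,"ay":0,"az":0,"jaw":6.5}]'
python3 - <<'E'
from h import *
go([.4565,-.181,.1])
f=grab("wrist","w29.png")
E
```

```text
time: 34.1
ee_pos: [0.4559, -0.1759, 0.1213]
ee_rot: [-0.705, -0.041, 0.045, 0.707]
force: [0.6, 0.9, 0.8]
gripper_width: 0.0654
delta cm [ 0.01  2.13 -0.52] yaw 6.99 y-axis [-0.005  0.002 -1.   ] F [0.6 0.9 0.8] w 0.0654 t 34.1
```

View pics/w29.png

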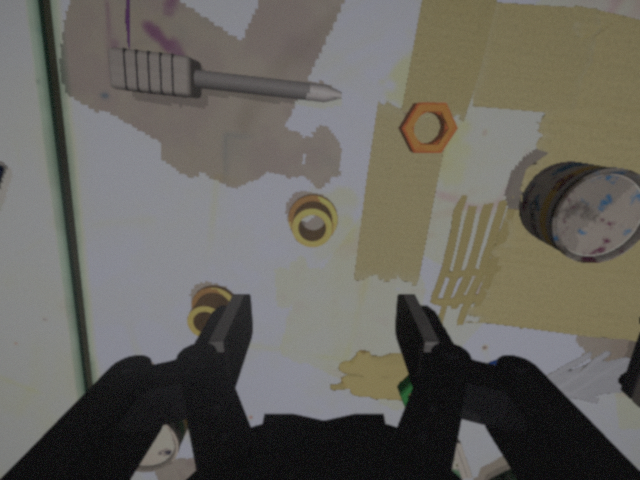

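Run:
```python
from h import *
f=grab("wrist")
p=plane(f,314,228,.03); print(p); go([p[0],p[1],.031])
print("rod", plane(f,153,73,.026),plane(f,340,94,.013),plane(f,196,78,.013))
```

```text
[ 0.45758446 -0.18216826  0.03      ]
delta cm [-0.11  9.43 -0.67] yaw 7.12 y-axis [-0.001  0.    -1.   ] F [-0.4  0.6 -0.5] w 0.065 t 34.2
rod [ 0.36163652 -0.30455464  0.026     ] [ 0.35811655 -0.17485316  0.013     ] [ 0.36037859 -0.27977088  0.013     ]
```

```bash
python3 -m crank '[{"x":-0.1,"y":4,"z":-0.4,"ax":0,"ay":0,"az":0,"jaw":6.5},{"x":-0.1,"y":4,"z":-0.3,"ax":0,"ay":0,"az":0,"jaw":6.5},{"x":0,"y":3,"z":0,"ax":0,"ay":0,"az":0,"jaw":6.5},{"x":0,"y":1.6,"z":0,"ax":0,"ay":0,"az":0,"jaw":6.5},{"x":0,"y":0,"z":0,"ax":0,"ay":0,"az":0,"jaw":2.2},{"x":0,"y":0,"z":0,"ax":0,"ay":0,"az":0,"jaw":2.2},{"x":0,"y":0,"z":0,"ax":0,"ay":0,"az":0,"jaw":2.2},{"x":0,"y":0,"z":0,"ax":0,"ay":0,"az":0,"jaw":2.2},{"x":0,"y":0,"z":0,"ax":0,"ay":0,"az":0,"jaw":2.2}]' 80
python3 - <<'E'
from h import *
f=grab("wrist","w30.png")
E
```

```text
time: 35.1
ee_pos: [0.4583, -0.183, 0.0018]
ee_rot: [0.706, 0.045, -0.043, -0.705]
force: [-0.4, 3.6, 6.8]
gripper_width: 0.0282
```

View pics/w30.png

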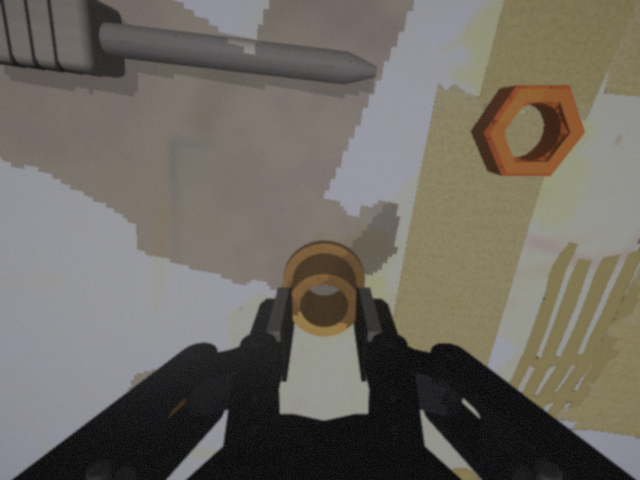

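```bash
python3 -m crank '[{"x":0,"y":-3,"z":0,"ax":0,"ay":0,"az":0,"jaw":2.2},{"x":0,"y":-5,"z":0,"ax":0,"ay":0,"az":0,"jaw":2.2},{"x":0,"y":-5,"z":0,"ax":0,"ay":0,"az":0,"jaw":2.2},{"x":0,"y":-5,"z":0,"ax":0,"ay":0,"az":0,"jaw":2.2},{"x":0,"y":-5,"z":0,"ax":0,"ay":0,"az":0,"jaw":2.2},{"x":0,"y":-4,"z":0,"ax":0,"ay":0,"az":0,"jaw":2.2},{"x":2,"y":0,"z":4.3,"ax":0,"ay":0,"az":0,"jaw":2.2},{"x":2,"y":0,"z":4.3,"ax":0,"ay":0,"az":0,"jaw":2.2},{"x":2,"y":0,"z":4.3,"ax":0,"ay":0,"az":0,"jaw":2.2},{"x":2,"y":0,"z":4.3,"ax":0,"ay":0,"az":0,"jaw":2.2},{"x":0,"y":0,"z":0,"ax":0,"ay":0,"az":0,"jaw":2.2}]' 80
python3 - <<'E'
from h import *
go(w2(0,.012,.265))
E
```

```text
time: 36.25
ee_pos: [0.5157, 0.0023, 0.2709]
ee_rot: [-0.705, -0.046, 0.045, 0.706]
force: [-0.2, 0.2, -0.6]
gripper_width: 0.0279
delta cm [ 5.16  0.62 21.97] yaw 7.41 y-axis [ 0.002  0.001 -1.   ] F [-0.2  0.2 -0.6] w 0.0279 t 36.25
```

```bash
python3 -m crank '[{"x":1.1,"y":0,"z":4.4,"ax":0,"ay":0,"az":0,"jaw":2.2},{"x":1.1,"y":0,"z":4.4,"ax":0,"ay":0,"az":0,"jaw":2.2},{"x":1.1,"y":0,"z":4.4,"ax":0,"ay":0,"az":0,"jaw":2.2},{"x":1,"y":0,"z":4.4,"ax":0,"ay":0,"az":0,"jaw":2.2},{"x":1,"y":0,"z":4.4,"ax":0,"ay":0,"az":0,"jaw":2.2},{"x":0,"y":0,"z":0,"ax":0,"ay":0,"az":0,"jaw":2.2}]' 80
python3 - <<'E'
from h import *
go(w2(0,.012,.212))
f=grab("wrist","w31.png")
E
```

```text
time: 36.85
ee_pos: [0.54, 0.2266, 0.2704]
ee_rot: [-0.705, -0.046, 0.045, 0.706]
force: [0.1, -0.9, -1.4]
gripper_width: 0.028
delta cm [-0.15  5.84  0.04] yaw 7.35 y-axis [ 0.001  0.001 -1.   ] F [ 0.1 -0.9 -1.4] w 0.028 t 36.85
```

View pics/w31.png

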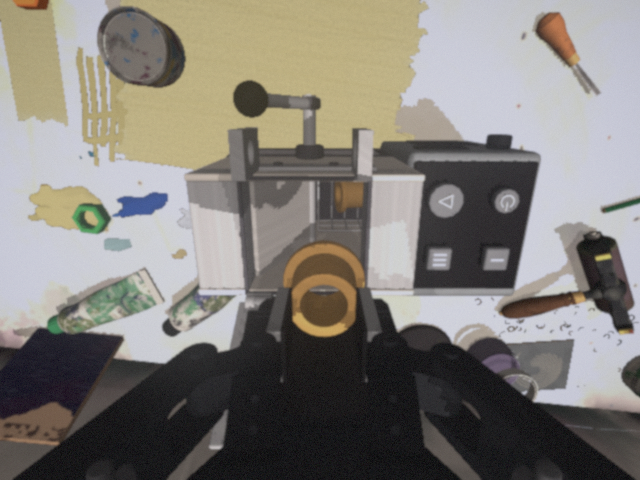

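```bash
python3 -m crank '[{"x":0.3,"y":2.8,"z":0,"ax":0,"ay":0,"az":0,"jaw":2.2},{"x":0.3,"y":2.8,"z":0,"ax":0,"ay":0,"az":0,"jaw":2.2},{"x":0.2,"y":0.4,"z":0,"ax":0,"ay":0,"az":0,"jaw":2.2},{"x":0,"y":0,"z":0,"ax":0,"ay":0,"az":0,"jaw":2.2},{"x":0,"y":0,"z":0,"ax":0,"ay":0,"az":0,"jaw":5},{"x":0,"y":0,"z":0,"ax":0,"ay":0,"az":0,"jaw":5},{"x":0,"y":0,"z":0,"ax":0,"ay":0,"az":0,"jaw":5},{"x":0,"y":0,"z":0,"ax":0,"ay":0,"az":0,"jaw":5},{"x":0,"y":-3,"z":0,"ax":0,"ay":0,"az":0,"jaw":5},{"x":0,"y":-3,"z":0,"ax":0,"ay":0,"az":0,"jaw":5},{"x":0,"y":0,"z":0,"ax":0,"ay":0,"az":0,"jaw":5}]'
python3 - <<'E'
from h import *
go([.551,-.2625,.12])
f=grab("wrist","w32.png")
E
```

```text
time: 38.0
ee_pos: [0.5491, 0.2239, 0.274]
ee_rot: [-0.705, -0.046, 0.042, 0.706]
force: [0.3, 0.2, 1.0]
gripper_width: 0.05
delta cm [ -5.93  15.31 -48.3 ] yaw 7.12 y-axis [ 0.005  0.002 -1.   ] F [0.3 0.2 1. ] w 0.05 t 38.0
```

View pics/w32.png

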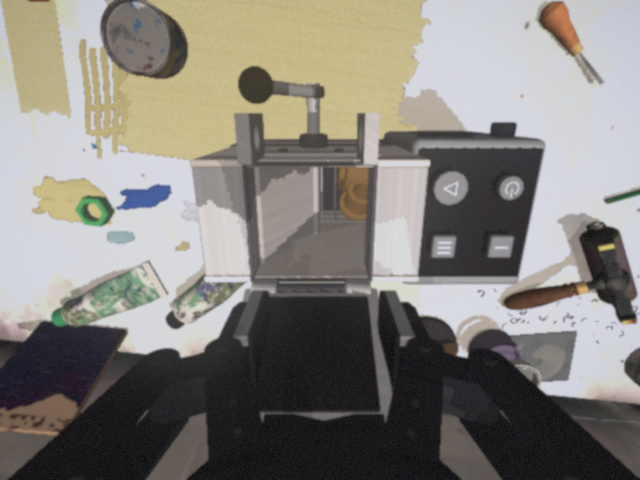

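Two bushes now show in the left basket, near (353,190). Third bush.

```bash
python3 -m crank '[{"x":-0.5,"y":-0.5,"z":-4.9,"ax":0,"ay":0,"az":0,"jaw":6.5},{"x":-0.5,"y":0,"z":-4.9,"ax":0,"ay":0,"az":0,"jaw":6.5},{"x":-0.5,"y":0,"z":-4.9,"ax":0,"ay":0,"az":0,"jaw":6.5},{"x":-0.5,"y":0,"z":-4.9,"ax":0,"ay":0,"az":0,"jaw":6.5},{"x":-0.6,"y":2,"z":-4.5,"ax":0,"ay":0,"az":0,"jaw":6.5},{"x":-0.6,"y":2,"z":-4.5,"ax":0,"ay":0,"az":0,"jaw":6.5},{"x":-0.6,"y":2,"z":-4.5,"ax":0,"ay":0,"az":0,"jaw":6.5},{"x":-0.6,"y":2,"z":-4.5,"ax":0,"ay":0,"az":0,"jaw":6.5},{"x":-0.7,"y":2.5,"z":-4.3,"ax":0,"ay":0,"az":0,"jaw":6.5},{"x":-0.7,"y":2.5,"z":-4.3,"ax":0,"ay":0,"az":0,"jaw":6.5},{"x":0,"y":2,"z":-1.5,"ax":0,"ay":0,"az":0,"jaw":6.5},{"x":0,"y":0,"z":0,"ax":0,"ay":0,"az":0,"jaw":6.5}]'
python3 - <<'E'
from h import *
go([.551,-.2625,.1])
f=grab("wrist","w33.png")
E
```

```text
time: 39.25
ee_pos: [0.548, -0.2578, 0.1202]
ee_rot: [-0.705, -0.041, 0.045, 0.707]
force: [-1.1, 1.5, 0.7]
gripper_width: 0.0651
delta cm [ 0.25  2.01 -0.51] yaw 6.97 y-axis [-0.005  0.002 -1.   ] F [-1.1  1.5  0.7] w 0.0651 t 39.25
```

View pics/w33.png

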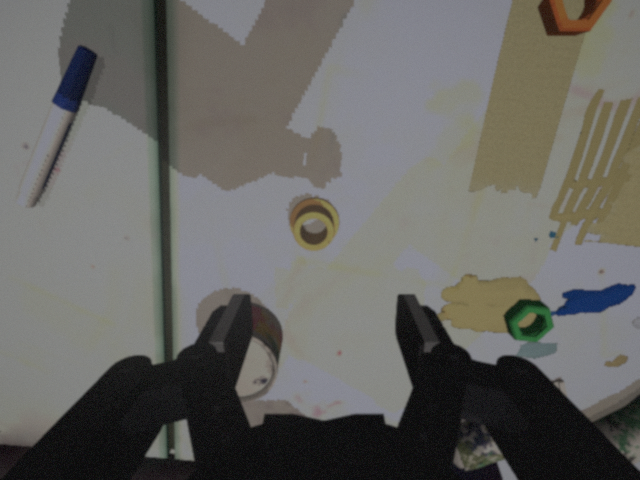

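Run:
```python
from h import *
f=grab("wrist")
p=plane(f,315,231,.03); print(p); go([p[0],p[1],.031])
q=plane(f,243,360,.051); print("tin",q, Ro.from_quat(telemetry.observe()["ee_rot"]).as_matrix().T@(q-p))
t=grab("top","top2.png"); print(plane(t,453.5,190,.051))
```

```text
[ 0.55116029 -0.26236885  0.03      ]
delta cm [ 0.1   9.3  -0.64] yaw 7.09 y-axis [-0.001  0.001 -1.   ] F [ 0.3 -0.6  0.6] w 0.0651 t 39.35
tin [ 0.66108271 -0.30815386  0.051     ] [ 0.10340908 -0.02117696 -0.05897713]
[ 0.65354229 -0.30990415  0.051     ]
```

```bash
python3 -m crank '[{"x":0,"y":4,"z":-0.4,"ax":0,"ay":0,"az":0,"jaw":6.5},{"x":0,"y":4,"z":-0.3,"ax":0,"ay":0,"az":0,"jaw":6.5},{"x":0,"y":3,"z":0,"ax":0,"ay":0,"az":0,"jaw":6.5},{"x":0,"y":1.6,"z":0,"ax":0,"ay":0,"az":0,"jaw":6.5},{"x":0,"y":0,"z":0,"ax":0,"ay":0,"az":0,"jaw":2.2},{"x":0,"y":0,"z":0,"ax":0,"ay":0,"az":0,"jaw":2.2},{"x":0,"y":0,"z":0,"ax":0,"ay":0,"az":0,"jaw":2.2},{"x":0,"y":0,"z":0,"ax":0,"ay":0,"az":0,"jaw":2.2},{"x":0,"y":0,"z":0,"ax":0,"ay":0,"az":0,"jaw":2.2}]' 80
python3 - <<'E'
from h import *
f=grab("wrist","w34.png")
E
```

```text
time: 40.3
ee_pos: [0.552, -0.2639, 0.0013]
ee_rot: [0.706, 0.045, -0.043, -0.705]
force: [-0.7, 3.0, 6.6]
gripper_width: 0.0284
```

View pics/w34.png

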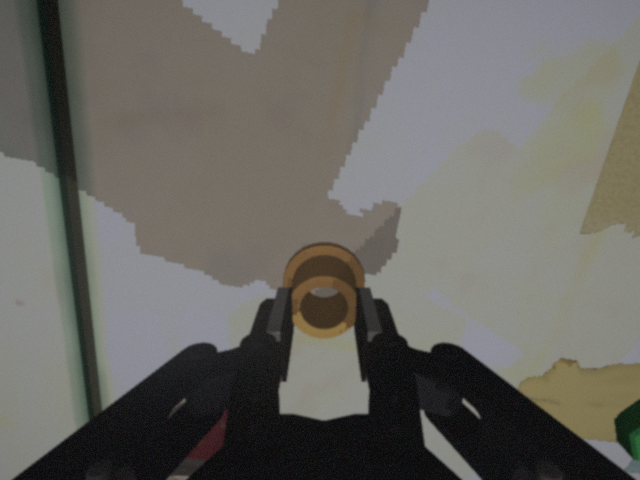

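```bash
python3 -m crank '[{"x":0,"y":-3,"z":0,"ax":0,"ay":0,"az":0,"jaw":2.2},{"x":0,"y":-5,"z":0,"ax":0,"ay":0,"az":0,"jaw":2.2},{"x":0,"y":-5,"z":0,"ax":0,"ay":0,"az":0,"jaw":2.2},{"x":0,"y":-5,"z":0,"ax":0,"ay":0,"az":0,"jaw":2.2},{"x":0,"y":-5,"z":0,"ax":0,"ay":0,"az":0,"jaw":2.2},{"x":0,"y":-4,"z":0,"ax":0,"ay":0,"az":0,"jaw":2.2},{"x":0.5,"y":0,"z":4.8,"ax":0,"ay":0,"az":0,"jaw":2.2},{"x":0.5,"y":0,"z":4.8,"ax":0,"ay":0,"az":0,"jaw":2.2},{"x":0.5,"y":0,"z":4.8,"ax":0,"ay":0,"az":0,"jaw":2.2},{"x":0.5,"y":0,"z":4.8,"ax":0,"ay":0,"az":0,"jaw":2.2},{"x":0.5,"y":0,"z":4.8,"ax":0,"ay":0,"az":0,"jaw":2.2},{"x":0,"y":0,"z":0,"ax":0,"ay":0,"az":0,"jaw":2.2}]' 80
python3 - <<'E'
from h import *
go(w2(0.004,.012,.265))
E
```

```text
time: 41.55
ee_pos: [0.5454, -0.0176, 0.2707]
ee_rot: [-0.705, -0.047, 0.044, 0.706]
force: [0.8, -0.0, -0.9]
gripper_width: 0.0281
delta cm [ 2.86  0.59 24.33] yaw 7.39 y-axis [ 0.003  0.001 -1.   ] F [ 0.8 -0.  -0.9] w 0.0281 t 41.55
```

```bash
python3 -m crank '[{"x":0.6,"y":0,"z":4.9,"ax":0,"ay":0,"az":0,"jaw":2.2},{"x":0.6,"y":0,"z":4.9,"ax":0,"ay":0,"az":0,"jaw":2.2},{"x":0.6,"y":0,"z":4.9,"ax":0,"ay":0,"az":0,"jaw":2.2},{"x":0.6,"y":0,"z":4.9,"ax":0,"ay":0,"az":0,"jaw":2.2},{"x":0.4,"y":0,"z":4.7,"ax":0,"ay":0,"az":0,"jaw":2.2},{"x":0,"y":0,"z":0,"ax":0,"ay":0,"az":0,"jaw":2.2}]' 80
python3 - <<'E'
from h import *
go(w2(0.004,.012,.212))
f=grab("wrist","w35.png")
E
```

```text
time: 42.15
ee_pos: [0.5427, 0.2266, 0.2696]
ee_rot: [-0.705, -0.046, 0.045, 0.706]
force: [-0.4, -1.5, -1.5]
gripper_width: 0.0282
delta cm [-0.02  5.76  0.07] yaw 7.36 y-axis [ 0.001  0.001 -1.   ] F [-0.4 -1.5 -1.5] w 0.0282 t 42.15
```

View pics/w35.png

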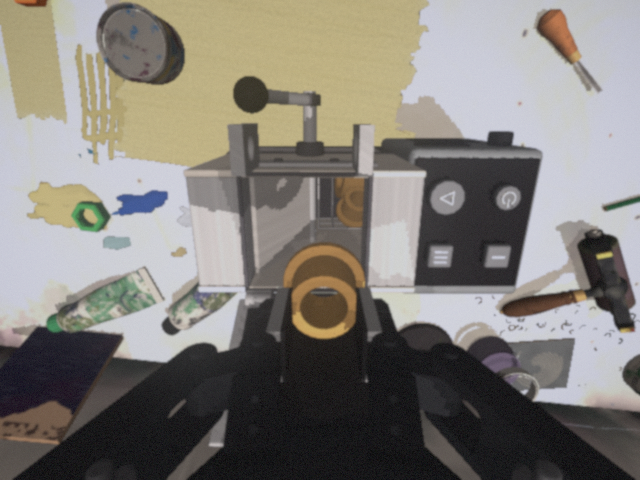

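```bash
python3 -m crank '[{"x":0.4,"y":2.8,"z":-0.4,"ax":0,"ay":0,"az":0,"jaw":2.2},{"x":0.3,"y":2.8,"z":-0.4,"ax":0,"ay":0,"az":0,"jaw":2.2},{"x":0,"y":0.4,"z":0,"ax":0,"ay":0,"az":0,"jaw":2.2},{"x":0,"y":0,"z":0,"ax":0,"ay":0,"az":0,"jaw":2.2},{"x":0,"y":0,"z":0,"ax":0,"ay":0,"az":0,"jaw":5},{"x":0,"y":0,"z":0,"ax":0,"ay":0,"az":0,"jaw":5},{"x":0,"y":0,"z":0,"ax":0,"ay":0,"az":0,"jaw":5},{"x":0,"y":0,"z":0,"ax":0,"ay":0,"az":0,"jaw":5},{"x":0,"y":-4,"z":0,"ax":0,"ay":0,"az":0,"jaw":4},{"x":0,"y":-5,"z":0,"ax":0,"ay":0,"az":0,"jaw":2},{"x":0,"y":-5,"z":0,"ax":0,"ay":0,"az":0,"jaw":0},{"x":0,"y":0,"z":0,"ax":0,"ay":0,"az":0,"jaw":0}]'
python3 - <<'E'
from h import *
go(w2(.07,0,.36))
f=grab("wrist","w36.png")
E
```

```text
time: 43.4
ee_pos: [0.5521, 0.2156, 0.3565]
ee_rot: [-0.705, -0.047, 0.041, 0.707]
force: [-0.3, 0.5, -0.1]
gripper_width: 0.0001
delta cm [ 5.79 -0.3   0.09] yaw 7.13 y-axis [ 0.009  0.003 -1.   ] F [-0.3  0.5 -0.1] w 0.0001 t 43.4
```

View pics/w36.png

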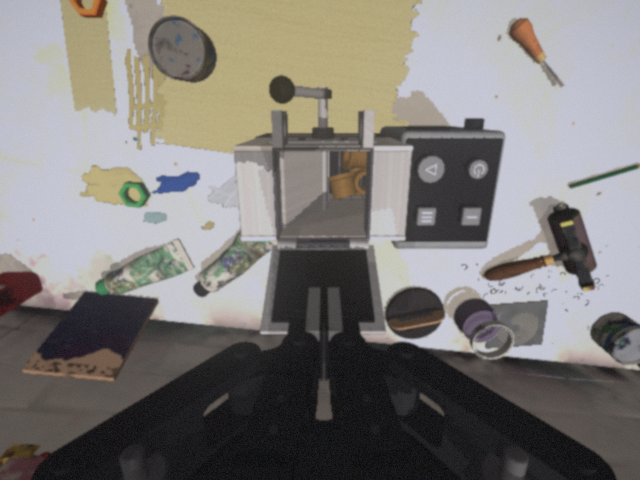

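Run:
```python
from h import *
f=grab("wrist")
for uv in [(200,325),(400,345),(600,365)]: print(plane(f,*uv,0.))
for x in (.115,.12): go(w2(x,0,.36))
cv2.imwrite("pics/w36c.png",cv2.resize(f["frame"][130:260,230:420,::-1],(800,547),interpolation=cv2.INTER_CUBIC))
```

```text
[0.83769825 0.03683232 0.        ]
[0.8355758  0.38910362 0.        ]
[0.83334896 0.75869889 0.        ]
delta cm [10.35 -0.99  0.1 ] yaw 7.12 y-axis [ 0.002  0.001 -1.   ] F [-0.2  0.2  0.8] w 0.0 t 43.5
delta cm [10.85 -0.99  0.1 ] yaw 7.12 y-axis [ 0.002  0.001 -1.   ] F [-0.2  0.2  0.8] w 0.0 t 43.5
```

View pics/w36c.png

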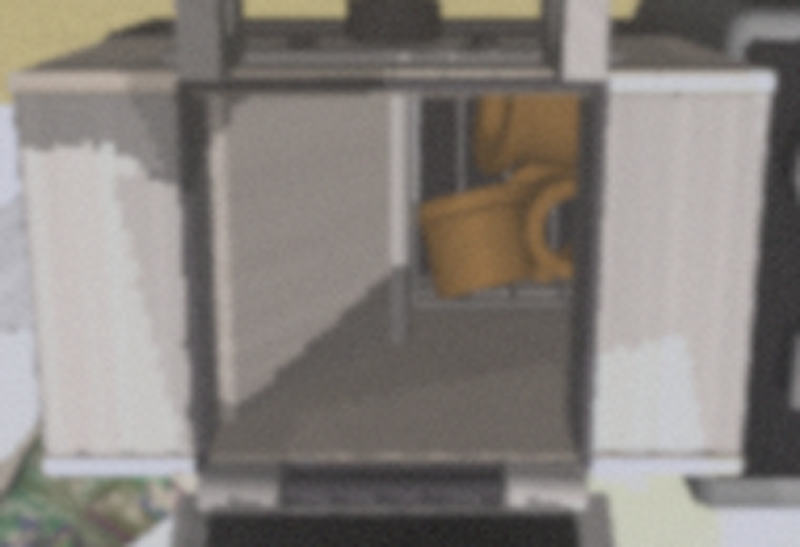

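All three bushes show in the left basket. Now over and behind the lid.

```bash
python3 -m crank '[{"x":2.7,"y":-1,"z":0,"ax":0,"ay":0,"az":0,"jaw":0},{"x":2.7,"y":0,"z":0,"ax":0,"ay":0,"az":0,"jaw":0},{"x":2.7,"y":0,"z":0,"ax":0,"ay":0,"az":0,"jaw":0},{"x":2.7,"y":0,"z":0,"ax":0,"ay":0,"az":0,"jaw":0},{"x":0,"y":0,"z":0,"ax":0,"ay":0,"az":0,"jaw":0}]'
python3 - <<'E'
from h import *
go(w2(.12,0,.275))
f=grab("wrist","w37.png")
cv2.imwrite("pics/w37c.png",cv2.resize(f["frame"][40:340,200:520,::-1],(640,600),interpolation=cv2.INTER_CUBIC))
E
```

```text
time: 44.0
ee_pos: [0.6604, 0.2286, 0.3547]
ee_rot: [0.706, 0.042, -0.045, -0.705]
force: [-0.7, 1.0, -2.1]
gripper_width: -0.0003
delta cm [-0.09  7.97  0.14] yaw 7.09 y-axis [-0.004 -0.001 -1.   ] F [-0.7  1.  -2.1] w -0.0003 t 44.0
```

View pics/w37c.png

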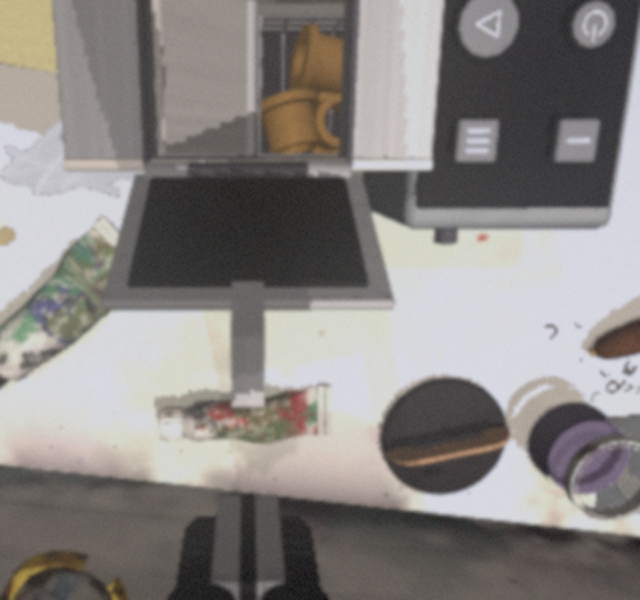

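```bash
python3 - <<'E'
from h import *
f=grab("wrist")
print(proj(f,w2(.097,0,.322)),proj(f,w2(.12,0,.355)),proj(f,w2(.109,0,.375)),proj(f,w2(.109,0,.30)))
E
python3 -m crank '[{"x":0,"y":2,"z":0,"ax":0,"ay":0,"az":0,"jaw":0},{"x":0,"y":2,"z":0,"ax":0,"ay":0,"az":0,"jaw":0},{"x":0,"y":0,"z":0,"ax":0,"ay":0,"az":0,"jaw":0}]'
```

```text
[324.76903734 222.01773312] [324.94514314 282.17863397] [325.15664006 280.06310438] [324.62783141 229.96940848]
time: 44.4
ee_pos: [0.6571, 0.2284, 0.3156]
ee_rot: [0.706, 0.043, -0.045, -0.705]
force: [1.0, -1.2, 0.3]
gripper_width: -0.0001
```

```bash
python3 -m crank '[{"x":1.5,"y":0,"z":0,"ax":0,"ay":0,"az":0,"jaw":0},{"x":0.2,"y":2,"z":0,"ax":0,"ay":0,"az":0,"jaw":0},{"x":0.2,"y":2,"z":0,"ax":0,"ay":0,"az":0,"jaw":0},{"x":0,"y":0,"z":0,"ax":0,"ay":0,"az":0,"jaw":0}]'
python3 - <<'E'
from h import *
go(w2(.12,0,.275))
f=grab("wrist","w38.png")
g=grab("scene","s38.png")
cv2.imwrite("pics/s38c.png",cv2.resize(g["frame"][100:290,200:400,::-1],(630,600),interpolation=cv2.INTER_CUBIC))
E
```

```text
time: 44.8
ee_pos: [0.6765, 0.2308, 0.2765]
ee_rot: [0.706, 0.043, -0.045, -0.705]
force: [0.0, -0.0, -0.4]
gripper_width: 0.0002
delta cm [-1.74  0.16  0.12] yaw 7.12 y-axis [-0.003 -0.001 -1.   ] F [ 0.  -0.  -0.4] w 0.0002 t 44.8
```

View pics/s38c.png

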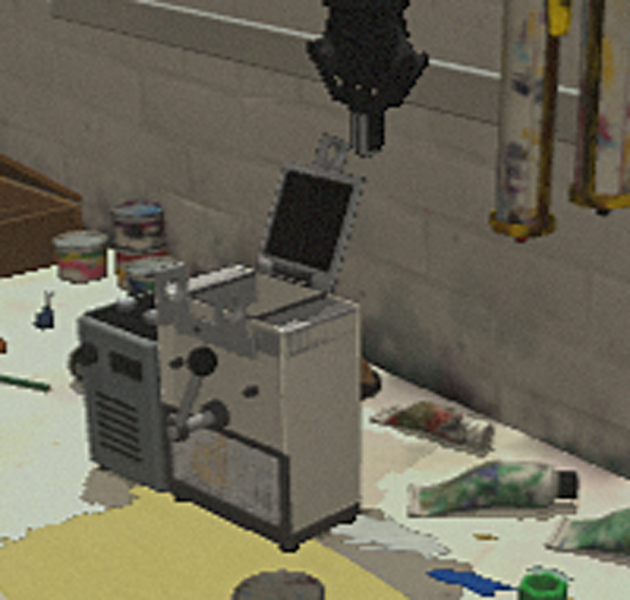

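View pics/w38.png

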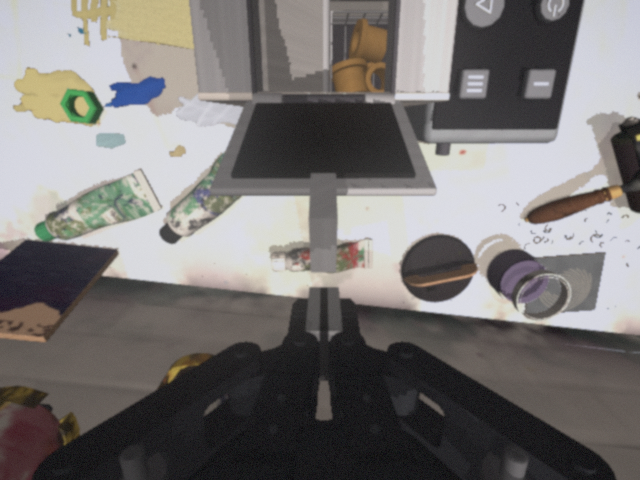

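```bash
python3 -m crank '[{"x":-1,"y":0.4,"z":0,"ax":0,"ay":0,"az":0,"jaw":0},{"x":-1.5,"y":0,"z":0,"ax":0,"ay":0,"az":0,"jaw":0},{"x":-1.5,"y":0,"z":0,"ax":0,"ay":0,"az":0,"jaw":0},{"x":-1.5,"y":0,"z":0,"ax":0,"ay":0,"az":0,"jaw":0},{"x":-1.5,"y":0,"z":0,"ax":0,"ay":0,"az":0,"jaw":0},{"x":-1.5,"y":0,"z":0,"ax":0,"ay":0,"az":0,"jaw":0},{"x":0,"y":0,"z":0,"ax":0,"ay":0,"az":0,"jaw":0}]'
python3 - <<'E'
from h import *
go(w2(.02,0,.275))
f=grab("wrist","w39.png")
E
```

```text
time: 45.6
ee_pos: [0.5921, 0.2204, 0.2774]
ee_rot: [-0.705, -0.045, 0.043, 0.706]
force: [-0.5, 0.3, -0.1]
gripper_width: -0.0003
delta cm [-3.24  0.23  0.1 ] yaw 7.14 y-axis [ 0.003  0.001 -1.   ] F [-0.5  0.3 -0.1] w -0.0003 t 45.6
```

View pics/w39.png

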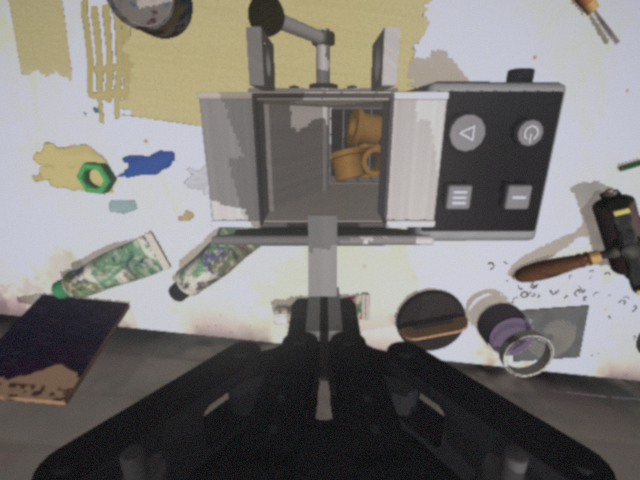

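```bash
python3 -m crank '[{"x":-1.5,"y":0,"z":0,"ax":0,"ay":0,"az":0,"jaw":0},{"x":-1.5,"y":0,"z":0,"ax":0,"ay":0,"az":0,"jaw":0},{"x":-1.5,"y":0,"z":0,"ax":0,"ay":0,"az":0,"jaw":0},{"x":-1.0,"y":0,"z":0,"ax":0,"ay":0,"az":0,"jaw":0},{"x":0,"y":-3,"z":0,"ax":0,"ay":0,"az":0,"jaw":0},{"x":0,"y":-3,"z":0,"ax":0,"ay":0,"az":0,"jaw":0},{"x":0,"y":-2,"z":0,"ax":0,"ay":0,"az":0,"jaw":0},{"x":0,"y":0,"z":0,"ax":0,"ay":0,"az":0,"jaw":0},{"x":0,"y":0,"z":0,"ax":0,"ay":0,"az":0,"jaw":0}]'
python3 - <<'E'
from h import *
go(w2(.02,0,.275))
f=grab("wrist","w40.png")
E
```

```text
time: 46.55
ee_pos: [0.5388, 0.2137, 0.3545]
ee_rot: [-0.706, -0.044, 0.044, 0.706]
force: [0.3, 0.4, -0.2]
gripper_width: -0.0001
delta cm [2.13 7.95 0.11] yaw 7.12 y-axis [ 0.  0. -1.] F [ 0.3  0.4 -0.2] w -0.0001 t 46.55
```

View pics/w40.png

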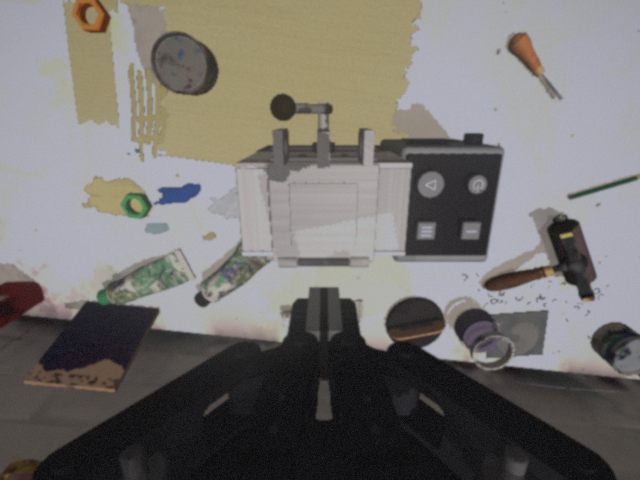

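The lid is shut, with its ear at (323,143) between the housing ears. I'll check the baskets through the front window.

Run:
```python
from h import *
g=grab("scene","s41.png")
cv2.imwrite("pics/s41c.png",cv2.resize(g["frame"][175:285,225:325,::-1],(545,600),interpolation=cv2.INTER_CUBIC))
cv2.imwrite("pics/s41d.png",cv2.resize(g["frame"][260:420,250:500,::-1],(800,512),interpolation=cv2.INTER_CUBIC))
```

```text
(no output)
```

View pics/s41c.png

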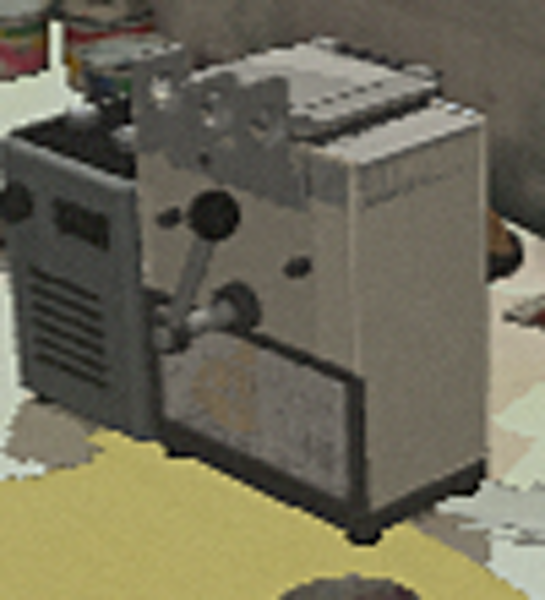

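View pics/s41d.png

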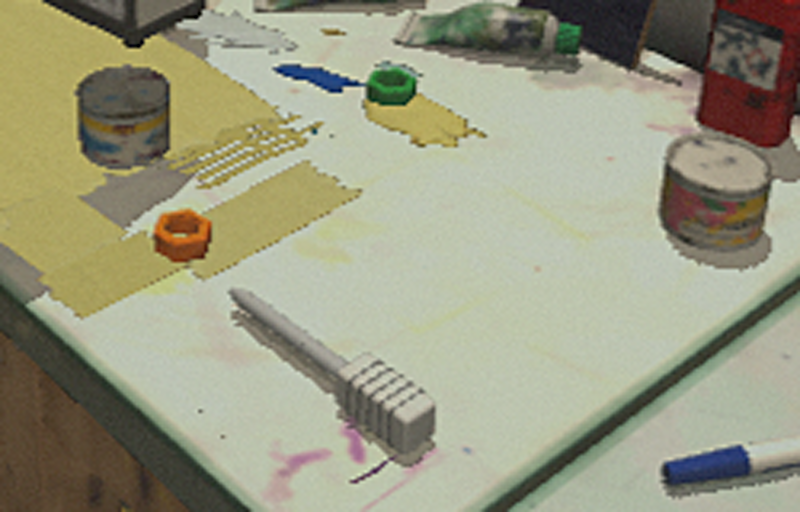

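```bash
python3 - <<'E'
from h import *
print(np.round(telemetry.observe()["q"],3))
go([.361,-.30,.20])
E
python3 -m crank '[{"x":0,"y":0,"z":-4.9,"ax":0,"ay":0,"az":0,"jaw":3},{"x":-1,"y":0,"z":-4.8,"ax":0,"ay":0,"az":0,"jaw":5},{"x":-1.5,"y":0,"z":-4.7,"ax":0,"ay":0,"az":0,"jaw":5.5},{"x":-2.2,"y":1,"z":-4.3,"ax":0,"ay":0,"az":0,"jaw":5.5},{"x":-2.2,"y":1,"z":-4.3,"ax":0,"ay":0,"az":0,"jaw":5.5},{"x":-2.2,"y":1,"z":-4.3,"ax":0,"ay":0,"az":0,"jaw":5.5},{"x":-2.2,"y":1,"z":-4.3,"ax":0,"ay":0,"az":0,"jaw":5.5},{"x":-2.2,"y":1,"z":-4.3,"ax":0,"ay":0,"az":0,"jaw":5.5},{"x":-2.2,"y":2,"z":-4,"ax":0,"ay":0,"az":0,"jaw":5.5},{"x":-2.2,"y":2,"z":-4,"ax":0,"ay":0,"az":0,"jaw":5.5},{"x":-2.2,"y":2,"z":-4,"ax":0,"ay":0,"az":0,"jaw":5.5},{"x":-2,"y":2,"z":-3,"ax":0,"ay":0,"az":0,"jaw":5.5}]'
python3 - <<'E'
from h import *
go([.361,-.31,.20])
E
```

```text
[ 0.334 -0.093  1.425 -0.     1.811 -1.361]
delta cm [-23.95  15.39 -48.76] yaw 7.11 y-axis [-0.001 -0.001 -1.   ] F [-0.1  0.9 -0.4] w 0.0002 t 46.65
time: 47.85
ee_pos: [0.3807, -0.3207, 0.2227]
ee_rot: [-0.706, -0.043, 0.044, 0.706]
force: [1.1, 0.3, -0.4]
gripper_width: 0.0548
delta cm [-1.82  2.27  1.3 ] yaw 7.06 y-axis [-0.001  0.001 -1.   ] F [ 1.1  0.3 -0.4] w 0.0548 t 47.85
```

```bash
python3 -m crank '[{"x":0,"y":0,"z":0,"ax":0,"ay":7.96,"az":0,"jaw":5.5},{"x":0,"y":0,"z":0,"ax":0,"ay":7.96,"az":0,"jaw":5.5},{"x":0,"y":0,"z":0,"ax":0,"ay":7.96,"az":0,"jaw":5.5},{"x":0,"y":0,"z":0,"ax":0,"ay":7.96,"az":0,"jaw":5.5},{"x":0,"y":0,"z":0,"ax":0,"ay":7.96,"az":0,"jaw":5.5},{"x":0,"y":0,"z":0,"ax":0,"ay":7.96,"az":0,"jaw":5.5},{"x":0,"y":0,"z":0,"ax":0,"ay":7.96,"az":0,"jaw":5.5},{"x":0,"y":0,"z":0,"ax":0,"ay":7.96,"az":0,"jaw":5.5},{"x":0,"y":0,"z":0,"ax":0,"ay":7.96,"az":0,"jaw":5.5},{"x":0,"y":0,"z":0,"ax":0,"ay":7.96,"az":0,"jaw":5.5},{"x":0,"y":0,"z":0,"ax":0,"ay":7.96,"az":0,"jaw":5.5},{"x":0,"y":0,"z":0,"ax":0,"ay":7.96,"az":0,"jaw":5.5}]'
python3 - <<'E'
from h import *
go([.361,-.30,.20])
f=grab("wrist","w42.png")
E
```

```text
time: 49.05
ee_pos: [0.382, -0.3186, 0.2234]
ee_rot: [0.506, -0.495, 0.494, -0.505]
force: [-0.3, 0.2, -0.3]
gripper_width: 0.0551
delta cm [-1.91  2.35 -2.05] yaw -88.73 y-axis [-0.001  0.001 -1.   ] F [-0.3  0.2 -0.3] w 0.0551 t 49.05
```

View pics/w42.png

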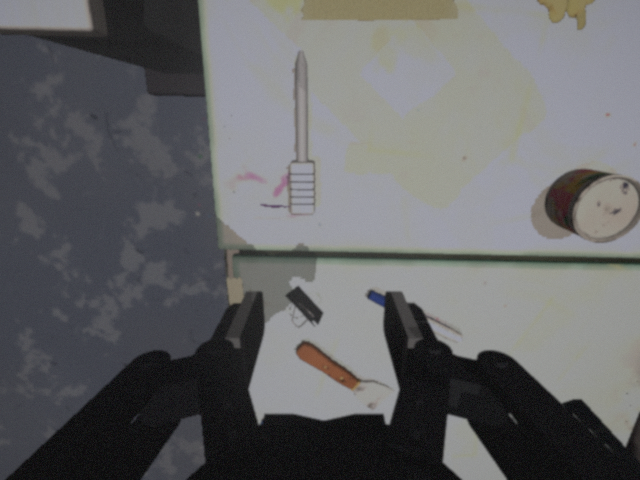

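Run:
```python
from h import *
f=grab("wrist")
a=plane(f,302,162,.026);b=plane(f,302.5,212,.026);t=plane(f,301,52,.013);s=plane(f,302,158,.013)
print(a,b,t,s, "len",np.linalg.norm(a-b),np.linalg.norm(t-s))
d=t-s; print("shaft yaw",np.degrees(np.arctan2(d[1],d[0])))
m=(a+b)/2; print(m); go([m[0],m[1],.06])
cv2.imwrite("pics/w42c.png",cv2.resize(f["frame"][40:230,240:370,::-1],(410,600),interpolation=cv2.INTER_CUBIC))
```

```text
[ 0.36028385 -0.27865255  0.026     ] [ 0.36048453 -0.33170168  0.026     ] [ 0.35918838 -0.17535228  0.013     ] [ 0.35951494 -0.27603141  0.013     ] len 0.05304951512360264 0.10067966096205201
shaft yaw 90.18583920115583
[ 0.36038419 -0.30517711  0.026     ]
delta cm [-1.39 16.36 -2.11] yaw -88.55 y-axis [-0.001  0.001 -1.   ] F [-0.2 -0.4 -0.3] w 0.0551 t 49.15
```

View pics/w42c.png

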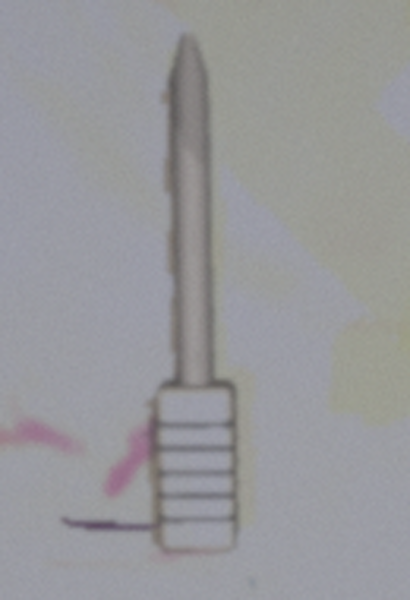

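```bash
python3 -m crank '[{"x":-0.1,"y":4,"z":-0.7,"ax":0,"ay":0,"az":0,"jaw":5.5},{"x":-0.1,"y":4,"z":-0.7,"ax":0,"ay":0,"az":0,"jaw":5.5},{"x":-0.1,"y":4,"z":-0.7,"ax":0,"ay":0,"az":0,"jaw":5.5},{"x":-0.1,"y":5,"z":0,"ax":0,"ay":0,"az":0,"jaw":5.5},{"x":0,"y":0,"z":0,"ax":0,"ay":0,"az":0,"jaw":5.5}]'
python3 - <<'E'
from h import *
f=grab("wrist","w43.png")
go([.360,-.315,-.005])
E
```

```text
time: 49.65
ee_pos: [0.3584, -0.3129, 0.0483]
ee_rot: [-0.508, 0.495, -0.489, 0.508]
force: [-0.5, 0.1, 1.1]
gripper_width: 0.0553
delta cm [0.1  5.75 0.04] yaw -88.23 y-axis [-0.004  0.004 -1.   ] F [ 0.2 -0.3  1.8] w 0.0549 t 49.7
```

View pics/w43.png

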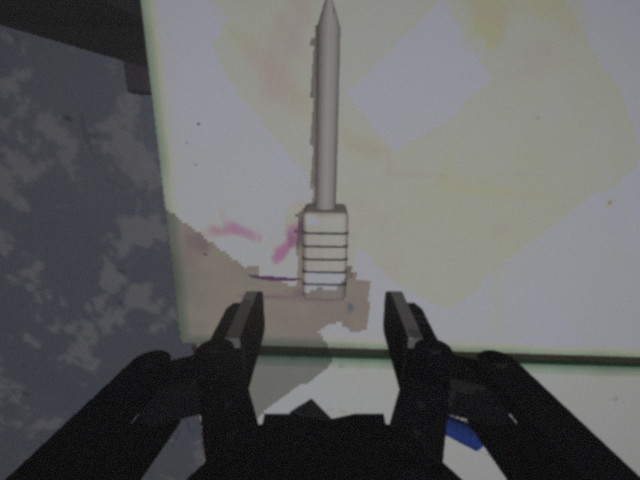

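```bash
python3 -m crank '[{"x":0.1,"y":3,"z":0,"ax":0,"ay":0,"az":0,"jaw":5.5},{"x":0,"y":2.5,"z":0.1,"ax":0,"ay":0,"az":0,"jaw":5.5},{"x":0,"y":0,"z":0,"ax":0,"ay":0,"az":0,"jaw":5.5}]'
python3 - <<'E'
from h import *
f=grab("wrist","w44.png")
go([.360,-.315,-.005])
a=plane(f,325,252,.026)
E
```

```text
time: 50.0
ee_pos: [0.3621, -0.3162, -0.0006]
ee_rot: [-0.507, 0.493, -0.492, 0.507]
force: [-0.5, 0.3, 0.6]
gripper_width: 0.0548
delta cm [-0.19  0.61 -0.26] yaw -88.31 y-axis [ 0. -0. -1.] F [0.4 0.3 1.1] w 0.0549 t 50.05
```

View pics/w44.png

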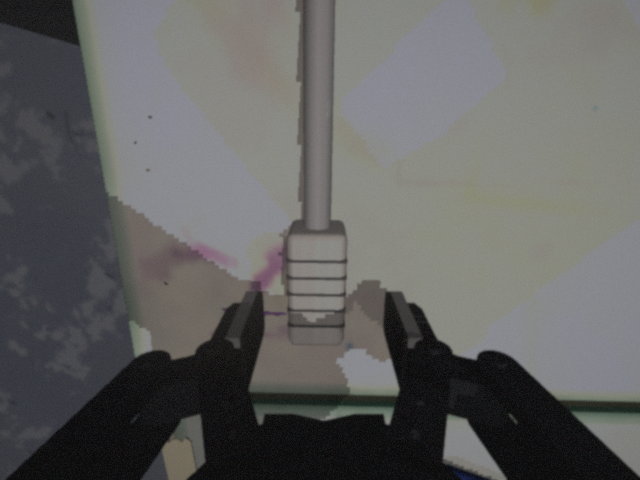

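```bash
python3 -m crank '[{"x":-0.2,"y":0.4,"z":-0.25,"ax":0,"ay":0,"az":0,"jaw":5.5},{"x":0,"y":0,"z":0,"ax":0,"ay":0,"az":0,"jaw":1.8},{"x":0,"y":0,"z":0,"ax":0,"ay":0,"az":0,"jaw":1.8},{"x":0,"y":0,"z":0,"ax":0,"ay":0,"az":0,"jaw":1.8},{"x":0,"y":0,"z":0,"ax":0,"ay":0,"az":0,"jaw":1.8},{"x":0,"y":0,"z":0,"ax":0,"ay":0,"az":0,"jaw":1.8}]' 100
python3 - <<'E'
from h import *
f=grab("wrist","w45.png")
go([.360,-.315,-.005])
E
```

```text
time: 50.65
ee_pos: [0.3601, -0.315, -0.0028]
ee_rot: [0.507, -0.492, 0.494, -0.507]
force: [-3.1, 2.7, 12.7]
gripper_width: 0.023
delta cm [-0.    0.22 -0.01] yaw -88.39 y-axis [ 0.001 -0.001 -1.   ] F [-3.1  3.7 12.2] w 0.0226 t 50.7
```

View pics/w45.png

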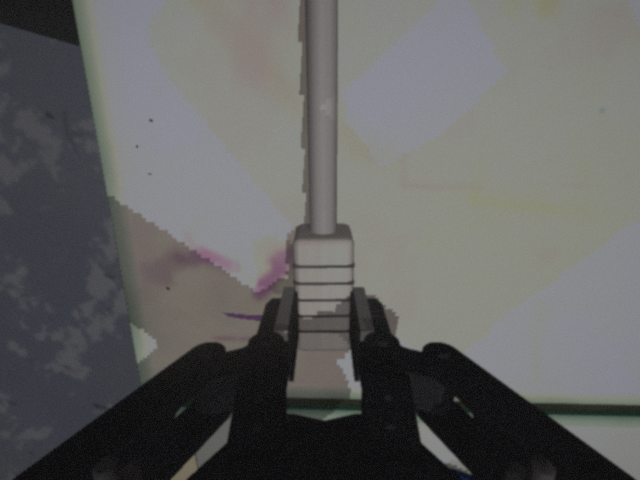

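```bash
python3 -m crank '[{"x":0,"y":-1,"z":0,"ax":0,"ay":0,"az":0,"jaw":1.8},{"x":0,"y":-3,"z":0,"ax":0,"ay":0,"az":0,"jaw":1.8},{"x":0,"y":-4,"z":0,"ax":0,"ay":0,"az":0,"jaw":1.8},{"x":0,"y":-5,"z":0,"ax":0,"ay":0,"az":0,"jaw":1.8},{"x":0,"y":-5,"z":0,"ax":0,"ay":-2.7,"az":0,"jaw":1.8},{"x":0,"y":-5,"z":0,"ax":0,"ay":-2.8,"az":0,"jaw":1.8},{"x":0,"y":-4,"z":0,"ax":0,"ay":0,"az":0,"jaw":1.8},{"x":0,"y":0,"z":0,"ax":0,"ay":0,"az":0,"jaw":1.8}]' 100
python3 - <<'E'
from h import *
f=grab("wrist","w46.png")
go(w2(-.095,-.10,.26))
E
```

```text
time: 51.5
ee_pos: [0.3603, -0.3152, 0.2724]
ee_rot: [0.53, -0.465, 0.471, -0.53]
force: [0.5, 0.7, -1.8]
gripper_width: 0.0228
delta cm [-40.34   0.77  14.92] yaw -82.9 y-axis [ 0.003 -0.003 -1.   ] F [ 0.8 -0.  -2.7] w 0.0225 t 51.55
```

View pics/w46.png

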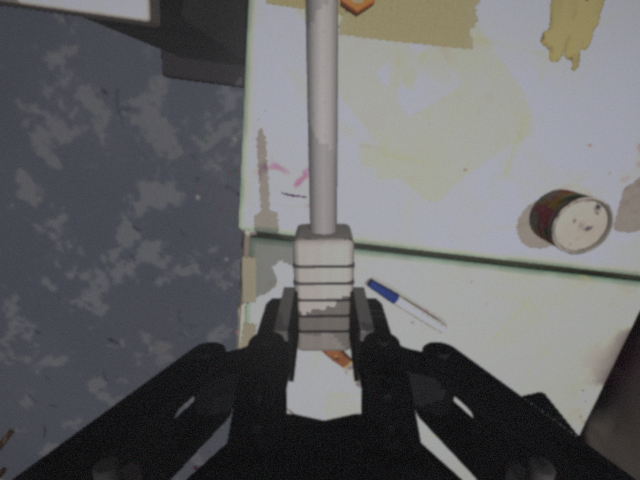

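```bash
python3 -m crank '[{"x":-4.5,"y":0,"z":1.7,"ax":0,"ay":0,"az":0,"jaw":1.8},{"x":-4.5,"y":0,"z":1.7,"ax":0,"ay":0,"az":0,"jaw":1.8},{"x":-4.5,"y":0,"z":1.7,"ax":0,"ay":0,"az":0,"jaw":1.8},{"x":-4.5,"y":0,"z":1.7,"ax":0,"ay":0,"az":0,"jaw":1.8},{"x":-4.5,"y":0,"z":1.7,"ax":0,"ay":0,"az":0,"jaw":1.8},{"x":-4.5,"y":0,"z":1.7,"ax":0,"ay":0,"az":0,"jaw":1.8},{"x":-4.5,"y":0,"z":1.6,"ax":0,"ay":0,"az":0,"jaw":1.8},{"x":-4.5,"y":0,"z":1.6,"ax":0,"ay":0,"az":0,"jaw":1.8},{"x":-4.3,"y":0,"z":1.5,"ax":0,"ay":0,"az":0,"jaw":1.8},{"x":0,"y":0,"z":0,"ax":0,"ay":0,"az":0,"jaw":1.8}]' 100
python3 - <<'E'
from h import *
f=grab("wrist","w47.png")
go(w2(-.095,-.10,.26))
E
```

```text
time: 52.55
ee_pos: [0.4573, 0.108, 0.2636]
ee_rot: [0.532, -0.468, 0.466, -0.531]
force: [-0.0, -1.0, -2.3]
gripper_width: 0.0232
delta cm [0.22 0.38 0.08] yaw -82.67 y-axis [-0.003 -0.    -1.   ] F [ 0.2 -1.4 -2.4] w 0.023 t 52.6
```

View pics/w47.png

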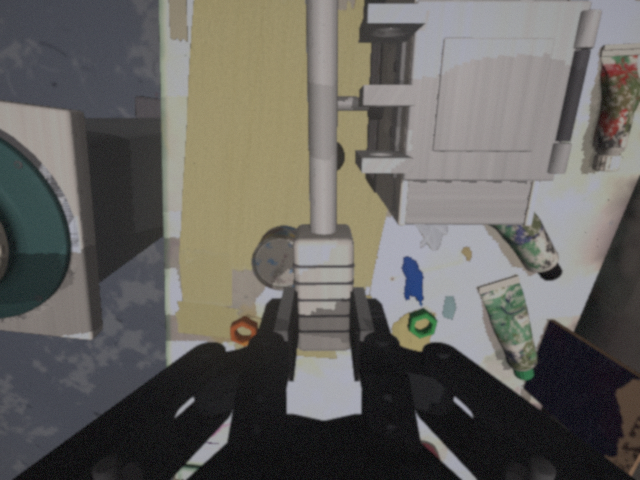

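Run:
```python
from h import *
f=grab("wrist")
cv2.imwrite("pics/w47c.png",cv2.resize(f["frame"][0:200,300:440,::-1],(560,800)[:2],interpolation=cv2.INTER_CUBIC)[0:800])
im=cv2.imread("pics/w47c.png"); cv2.imwrite("pics/w47d.png",cv2.resize(f["frame"][80:200,290:450,::-1],(800,600),interpolation=cv2.INTER_CUBIC))
```

```text
(no output)
```

View pics/w47d.png

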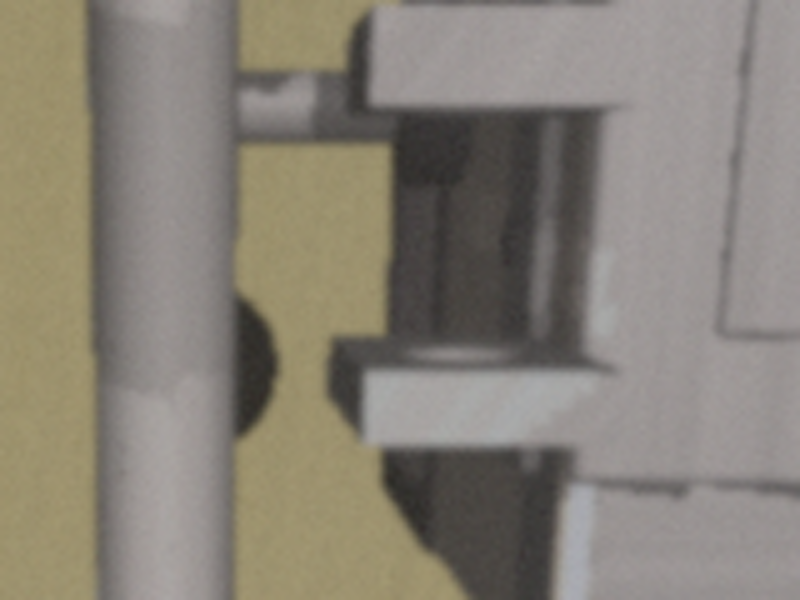

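Run:
```python
from h import *
f=grab("wrist")
c,s=np.cos(WY),np.sin(WY)
def tw(p): d=p[:2]-WO; return np.round([c*d[0]+s*d[1],-s*d[0]+c*d[1]],4)
for n,u,v,z in [("RearFront -74,-40",362.4,169.4,.236),("RearFront -74,-32",362.4,153.4,.236),("lidear -71?",363.5,86,.22)]:
    print(n,tw(plane(f,u,v,z)))
S=lambda x,y:(290+x/5,80+y/5)
for y in (50,500):
    for z in (.275,.28): print(y,z,tw(plane(f,*S(166,y),z)))
print("tcp",tw(telemetry.observe()["ee_pos"]))
```

```text
RearFront -74,-40 [-0.0735 -0.0428]
RearFront -74,-32 [-0.0739 -0.0342]
lidear -71? [-0.0729  0.0005]
50 0.275 [-0.0949 -0.0054]
50 0.28 [-0.0949 -0.0057]
500 0.275 [-0.0948 -0.042 ]
500 0.28 [-0.0948 -0.0411]
tcp [-0.096  -0.1001]
```

```bash
python3 -m crank '[{"x":3.3,"y":0,"z":0,"ax":0,"ay":0.1,"az":0,"jaw":1.8},{"x":3.3,"y":0,"z":0,"ax":0,"ay":0.1,"az":0,"jaw":1.8},{"x":3.3,"y":0,"z":1,"ax":0,"ay":0,"az":0,"jaw":1.8},{"x":0.3,"y":0,"z":2.5,"ax":0,"ay":0,"az":0,"jaw":1.8},{"x":0,"y":3,"z":0,"ax":0,"ay":0,"az":0,"jaw":1.8},{"x":0,"y":2.8,"z":0,"ax":0,"ay":0,"az":0,"jaw":1.8},{"x":0,"y":0,"z":0,"ax":0,"ay":0,"az":0,"jaw":1.8}]' 100
python3 - <<'E'
from h import *
go(w2(-.0605,-.198,.2002))
f=grab("wrist","w48.png");g=grab("scene","s48.png")
cv2.imwrite("pics/s48c.png",cv2.resize(g["frame"][140:280,220:380,::-1],(686,600),interpolation=cv2.INTER_CUBIC))
E
```

```text
time: 53.4
ee_pos: [0.5031, 0.0054, 0.2036]
ee_rot: [0.53, -0.471, 0.468, -0.527]
force: [0.3, 0.5, -1.9]
gripper_width: 0.0227
delta cm [-0.54  0.34  0.21] yaw -83.24 y-axis [-0.006  0.    -1.   ] F [ 0.3  0.5 -1.9] w 0.0227 t 53.4
```

View pics/s48c.png

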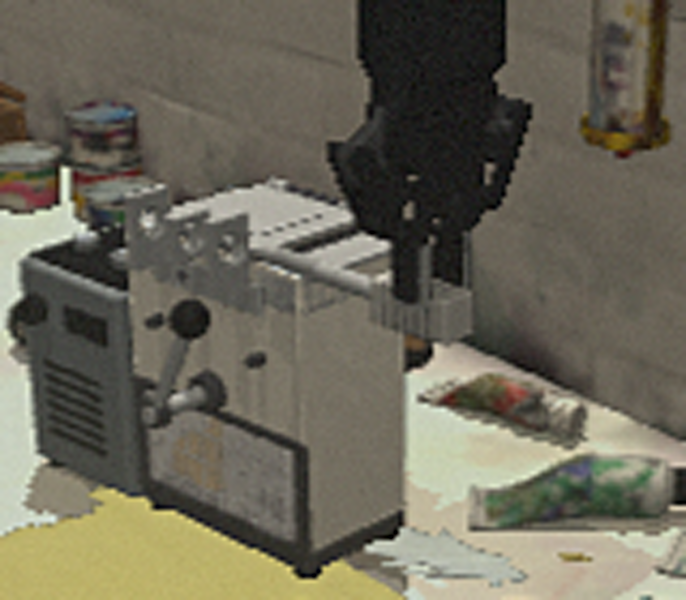

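```bash
python3 -m crank '[{"x":0,"y":0,"z":0,"ax":0,"ay":0,"az":0,"jaw":1.8},{"x":0,"y":0,"z":0,"ax":0,"ay":0,"az":0,"jaw":1.8}]'
python3 - <<'E'
from h import *
go(w2(-.0605,-.198,.2002))
E
```

```text
time: 53.7
ee_pos: [0.5052, 0.0066, 0.2091]
ee_rot: [-0.529, 0.468, -0.47, 0.53]
force: [0.8, -0.4, -1.6]
gripper_width: 0.0226
delta cm [-0.44  0.89 -0.02] yaw -83.12 y-axis [ 0.002 -0.    -1.   ] F [ 0.8 -0.4 -1.6] w 0.0226 t 53.7
```

```bash
python3 -m crank '[{"x":0,"y":0.45,"z":0,"ax":0,"ay":-0.25,"az":0,"jaw":1.8},{"x":0,"y":0.45,"z":0,"ax":0,"ay":0,"az":0,"jaw":1.8},{"x":0,"y":0,"z":0,"ax":0,"ay":0,"az":0,"jaw":1.8},{"x":0,"y":0,"z":0,"ax":0,"ay":0,"az":0,"jaw":1.8}]'
python3 - <<'E'
from h import *
go(w2(-.0605,-.198,.2002))
f=grab("wrist","w49.png"); t=grab("top"); g=grab("scene")
cv2.imwrite("pics/t49.png",cv2.resize(t["frame"][190:270,260:360,::-1],(750,600),interpolation=cv2.INTER_CUBIC))
cv2.imwrite("pics/s49.png",cv2.resize(g["frame"][170:250,240:340,::-1],(750,600),interpolation=cv2.INTER_CUBIC))
E
```

```text
time: 54.1
ee_pos: [0.5047, 0.0068, 0.1983]
ee_rot: [0.53, -0.468, 0.468, -0.53]
force: [0.3, 0.0, -2.4]
gripper_width: 0.0228
delta cm [-0.41 -0.19  0.03] yaw -82.85 y-axis [-0. -0. -1.] F [ 0.3  0.  -2.4] w 0.0228 t 54.1
```

View pics/s49.png

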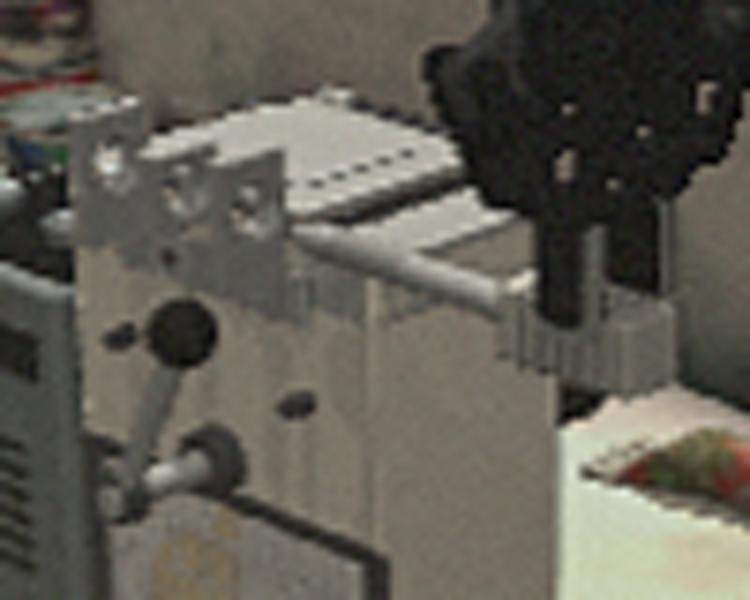

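View pics/t49.png

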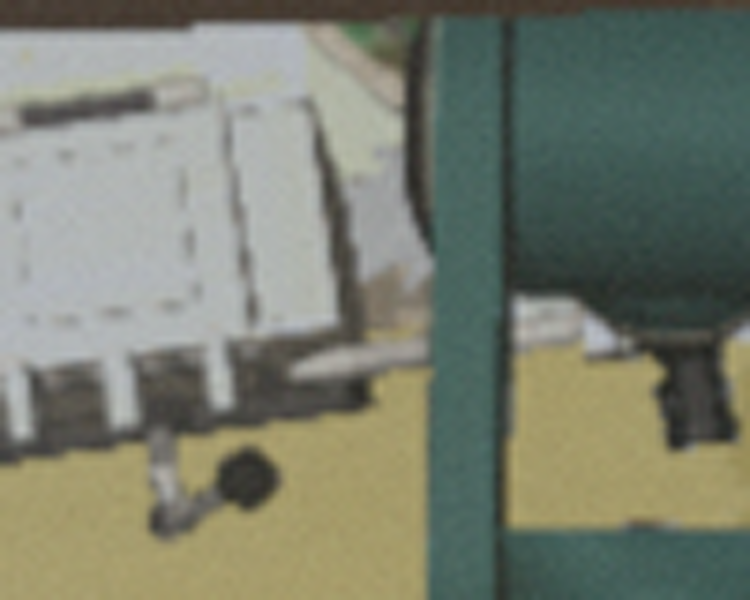

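```bash
python3 -m crank '[{"x":0,"y":-0.2,"z":0,"ax":0,"ay":0,"az":0,"jaw":1.8},{"x":-0.7,"y":0,"z":0,"ax":0,"ay":0,"az":0,"jaw":1.8},{"x":-0.7,"y":0,"z":0,"ax":0,"ay":0,"az":0,"jaw":1.8},{"x":-0.6,"y":0,"z":0,"ax":0,"ay":0,"az":0,"jaw":1.8},{"x":0,"y":0,"z":0,"ax":0,"ay":0,"az":0,"jaw":1.8}]'
python3 - <<'E'
from h import *
go(w2(-.0605,-.078,.2002))
E
```

```text
time: 54.75
ee_pos: [0.5022, 0.0275, 0.2005]
ee_rot: [-0.53, 0.468, -0.468, 0.53]
force: [0.1, -0.1, -2.6]
gripper_width: 0.0228
delta cm [-10.32   0.03   0.04] yaw -82.79 y-axis [-0.  0. -1.] F [ 0.1 -0.1 -2.6] w 0.0228 t 54.75
```

```bash
python3 -m crank '[{"x":-0.6,"y":0,"z":0,"ax":0,"ay":0,"az":0,"jaw":1.8},{"x":-0.6,"y":0,"z":0,"ax":0,"ay":0,"az":0,"jaw":1.8},{"x":-0.6,"y":0,"z":0,"ax":0,"ay":0,"az":0,"jaw":1.8},{"x":0,"y":0,"z":0,"ax":0,"ay":0,"az":0,"jaw":1.8}]'
python3 - <<'E'
from h import *
go(w2(-.0605,-.078,.2002)); g=grab("scene")
print(telemetry.observe()["wrist_torque"])
cv2.imwrite("pics/s50.png",cv2.resize(g["frame"][170:250,240:340,::-1],(750,600),interpolation=cv2.INTER_CUBIC))
E
```

```text
time: 55.15
ee_pos: [0.5, 0.0452, 0.2005]
ee_rot: [-0.53, 0.468, -0.468, 0.53]
force: [-0.1, -1.2, -1.8]
gripper_width: 0.0227
delta cm [-8.54  0.03  0.03] yaw -82.81 y-axis [-0.  0. -1.] F [-0.1 -1.2 -1.8] w 0.0227 t 55.15
[-0.02858262  0.00132339 -0.01924527]
```

View pics/s50.png

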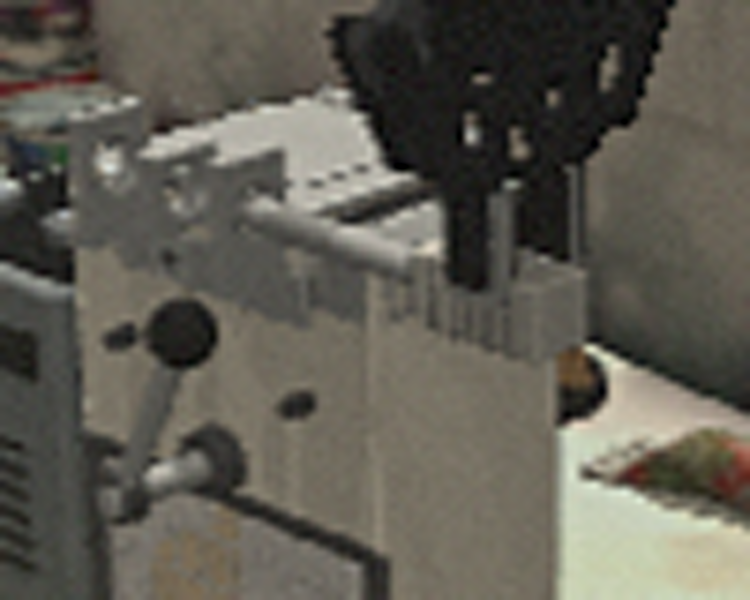

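```bash
python3 -m crank '[{"x":-0.8,"y":0,"z":0,"ax":0,"ay":0,"az":0,"jaw":1.8},{"x":-0.8,"y":0,"z":0,"ax":0,"ay":0,"az":0,"jaw":1.8},{"x":-0.8,"y":0,"z":0,"ax":0,"ay":0,"az":0,"jaw":1.8},{"x":0,"y":0,"z":0,"ax":0,"ay":0,"az":0,"jaw":1.8}]'; python3 -m crank '[{"x":-0.8,"y":0,"z":0,"ax":0,"ay":0,"az":0,"jaw":1.8},{"x":-0.8,"y":0,"z":0,"ax":0,"ay":0,"az":0,"jaw":1.8},{"x":0,"y":0,"z":0,"ax":0,"ay":0,"az":0,"jaw":1.8}]'
python3 - <<'E'
from h import *
go(w2(-.0605,-.078,.2002)); g=grab("scene")
cv2.imwrite("pics/s51.png",cv2.resize(g["frame"][170:250,240:340,::-1],(750,600),interpolation=cv2.INTER_CUBIC))
E
```

```text
time: 55.6
ee_pos: [0.497, 0.0693, 0.2005]
ee_rot: [-0.53, 0.468, -0.468, 0.53]
force: [0.0, 0.2, -1.0]
gripper_width: 0.0223
time: 55.9
ee_pos: [0.495, 0.0851, 0.2005]
ee_rot: [-0.53, 0.468, -0.468, 0.53]
force: [0.1, -1.1, -1.8]
gripper_width: 0.0225
delta cm [-4.52  0.03  0.03] yaw -82.81 y-axis [-0.  0. -1.] F [ 0.1 -1.1 -1.8] w 0.0225 t 55.9
```

View pics/s51.png

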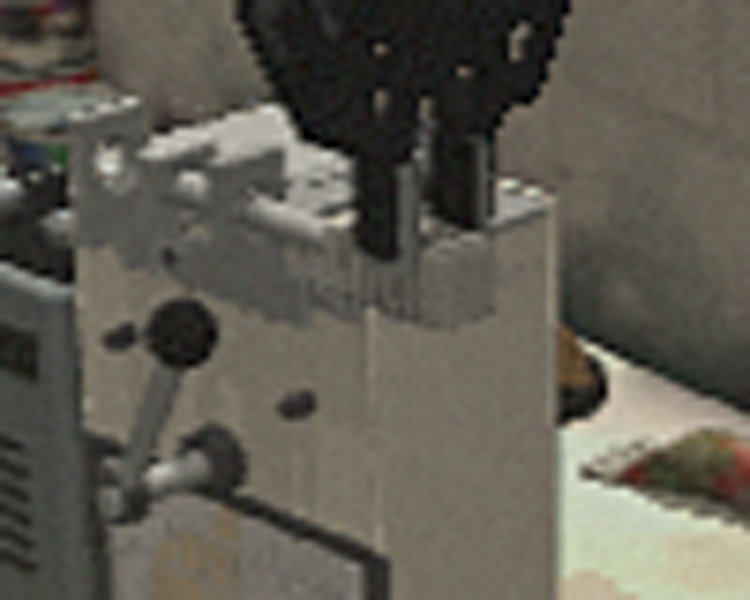

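Through the first two ears, with the tip at (190,185) in the middle hole. Continuing.

```bash
python3 -m crank '[{"x":-0.8,"y":0,"z":0,"ax":0,"ay":0,"az":0,"jaw":1.8},{"x":-0.8,"y":0,"z":0,"ax":0,"ay":0,"az":0,"jaw":1.8},{"x":0,"y":0,"z":0,"ax":0,"ay":0,"az":0,"jaw":1.8}]'; python3 -m crank '[{"x":-0.8,"y":0,"z":0,"ax":0,"ay":0,"az":0,"jaw":1.8},{"x":-0.8,"y":0,"z":0,"ax":0,"ay":0,"az":0,"jaw":1.8},{"x":-0.5,"y":0,"z":0,"ax":0,"ay":0,"az":0,"jaw":1.8},{"x":0,"y":0,"z":0,"ax":0,"ay":0,"az":0,"jaw":1.8}]'
python3 - <<'E'
from h import *
go(w2(-.0605,-.078,.2002)); g=grab("scene")
cv2.imwrite("pics/s52.png",cv2.resize(g["frame"][170:250,240:340,::-1],(750,600),interpolation=cv2.INTER_CUBIC))
E
```

```text
time: 56.25
ee_pos: [0.493, 0.1009, 0.2005]
ee_rot: [-0.53, 0.468, -0.468, 0.53]
force: [0.5, 0.2, -2.1]
gripper_width: 0.0229
time: 56.65
ee_pos: [0.4904, 0.1216, 0.2005]
ee_rot: [-0.53, 0.468, -0.468, 0.53]
force: [-0.9, -0.5, -2.0]
gripper_width: 0.0228
delta cm [-0.84  0.03  0.03] yaw -82.81 y-axis [ 0.  0. -1.] F [-0.9 -0.5 -2. ] w 0.0228 t 56.65
```

View pics/s52.png

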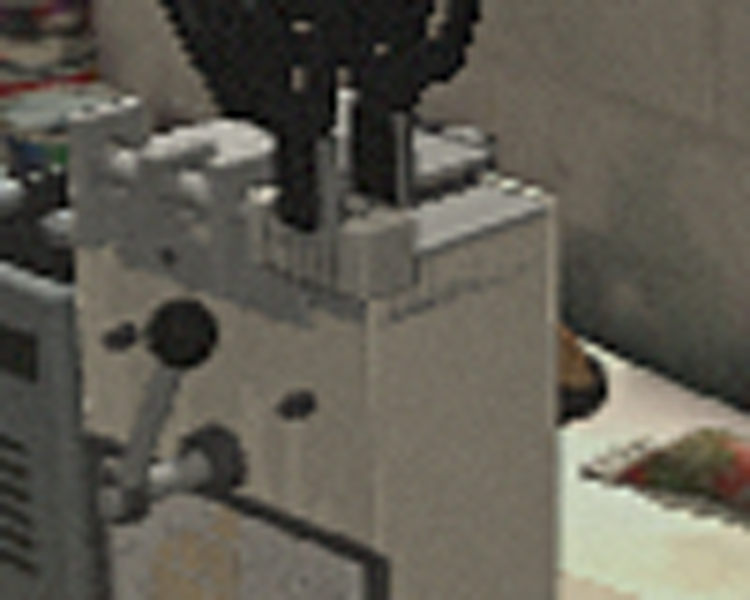

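```bash
python3 -m crank '[{"x":-0.4,"y":0,"z":0,"ax":0,"ay":0,"az":0,"jaw":1.8},{"x":-0.3,"y":0,"z":0,"ax":0,"ay":0,"az":0,"jaw":1.8},{"x":0,"y":0,"z":0,"ax":0,"ay":0,"az":0,"jaw":1.8}]'; python3 -m crank '[{"x":-0.3,"y":0,"z":0,"ax":0,"ay":0,"az":0,"jaw":1.8},{"x":0,"y":0,"z":0,"ax":0,"ay":0,"az":0,"jaw":1.8}]';  python3 -m crank '[{"x":-0.2,"y":0,"z":0,"ax":0,"ay":0,"az":0,"jaw":1.8},{"x":0,"y":0,"z":0,"ax":0,"ay":0,"az":0,"jaw":1.8}]'
```

```text
time: 57.0
ee_pos: [0.4896, 0.1281, 0.2005]
ee_rot: [-0.53, 0.468, -0.468, 0.53]
force: [0.0, 0.4, -1.7]
gripper_width: 0.0227
time: 57.2
ee_pos: [0.4892, 0.131, 0.2005]
ee_rot: [-0.53, 0.468, -0.468, 0.53]
force: [0.4, 0.3, -1.9]
gripper_width: 0.0221
time: 57.4
ee_pos: [0.4891, 0.1313, 0.2006]
ee_rot: [0.531, -0.467, 0.469, -0.529]
force: [0.5, -14.5, -0.3]
gripper_width: 0.0226
```

Run:
```python
from h import *
go(w2(-.0605,-.078,.2002)); f=grab("wrist","w53.png"); g=grab("scene")
cv2.imwrite("pics/w53c.png",cv2.resize(f["frame"][0:360,160:560,::-1],(660,594),interpolation=cv2.INTER_CUBIC))
cv2.imwrite("pics/s53.png",cv2.resize(g["frame"][170:250,240:340,::-1],(750,600),interpolation=cv2.INTER_CUBIC))
```

```text
delta cm [0.14 0.04 0.03] yaw -82.92 y-axis [ 0.    -0.004 -1.   ] F [  0.5 -14.5  -0.3] w 0.0226 t 57.4
```

View pics/w53c.png

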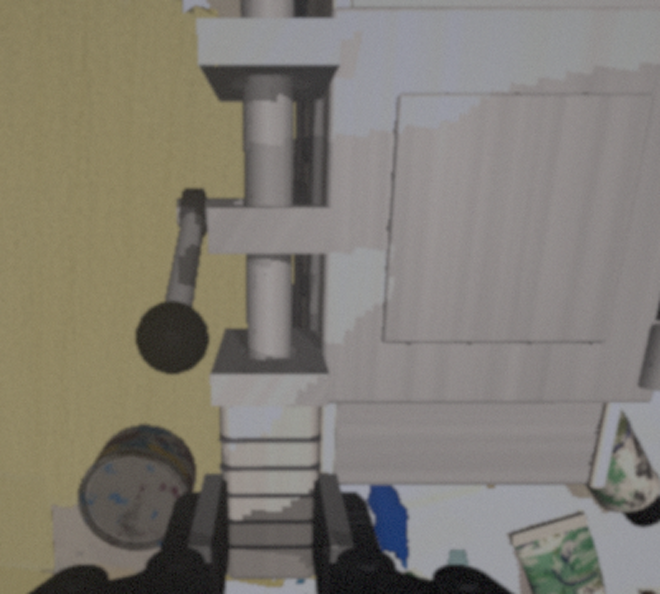

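View pics/s53.png

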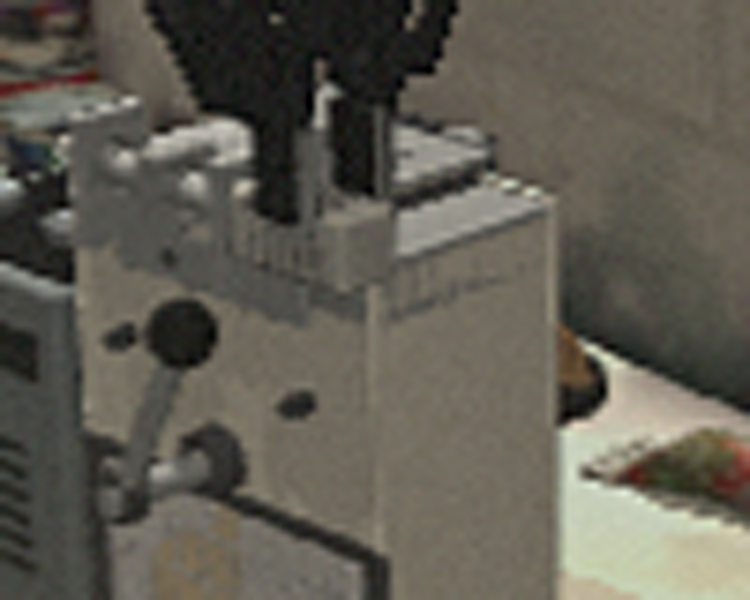

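The rod runs through all three ears and its grip is against the first. Releasing and rising.

```bash
python3 -m crank '[{"x":0,"y":0,"z":0,"ax":0,"ay":0,"az":0,"jaw":4.5},{"x":0,"y":0,"z":0,"ax":0,"ay":0,"az":0,"jaw":4.5},{"x":0,"y":0,"z":0,"ax":0,"ay":0,"az":0,"jaw":4.5},{"x":0,"y":-1,"z":0,"ax":0,"ay":0,"az":0,"jaw":4.5},{"x":0,"y":-4,"z":0,"ax":0,"ay":0,"az":0,"jaw":4.5},{"x":0,"y":-5,"z":0,"ax":0,"ay":0,"az":0,"jaw":3},{"x":0,"y":-5,"z":0,"ax":0,"ay":0,"az":0,"jaw":0},{"x":0,"y":0,"z":0,"ax":0,"ay":0,"az":0,"jaw":0},{"x":0,"y":0,"z":0,"ax":0,"ay":0,"az":0,"jaw":0}]' 40
python3 - <<'E'
from h import *
go([.53,.35,.35]); f=grab("wrist","w54.png")
E
```

```text
time: 58.4
ee_pos: [0.4892, 0.133, 0.3523]
ee_rot: [-0.529, 0.467, -0.468, 0.531]
force: [0.3, -0.8, -0.2]
gripper_width: 0.0
delta cm [-21.03   0.26   6.75] yaw -82.84 y-axis [ 0.002  0.001 -1.   ] F [ 0.3 -0.8 -0.2] w 0.0 t 58.4
```

View pics/w54.png

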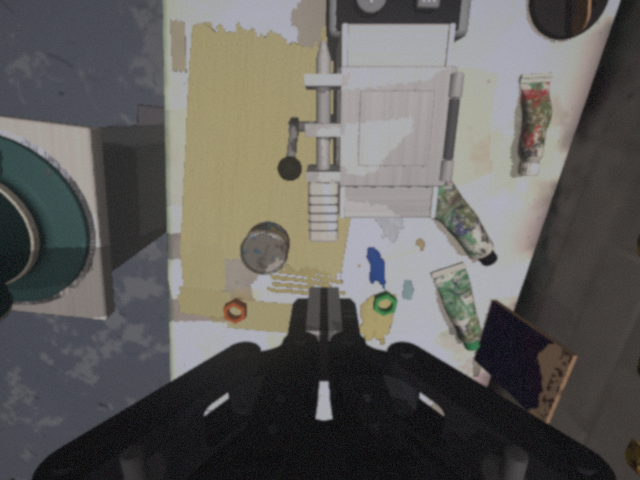

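```bash
python3 -m crank '[{"x":-4.6,"y":0,"z":1,"ax":0,"ay":0,"az":0,"jaw":0},{"x":-4.6,"y":0,"z":1,"ax":0,"ay":0,"az":0,"jaw":0},{"x":-4.6,"y":0,"z":1,"ax":0,"ay":0,"az":0,"jaw":0},{"x":-4.2,"y":1,"z":1,"ax":0,"ay":0,"az":0,"jaw":0},{"x":-3,"y":2,"z":0.5,"ax":0,"ay":0,"az":0,"jaw":0},{"x":0,"y":2,"z":0,"ax":0,"ay":0,"az":0,"jaw":0},{"x":0,"y":0,"z":0,"ax":0,"ay":0,"az":0,"jaw":0}]' 40
python3 - <<'E'
from h import *
go([.5013,.3688,.22]); f=grab("wrist","w55.png")
E
```

```text
time: 59.15
ee_pos: [0.5065, 0.347, 0.296]
ee_rot: [0.533, -0.468, 0.467, -0.528]
force: [-0.0, -0.8, -0.6]
gripper_width: 0.0004
delta cm [-2.25  7.59 -0.19] yaw -82.77 y-axis [-0.006 -0.004 -1.   ] F [-0.  -0.8 -0.6] w 0.0004 t 59.15
```

View pics/w55.png

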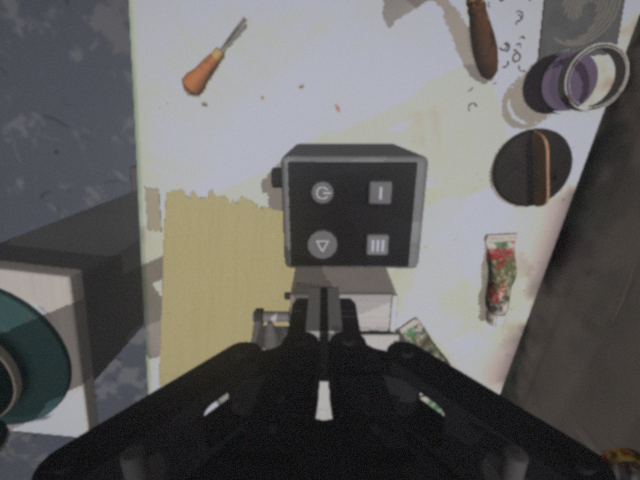

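The keys are power at (322,192) with the ring mark, short at (380,192) with one bar, start at (322,244) with the triangle, and long at (377,244) with three bars.

Run:
```python
from h import *
f=grab("wrist")
for n,u,v in [("power",322,192),("start",322,244.5),("long",377.5,244.5),("short",380,192)]:
    p=plane(f,u,v,.166); print(n,np.round(p,4)); go([p[0],p[1],.19])
cv2.imwrite("pics/w55c.png",cv2.resize(f["frame"][135:275,270:440,::-1],(729,600),interpolation=cv2.INTER_CUBIC))
```

```text
power [0.5037 0.3683 0.166 ]
delta cm [-2.23 11.02 -0.07] yaw -82.86 y-axis [-0.001 -0.001 -1.   ] F [ 0.6 -0.1  0.4] w 0.0002 t 59.25
start [0.5097 0.3202 0.166 ]
delta cm [ 2.62 11.02 -0.08] yaw -82.86 y-axis [-0.001 -0.001 -1.   ] F [ 0.6 -0.1  0.4] w 0.0002 t 59.25
long [0.5598 0.3267 0.166 ]
delta cm [ 2.6  11.02  4.97] yaw -82.86 y-axis [-0.001 -0.001 -1.   ] F [ 0.6 -0.1  0.4] w 0.0002 t 59.25
short [0.5534 0.3747 0.166 ]
delta cm [-2.24 11.01  4.94] yaw -82.86 y-axis [-0.001 -0.001 -1.   ] F [ 0.6 -0.1  0.4] w 0.0002 t 59.25
```

View pics/w55c.png

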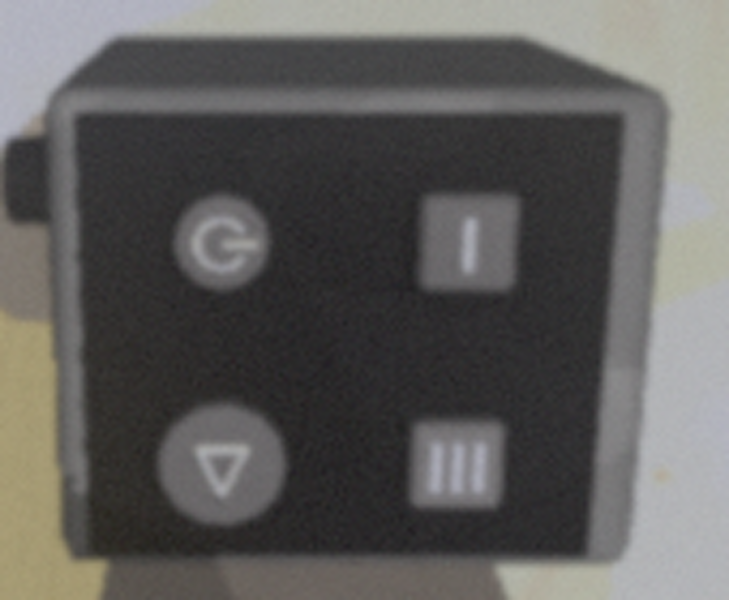

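Power first: move above it and descend.

```bash
python3 -m crank '[{"x":-2.2,"y":3,"z":-0.1,"ax":0,"ay":0,"az":0,"jaw":0},{"x":0,"y":4,"z":0,"ax":0,"ay":0,"az":0,"jaw":0},{"x":0,"y":4,"z":0,"ax":0,"ay":0,"az":0,"jaw":0},{"x":0,"y":0,"z":0,"ax":0,"ay":0,"az":0,"jaw":0}]' 60
python3 - <<'E'
from h import *
go([.5035,.368,.166]); f=grab("wrist","w56.png")
E
```

```text
time: 59.65
ee_pos: [0.5026, 0.367, 0.1864]
ee_rot: [0.532, -0.469, 0.468, -0.528]
force: [-0.5, 0.5, -0.3]
gripper_width: -0.0003
delta cm [-0.1   2.04  0.11] yaw -82.9 y-axis [-0.005 -0.003 -1.   ] F [-0.5  0.5 -0.3] w -0.0003 t 59.65
```

View pics/w56.png

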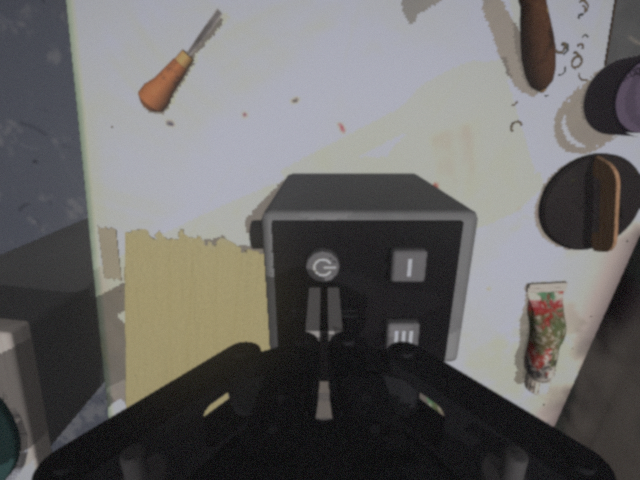

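```bash
python3 -m crank '[{"x":-0.1,"y":1,"z":0.1,"ax":0,"ay":0,"az":0,"jaw":0},{"x":0,"y":0.8,"z":0,"ax":0,"ay":0,"az":0,"jaw":0},{"x":0,"y":0,"z":0,"ax":0,"ay":0,"az":0,"jaw":0},{"x":0,"y":0,"z":0,"ax":0,"ay":0,"az":0,"jaw":0}]' 60; python3 -m crank '[{"x":0,"y":0.4,"z":0,"ax":0,"ay":0,"az":0,"jaw":0},{"x":0,"y":0,"z":0,"ax":0,"ay":0,"az":0,"jaw":0}]';  python3 -m crank '[{"x":0,"y":0.4,"z":0,"ax":0,"ay":0,"az":0,"jaw":0},{"x":0,"y":0,"z":0,"ax":0,"ay":0,"az":0,"jaw":0}]'
```

```text
time: 60.1
ee_pos: [0.5049, 0.3696, 0.1733]
ee_rot: [-0.53, 0.468, -0.468, 0.53]
force: [0.2, 0.3, 0.8]
gripper_width: -0.0004
time: 60.3
ee_pos: [0.5046, 0.3696, 0.1683]
ee_rot: [0.53, -0.468, 0.468, -0.53]
force: [-0.1, 0.0, -0.1]
gripper_width: -0.0001
time: 60.5
ee_pos: [0.5045, 0.3695, 0.1639]
ee_rot: [0.53, -0.468, 0.468, -0.53]
force: [-0.7, 0.1, -0.1]
gripper_width: 0.0003
```

```bash
python3 -m crank '[{"x":0,"y":0.4,"z":0,"ax":0,"ay":0,"az":0,"jaw":0},{"x":0,"y":0,"z":0,"ax":0,"ay":0,"az":0,"jaw":0}]';  python3 -m crank '[{"x":0,"y":0.4,"z":0,"ax":0,"ay":0,"az":0,"jaw":0},{"x":0,"y":0,"z":0,"ax":0,"ay":0,"az":0,"jaw":0}]';python3 -m crank '[{"x":0,"y":0.3,"z":0,"ax":0,"ay":0,"az":0,"jaw":0},{"x":0,"y":0,"z":0,"ax":0,"ay":0,"az":0,"jaw":0}]'
```

```text
time: 60.7
ee_pos: [0.5045, 0.3695, 0.1598]
ee_rot: [0.53, -0.468, 0.468, -0.53]
force: [-0.2, 0.5, -0.2]
gripper_width: -0.0001
time: 60.9
ee_pos: [0.5045, 0.3695, 0.1559]
ee_rot: [0.53, -0.468, 0.468, -0.53]
force: [0.1, 0.2, 0.4]
gripper_width: -0.0
time: 61.1
ee_pos: [0.5046, 0.3695, 0.1531]
ee_rot: [0.53, -0.468, 0.468, -0.53]
force: [-0.8, 0.2, 0.2]
gripper_width: -0.0003
```

```bash
python3 -m crank '[{"x":0,"y":0.3,"z":0,"ax":0,"ay":0,"az":0,"jaw":0},{"x":0,"y":0,"z":0,"ax":0,"ay":0,"az":0,"jaw":0}]';  python3 -m crank '[{"x":0,"y":0.2,"z":0,"ax":0,"ay":0,"az":0,"jaw":0},{"x":0,"y":0,"z":0,"ax":0,"ay":0,"az":0,"jaw":0}]';python3 -m crank '[{"x":0,"y":0.2,"z":0,"ax":0,"ay":0,"az":0,"jaw":0},{"x":0,"y":0,"z":0,"ax":0,"ay":0,"az":0,"jaw":0}]'
```

```text
time: 61.3
ee_pos: [0.5046, 0.3695, 0.1501]
ee_rot: [0.53, -0.468, 0.468, -0.53]
force: [0.4, 0.1, -0.1]
gripper_width: -0.0001
time: 61.5
ee_pos: [0.5046, 0.3695, 0.1482]
ee_rot: [0.53, -0.468, 0.468, -0.53]
force: [0.2, -0.3, -0.0]
gripper_width: 0.0002
time: 61.7
ee_pos: [0.5047, 0.3696, 0.1463]
ee_rot: [0.53, -0.468, 0.468, -0.53]
force: [0.8, 0.4, 1.5]
gripper_width: -0.0002
```

```bash
python3 -m crank '[{"x":0,"y":0.2,"z":0,"ax":0,"ay":0,"az":0,"jaw":0},{"x":0,"y":0.2,"z":0,"ax":0,"ay":0,"az":0,"jaw":0},{"x":0,"y":0,"z":0,"ax":0,"ay":0,"az":0,"jaw":0}]';python3 -m crank '[{"x":0,"y":0.15,"z":0,"ax":0,"ay":0,"az":0,"jaw":0},{"x":0,"y":0,"z":0,"ax":0,"ay":0,"az":0,"jaw":0}]'
```

```text
time: 62.0
ee_pos: [0.5047, 0.3696, 0.1424]
ee_rot: [-0.53, 0.468, -0.468, 0.53]
force: [-0.5, 0.2, 2.3]
gripper_width: 0.0004
time: 62.2
ee_pos: [0.5048, 0.3696, 0.1414]
ee_rot: [-0.53, 0.468, -0.468, 0.53]
force: [-0.7, 0.1, 3.6]
gripper_width: -0.0
```

```bash
python3 -m crank '[{"x":0,"y":0.15,"z":0,"ax":0,"ay":0,"az":0,"jaw":0},{"x":0,"y":0,"z":0,"ax":0,"ay":0,"az":0,"jaw":0}]';python3 -m crank '[{"x":0,"y":0.1,"z":0,"ax":0,"ay":0,"az":0,"jaw":0},{"x":0,"y":0,"z":0,"ax":0,"ay":0,"az":0,"jaw":0}]'
```

```text
time: 62.4
ee_pos: [0.5049, 0.3697, 0.1412]
ee_rot: [-0.53, 0.468, -0.468, 0.531]
force: [-4.6, -4.2, 15.3]
gripper_width: 0.0
time: 62.6
ee_pos: [0.505, 0.3698, 0.1411]
ee_rot: [-0.53, 0.468, -0.468, 0.531]
force: [-7.6, -5.4, 21.8]
gripper_width: -0.0001
```

```bash
python3 -m crank '[{"x":0,"y":-1.5,"z":0,"ax":0,"ay":0,"az":0,"jaw":0},{"x":0,"y":-2,"z":0,"ax":0,"ay":0,"az":0,"jaw":0},{"x":2.4,"y":0,"z":2.5,"ax":0,"ay":0,"az":0,"jaw":0},{"x":2.4,"y":0,"z":2.5,"ax":0,"ay":0,"az":0,"jaw":0},{"x":0,"y":0,"z":0,"ax":0,"ay":0,"az":0,"jaw":0},{"x":0,"y":0,"z":0,"ax":0,"ay":0,"az":0,"jaw":0}]'
python3 - <<'E'
from h import *
go([.5598,.3267,.147]); f=grab("wrist","w57.png")
E
```

```text
time: 63.2
ee_pos: [0.5605, 0.3277, 0.1732]
ee_rot: [0.53, -0.468, 0.468, -0.53]
force: [-0.9, -0.5, -0.6]
gripper_width: -0.0
delta cm [ 0.1   2.62 -0.08] yaw -82.92 y-axis [-0.001 -0.    -1.   ] F [-0.9 -0.5 -0.6] w -0.0 t 63.2
```

View pics/w57.png

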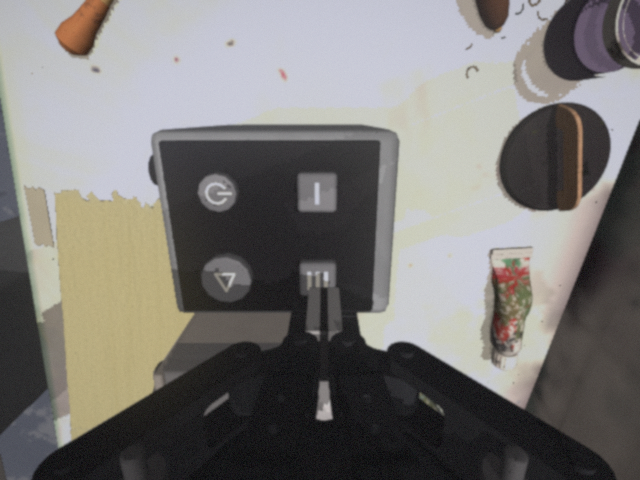

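```bash
python3 -m crank '[{"x":0,"y":1.2,"z":0,"ax":0,"ay":0,"az":0,"jaw":0},{"x":0,"y":1,"z":0,"ax":0,"ay":0,"az":0,"jaw":0},{"x":0,"y":0,"z":0,"ax":0,"ay":0,"az":0,"jaw":0}]'; python3 -m crank '[{"x":0,"y":0.3,"z":0,"ax":0,"ay":0,"az":0,"jaw":0},{"x":0,"y":0.3,"z":0,"ax":0,"ay":0,"az":0,"jaw":0},{"x":0,"y":0,"z":0,"ax":0,"ay":0,"az":0,"jaw":0}]'; python3 -m crank '[{"x":0,"y":0.2,"z":0,"ax":0,"ay":0,"az":0,"jaw":0},{"x":0,"y":0,"z":0,"ax":0,"ay":0,"az":0,"jaw":0}]'
```

```text
time: 63.55
ee_pos: [0.5591, 0.3282, 0.149]
ee_rot: [0.531, -0.468, 0.467, -0.529]
force: [-0.0, -0.5, -0.0]
gripper_width: 0.0003
time: 63.85
ee_pos: [0.5602, 0.3283, 0.1454]
ee_rot: [-0.53, 0.468, -0.468, 0.53]
force: [-0.9, 0.7, 1.4]
gripper_width: -0.0
time: 64.05
ee_pos: [0.5603, 0.3283, 0.1436]
ee_rot: [-0.53, 0.468, -0.468, 0.53]
force: [-0.9, 1.1, 2.7]
gripper_width: -0.0002
```

```bash
python3 -m crank '[{"x":0,"y":0.2,"z":0,"ax":0,"ay":0,"az":0,"jaw":0},{"x":0,"y":0.1,"z":0,"ax":0,"ay":0,"az":0,"jaw":0},{"x":0,"y":0,"z":0,"ax":0,"ay":0,"az":0,"jaw":0}]'; python3 -m crank '[{"x":0,"y":0.15,"z":0,"ax":0,"ay":0,"az":0,"jaw":0},{"x":0,"y":0,"z":0,"ax":0,"ay":0,"az":0,"jaw":0}]'
```

```text
time: 64.35
ee_pos: [0.5604, 0.3284, 0.1414]
ee_rot: [-0.53, 0.468, -0.468, 0.531]
force: [-3.2, 0.4, 8.3]
gripper_width: -0.0001
time: 64.55
ee_pos: [0.5605, 0.3284, 0.1412]
ee_rot: [-0.53, 0.468, -0.468, 0.531]
force: [-7.3, -2.4, 18.4]
gripper_width: 0.0001
```

Long wash bottomed at 18 N. Rising and going over start, with a check of the rod first.

```bash
python3 -m crank '[{"x":0,"y":-1.5,"z":0,"ax":0,"ay":0,"az":0,"jaw":0},{"x":-0.4,"y":-2,"z":0,"ax":0,"ay":0,"az":0,"jaw":0},{"x":0,"y":0,"z":-2.4,"ax":0,"ay":0,"az":0,"jaw":0},{"x":0,"y":0,"z":-2.4,"ax":0,"ay":0,"az":0,"jaw":0},{"x":0,"y":0,"z":0,"ax":0,"ay":0,"az":0,"jaw":0},{"x":0,"y":0,"z":0,"ax":0,"ay":0,"az":0,"jaw":0}]'
python3 - <<'E'
from h import *
go([.5097,.3202,.147]); f=grab("wrist","w58.png"); g=grab("scene")
cv2.imwrite("pics/s58.png",cv2.resize(g["frame"][150:260,210:350,::-1],(762,600),interpolation=cv2.INTER_CUBIC))
E
```

```text
time: 65.15
ee_pos: [0.5122, 0.3262, 0.1744]
ee_rot: [-0.53, 0.468, -0.468, 0.53]
force: [0.2, -1.0, 0.0]
gripper_width: 0.0001
delta cm [ 0.56  2.74 -0.33] yaw -82.84 y-axis [ 0.001  0.    -1.   ] F [ 0.2 -1.   0. ] w 0.0001 t 65.15
```

View pics/w58.png

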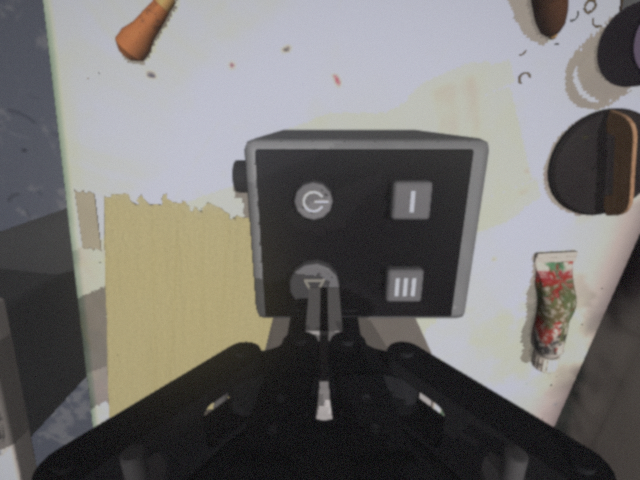

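View pics/s58.png

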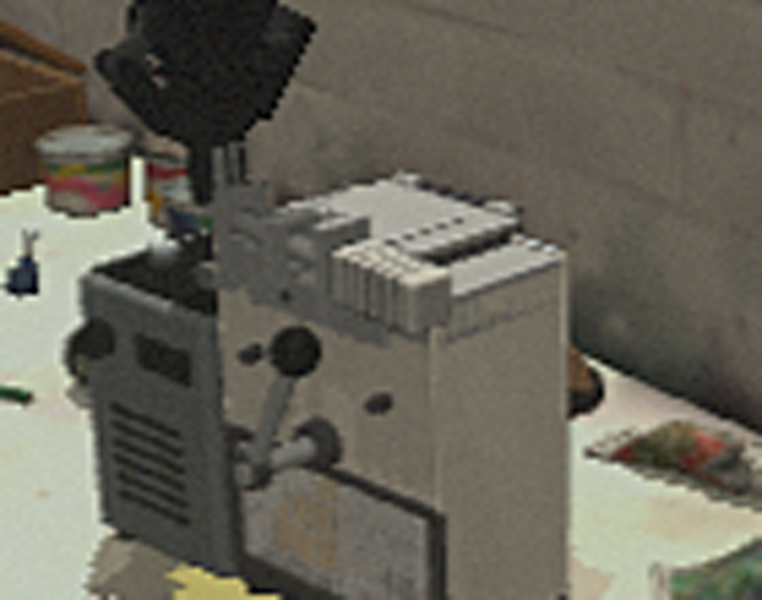

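Lid shut, rod home. I saw only one nut land in the right basket, so before pressing start I'll look in through the window once.

```bash
python3 -m crank '[{"x":0,"y":-4.5,"z":0,"ax":0,"ay":0,"az":0,"jaw":0},{"x":0,"y":-4.5,"z":0,"ax":0,"ay":0,"az":0,"jaw":0},{"x":2.7,"y":0,"z":-4,"ax":0,"ay":0,"az":0,"jaw":0},{"x":2.7,"y":0,"z":-4,"ax":0,"ay":0,"az":0,"jaw":0},{"x":2.7,"y":0,"z":-4,"ax":0,"ay":0,"az":0,"jaw":0},{"x":2.7,"y":0,"z":-4,"ax":0,"ay":0,"az":0,"jaw":0},{"x":2.7,"y":2,"z":-4,"ax":0,"ay":0,"az":0,"jaw":0},{"x":2.5,"y":4,"z":-1,"ax":0,"ay":0,"az":0,"jaw":0},{"x":0,"y":4,"z":0,"ax":0,"ay":0,"az":0,"jaw":0},{"x":0,"y":3,"z":0,"ax":0,"ay":0,"az":0,"jaw":0},{"x":0,"y":0,"z":0,"ax":0,"ay":0,"az":0,"jaw":0}]'
python3 - <<'E'
from h import *
go(w2(-.22,-.05,.13)); f=grab("wrist","w59.png")
E
```

```text
time: 66.35
ee_pos: [0.3242, 0.1419, 0.1317]
ee_rot: [0.532, -0.469, 0.467, -0.528]
force: [0.2, 0.4, -0.0]
gripper_width: -0.0003
delta cm [0.43 0.17 0.32] yaw -82.9 y-axis [-0.005 -0.002 -1.   ] F [ 0.2  0.4 -0. ] w -0.0003 t 66.35
```

View pics/w59.png

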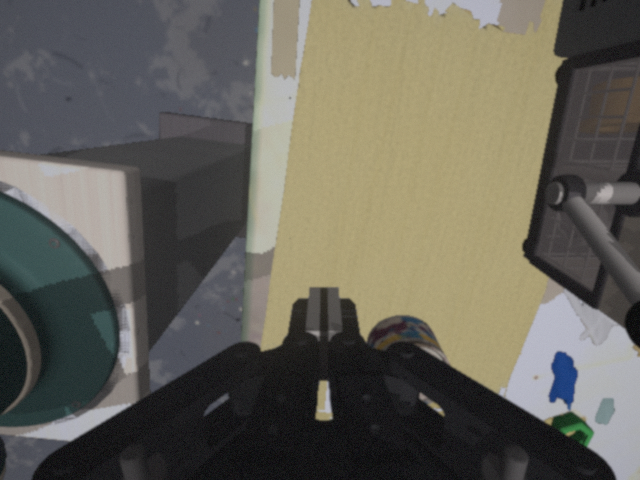

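```bash
python3 -m crank '[{"x":-1,"y":0,"z":0,"ax":8,"ay":0,"az":0,"jaw":0},{"x":-2,"y":0,"z":0,"ax":8,"ay":0,"az":0,"jaw":0},{"x":-2,"y":0,"z":0,"ax":8,"ay":0,"az":0,"jaw":0},{"x":0,"y":0,"z":0,"ax":0,"ay":0,"az":0,"jaw":0}]'
python3 - <<'E'
from h import *
go(w2(-.22,-.05,.13)); f=grab("wrist","w60.png")
cv2.imwrite("pics/w60c.png",cv2.convertScaleAbs(cv2.resize(f["frame"][0:330,360:640,::-1],(509,600),interpolation=cv2.INTER_CUBIC),alpha=2.0))
E
```

```text
time: 66.8
ee_pos: [0.3326, 0.2077, 0.1348]
ee_rot: [-0.416, 0.361, -0.553, 0.625]
force: [-0.9, 0.7, 0.4]
gripper_width: 0.0
delta cm [ 6.85 -0.04 -1.45] yaw -82.68 y-axis [ 0.391  0.043 -0.919] F [-0.9  0.7  0.4] w 0.0 t 66.8
```

View pics/w60c.png

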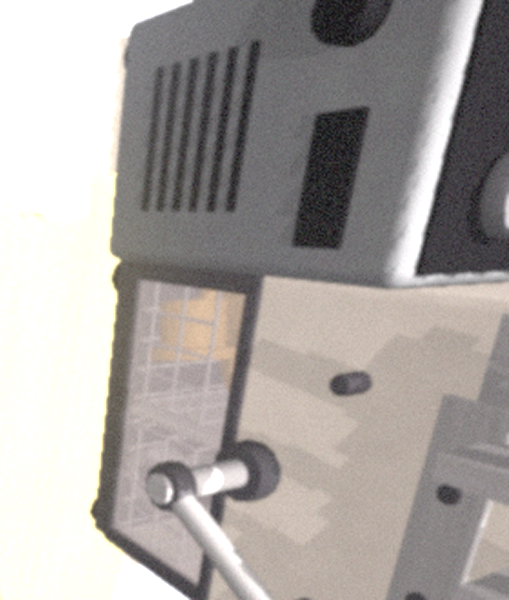

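```bash
python3 -m crank '[{"x":3,"y":0,"z":0,"ax":0,"ay":0,"az":0,"jaw":0},{"x":4,"y":0,"z":0,"ax":0,"ay":0,"az":0,"jaw":0},{"x":4,"y":0,"z":0,"ax":0,"ay":0,"az":0,"jaw":0},{"x":0,"y":0,"z":0,"ax":0,"ay":0,"az":0,"jaw":0}]'
python3 - <<'E'
from h import *
f=grab("wrist","w61.png")
cv2.imwrite("pics/w61c.png",cv2.convertScaleAbs(cv2.resize(f["frame"][0:330,360:640,::-1],(509,600),interpolation=cv2.INTER_CUBIC),alpha=2.2))
E
```

```text
time: 67.25
ee_pos: [0.3821, 0.1091, 0.1355]
ee_rot: [-0.424, 0.37, -0.557, 0.611]
force: [-0.7, 0.3, 0.5]
gripper_width: -0.0001
```

View pics/w61c.png

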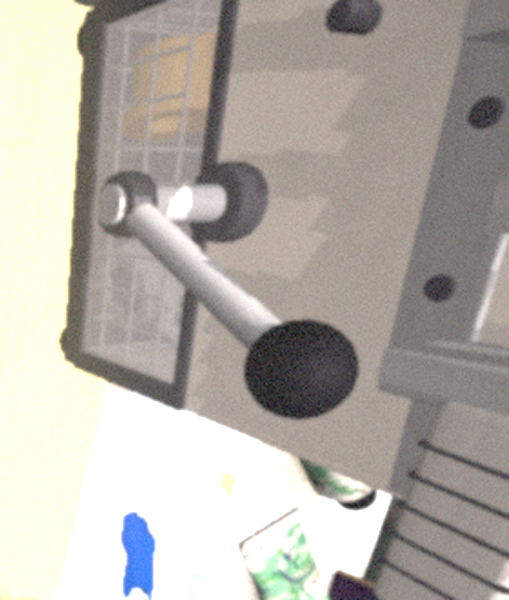

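Run:
```python
import cv2
a=cv2.imread("pics/w61.png")[0:220,395:490]
a=cv2.convertScaleAbs(cv2.resize(a,None,fx=2.7*1,fy=2.7,interpolation=cv2.INTER_CUBIC),alpha=2.6,beta=-90)
b=cv2.imread("pics/w61.png")[115:215,395:480]
b=cv2.convertScaleAbs(cv2.resize(b,(510,600),interpolation=cv2.INTER_CUBIC),alpha=2.8,beta=-90)
cv2.imwrite("pics/w61d.png",b)
```

View pics/w61d.png

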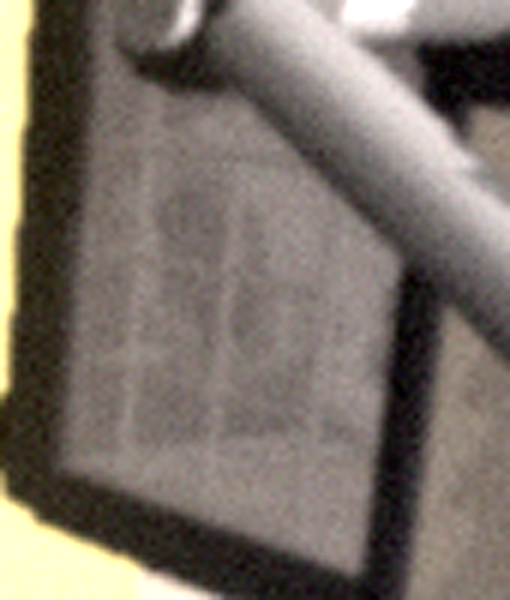

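The right basket shows grey shapes with two dark bores, and no grey nut shows among the brass in the left basket. Returning to press start.

```bash
python3 -m crank '[{"x":0,"y":0,"z":0,"ax":-8,"ay":0,"az":0,"jaw":0},{"x":0,"y":0,"z":0,"ax":-8,"ay":0,"az":0,"jaw":0},{"x":0,"y":0,"z":0,"ax":-8,"ay":0,"az":0,"jaw":0},{"x":0,"y":-5,"z":-1,"ax":0,"ay":0,"az":0,"jaw":0},{"x":0,"y":-5,"z":0,"ax":0,"ay":0,"az":0,"jaw":0},{"x":0,"y":-4,"z":0,"ax":0,"ay":0,"az":0,"jaw":0},{"x":0,"y":0,"z":0,"ax":0,"ay":0,"az":0,"jaw":0},{"x":0,"y":0,"z":0,"ax":0,"ay":0,"az":0,"jaw":0}]'
python3 - <<'E'
from h import *
go([.513,.3245,.27])
E
```

```text
time: 68.1
ee_pos: [0.3762, 0.1171, 0.2739]
ee_rot: [0.544, -0.475, 0.465, -0.513]
force: [0.7, -0.2, -0.7]
gripper_width: -0.0
delta cm [-19.    -0.65  16.  ] yaw -83.29 y-axis [-0.04  -0.024 -0.999] F [ 0.7 -0.2 -0.7] w -0.0 t 68.1
```

```bash
python3 -m crank '[{"x":0,"y":-1,"z":0,"ax":2.4,"ay":-0.4,"az":1.1,"jaw":0},{"x":-4.2,"y":0,"z":1,"ax":0,"ay":0,"az":0,"jaw":0},{"x":-4.2,"y":0,"z":2.4,"ax":0,"ay":0,"az":0,"jaw":0},{"x":-4.2,"y":0,"z":2.5,"ax":0,"ay":0,"az":0,"jaw":0},{"x":-3.5,"y":0,"z":3.4,"ax":0,"ay":0,"az":0,"jaw":0},{"x":-2.9,"y":0,"z":3.4,"ax":0,"ay":0,"az":0,"jaw":0},{"x":0,"y":0,"z":3.3,"ax":0,"ay":0,"az":0,"jaw":0},{"x":0,"y":0,"z":0,"ax":0,"ay":0,"az":0,"jaw":0},{"x":0,"y":0,"z":0,"ax":0,"ay":0,"az":0,"jaw":0}]'
python3 - <<'E'
from h import *
go([.512,.3245,.175]); f=grab("wrist","w62.png")
E
```

```text
time: 69.0
ee_pos: [0.5116, 0.3251, 0.2806]
ee_rot: [0.531, -0.469, 0.468, -0.528]
force: [-0.1, 0.7, 1.5]
gripper_width: 0.0
delta cm [ 0.06 10.56  0.08] yaw -82.95 y-axis [-0.004 -0.002 -1.   ] F [-0.1  0.7  1.5] w 0.0 t 69.0
```

View pics/w62.png

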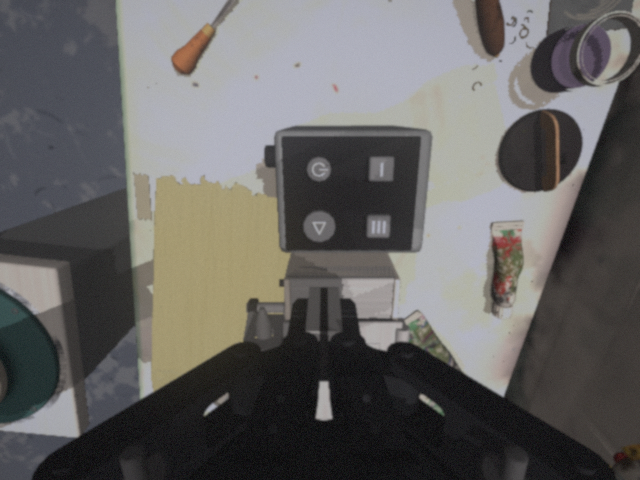

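```bash
python3 -m crank '[{"x":0,"y":3.5,"z":0,"ax":0,"ay":0,"az":0,"jaw":0},{"x":0,"y":3.5,"z":0,"ax":0,"ay":0,"az":0,"jaw":0},{"x":0,"y":3,"z":0,"ax":0,"ay":0,"az":0,"jaw":0},{"x":0,"y":0,"z":0,"ax":0,"ay":0,"az":0,"jaw":0},{"x":0,"y":0,"z":0,"ax":0,"ay":0,"az":0,"jaw":0}]'
python3 - <<'E'
from h import *
go([.512,.3245,.147]); f=grab("wrist","w63.png")
E
```

```text
time: 69.55
ee_pos: [0.5112, 0.3249, 0.1833]
ee_rot: [0.53, -0.469, 0.468, -0.529]
force: [0.6, -0.5, 1.1]
gripper_width: -0.0001
delta cm [0.05 3.63 0.08] yaw -82.95 y-axis [-0.001 -0.    -1.   ] F [ 0.6 -0.5  1.1] w -0.0001 t 69.55
```

View pics/w63.png

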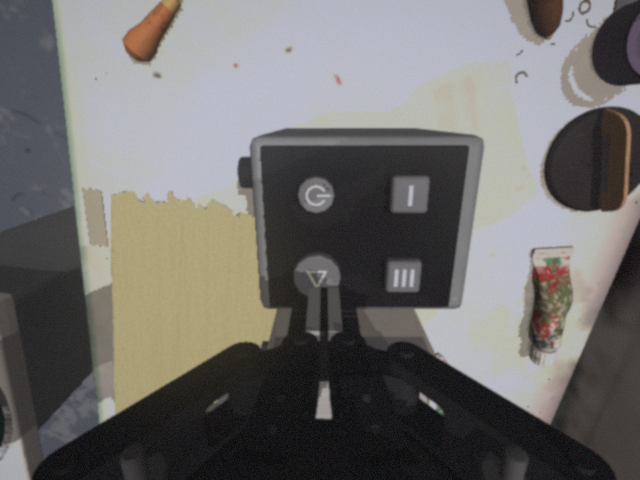

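```bash
python3 -m crank '[{"x":0,"y":1.5,"z":0,"ax":0,"ay":0,"az":0,"jaw":0},{"x":0,"y":1.5,"z":0,"ax":0,"ay":0,"az":0,"jaw":0},{"x":0,"y":0.5,"z":0,"ax":0,"ay":0,"az":0,"jaw":0},{"x":0,"y":0,"z":0,"ax":0,"ay":0,"az":0,"jaw":0}]'; python3 -m crank '[{"x":0,"y":0.2,"z":0,"ax":0,"ay":0,"az":0,"jaw":0},{"x":0,"y":0.2,"z":0,"ax":0,"ay":0,"az":0,"jaw":0},{"x":0,"y":0,"z":0,"ax":0,"ay":0,"az":0,"jaw":0}]'; python3 -m crank '[{"x":0,"y":0.2,"z":0,"ax":0,"ay":0,"az":0,"jaw":0},{"x":0,"y":0,"z":0,"ax":0,"ay":0,"az":0,"jaw":0}]'
```

```text
time: 70.0
ee_pos: [0.5113, 0.3248, 0.1459]
ee_rot: [0.531, -0.469, 0.468, -0.529]
force: [-1.3, -0.5, 0.4]
gripper_width: -0.0001
time: 70.3
ee_pos: [0.5118, 0.3251, 0.1432]
ee_rot: [0.53, -0.469, 0.468, -0.529]
force: [-0.7, -0.6, 2.2]
gripper_width: 0.0
time: 70.5
ee_pos: [0.5118, 0.3251, 0.1414]
ee_rot: [0.53, -0.469, 0.468, -0.529]
force: [-1.2, -0.4, 3.6]
gripper_width: 0.0001
```

```bash
python3 -m crank '[{"x":0,"y":0.2,"z":0,"ax":0,"ay":0,"az":0,"jaw":0},{"x":0,"y":0.1,"z":0,"ax":0,"ay":0,"az":0,"jaw":0},{"x":0,"y":0,"z":0,"ax":0,"ay":0,"az":0,"jaw":0}]'; python3 -m crank '[{"x":0,"y":-1.5,"z":0,"ax":0,"ay":0,"az":0,"jaw":0},{"x":0,"y":-3,"z":0,"ax":0,"ay":0,"az":0,"jaw":0},{"x":0,"y":-4,"z":0,"ax":0,"ay":0,"az":0,"jaw":0},{"x":0,"y":-4,"z":0,"ax":0,"ay":0,"az":0,"jaw":0},{"x":-3,"y":-4,"z":0,"ax":0,"ay":0,"az":0,"jaw":0},{"x":0,"y":0,"z":0,"ax":0,"ay":0,"az":0,"jaw":0},{"x":0,"y":0,"z":0,"ax":0,"ay":0,"az":0,"jaw":0}]'
python3 - <<'E'
from h import *
f=grab("wrist","w64.png"); g=grab("scene","s64.png"); t=grab("top","t64.png")
cv2.imwrite("pics/s64c.png",cv2.resize(g["frame"][130:410,200:560,::-1],(771,600),interpolation=cv2.INTER_CUBIC))
E
```

```text
time: 70.8
ee_pos: [0.512, 0.3253, 0.141]
ee_rot: [-0.529, 0.468, -0.468, 0.53]
force: [-9.4, -6.2, 26.2]
gripper_width: 0.0004
time: 71.5
ee_pos: [0.5083, 0.3555, 0.3036]
ee_rot: [0.53, -0.468, 0.468, -0.53]
force: [0.1, -0.1, -0.5]
gripper_width: -0.0003
```

View pics/s64c.png

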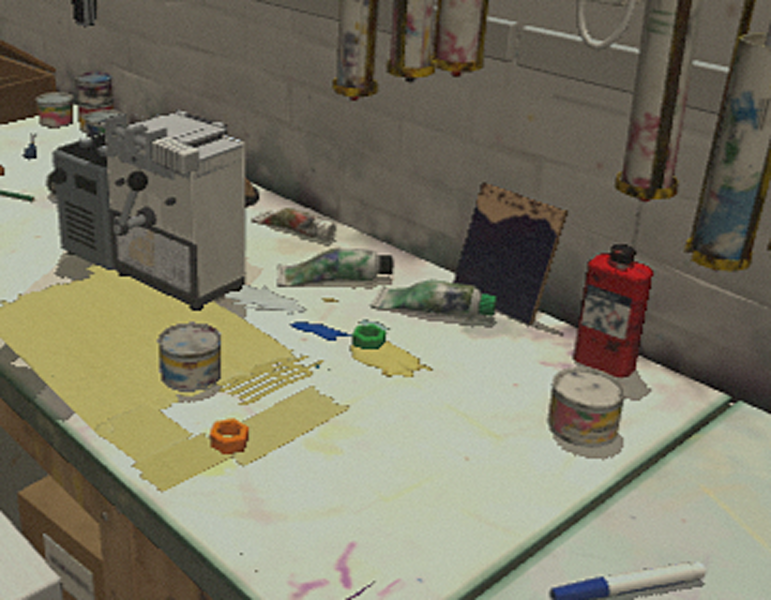

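View pics/w64.png

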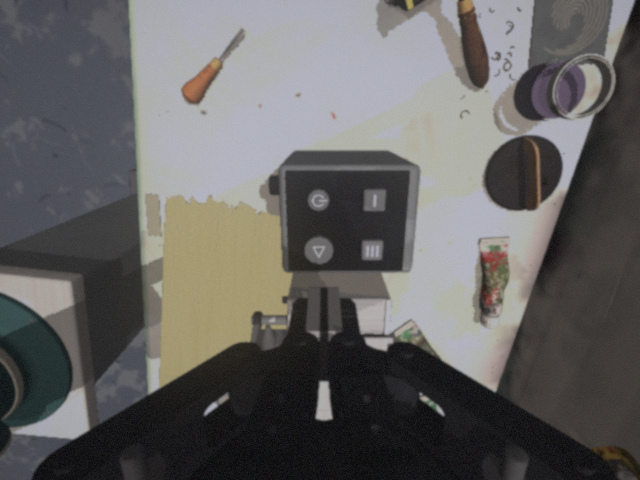

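The bench is clear apart from the orange and green look-alikes. Both tins stand, the lid is shut, the rod is home, and the hand is clear. Handing in.

```bash
python3 -c "
from rig import ticket
print(ticket.finish_job())"
```

```text
the job is handed in; nothing more can be done
None
```

The job is handed in, at about 71 s of the 210 s. The only part I could not fully confirm is the second nut.

**What was done**
- **Parts:** With the lever at its left stop I dropped both steel nuts in. With it at its right stop I dropped in all three bushes. The orange and green look-alikes were left alone.
- **Lid and rod:** I shut the lid and pushed the lock rod through all three ears until its grip met the first one (14.5 N).
- **Keys:** I pressed power, long wash and start in that order, each to its bottom (18–26 N). The short-wash key was not touched.

**What the last checks showed**
- The lid is shut and the rod is home, and both tins are standing. No bush or steel nut is left on the bench, and the hand is clear.
- All three bushes were seen in the left basket.
- One nut was seen clearly in the right basket. The second I saw only dimly, as two dark bores through the window mesh.

**What went wrong or disagreed**
- The fingertips proved to sit about 19 mm above the reported tool point. My first push on the lever slipped past the knob, and my first closing on a nut missed above it; I redid both.
- While swinging the lever right, the wrist force briefly reached about 50 N. I took it to be the fingers pressing on the knob, not the gripper's body, but I could not check that.

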